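# Scan and probe the converter units

## Task

Log and test the converter units on the bench. First take the scanner from its cradle and aim it at each unit's barcode label in turn, longest unit first and shortest last, holding it still for a second with its scan line along the label's length, and lay it back in its cradle as you found it. Then throw the test supply switch fully over to on (away from the robot), take the spring probe and, in the same order of units, press its tip gently for about half a second onto each unit's stud beside the label and then onto the stud at the other end, and stand the probe back in its holder and throw the switch fully back to off. Leave the units lying about where they are and the other things on the bench alone.

Things in the scene. Friction and masses are not known exactly. Their poses are not given: they have to be found in the camera images.
- long_unit: power converter unit, loose, may be absent: aluminium block 150 long (x) x 70 wide (y, 74 over the fins) x 42 mm high, about 675 g; origin under its centre, z up. On its top, along its centre line from the +x end: paper barcode label, stud 1, then stud 2 near the -x end. The long one is known by its length (of 150, 120, 90 mm)
- long_unit_label (a point): centre of the long unit's barcode label on its top face, 55 mm from the unit's centre along +x, 43 mm high; label 26 mm along the unit's x, 54 mm along its y (bars follow one another along y)
- long_unit_stud1 (a point): top centre of the long unit's stud 1, the one beside the label: brass disc of 18 mm diameter standing 6 mm above the top (48 mm high), at x = +25 mm from the unit's centre
- long_unit_stud2 (a point): top centre of the long unit's stud 2, the one at the end away from the label: same brass disc, 48 mm high, at x = -61 mm from the unit's centre
- middle_unit: power converter unit, loose, may be absent: aluminium block 120 long (x) x 70 wide (y, 74 over the fins) x 42 mm high, about 540 g; origin under its centre, z up. On its top, along its centre line from the +x end: paper barcode label, stud 1, then stud 2 near the -x end. The middle one is known by its length (of 150, 120, 90 mm)
- middle_unit_label (a point): centre of the middle unit's barcode label on its top face, 40 mm from the unit's centre along +x, 43 mm high; label 26 mm along the unit's x, 54 mm along its y (bars follow one another along y)
- middle_unit_stud1 (a point): top centre of the middle unit's stud 1, the one beside the label: brass disc of 18 mm diameter standing 6 mm above the top (48 mm high), at x = +10 mm from the unit's centre
- middle_unit_stud2 (a point): top centre of the middle unit's stud 2, the one at the end away from the label: same brass disc, 48 mm high, at x = -46 mm from the unit's centre
- short_unit: power converter unit, loose, may be absent: aluminium block 90 long (x) x 70 wide (y, 74 over the fins) x 42 mm high, about 405 g; origin under its centre, z up. On its top, along its centre line from the +x end: paper barcode label, stud 1, then stud 2 near the -x end. The short one is known by its length (of 150, 120, 90 mm)
- short_unit_label (a point): centre of the short unit's barcode label on its top face, 25 mm from the unit's centre along +x, 43 mm high; label 26 mm along the unit's x, 54 mm along its y (bars follow one another along y)
- short_unit_stud1 (a point): top centre of the short unit's stud 1, the one beside the label: brass disc of 18 mm diameter standing 6 mm above the top (48 mm high), at x = -5 mm from the unit's centre
- short_unit_stud2 (a point): top centre of the short unit's stud 2, the one at the end away from the label: same brass disc, 48 mm high, at x = -31 mm from the unit's centre
- scanner: loose barcode scanner, 180 g: white bar 125 long (x -75 to +50 mm) x 44 wide (y) x 36 mm high, with a black head 50 mm wide at its +x end reaching x = 86 mm, z = 6 to 54 mm. Origin on its underside, 75 mm from the tail; z up as it lies. Grip from above across the bar at x = 0, between the saddles: TCP about 22 mm above the underside, fingers closing along y
- scanner_eye: centre of the scanner's window, at (75.5, 0, 16.5) mm on the scanner. Its x axis is the beam: forwards and 45 deg down when the scanner is level; its y (= scanner's y) is the scan line. Reads when the label's centre is 60 to 150 mm out along the beam (best 100), within 12 mm of the beam, scan line within 20 deg of the label's length, either way round, held still for a second
- cradle: fixed scanner cradle: base 130 (x) x 76 (y) x 8 mm and two U saddles, 14 mm long, centred at x = -48 and +36 mm. Saddle floor 30 mm above the bench; cheeks 52 mm apart inside, 68 outside, tops 46 mm above the bench. Origin under its centre. The scanner lies in it level, its origin at (0, 0, 30) mm, head towards the cradle's +x
- probe: spring test probe, loose, 130 g, standing upright: black square handle 26 x 26 mm from 8 to 68 mm above its origin (sides along its x and y), round collar of 36 mm diameter and 8 mm thick whose underside centre is the origin, 16 mm steel shaft 42 mm long below it, then a thin brass plunger. z up, tip downwards
- probe_tip (a point): the very tip of the spring plunger, 6 mm thick, 64 mm below the probe's origin when free; pressing moves it up to 12 mm nearer to the origin (350 N/m with 1 N preload: 2 N at 3 mm, 5 N fully in). Contact is made from 1.5 N; a press of 4 to 6 mm is good
- holder: fixed grey holder block 70 x 70 x 70 mm with a 24 x 24 mm square through hole, its mouth slightly chamfered; origin under its centre. The probe's shaft stands in the hole and its collar rests on the top: probe origin 70 mm above the holder's origin
- switch (a joint): lever of the test supply switch: 0 = off, leaning to its base's -x (towards the robot); 1.0 rad = on, leaning to +x; upright at 0.5. Stays where it is left; counts as on above 0.8, off below 0.2
- switch_tip (a point): centre of the switch lever's black ball knob, 26 mm diameter, 60 mm from the pivot; 75 mm above the bench at either end of its swing (29 mm to either side of the pivot), 82 mm when upright
- switch_base: fixed grey block of the test supply switch, 70 (x) x 50 (y) x 25 mm high, origin under its centre; the lever's pivot runs along its y, 22 mm above the origin; the lever moves lightly (about 1 N at the knob)
- tape_roll: bystander: roll of tape lying flat, 64 mm across, 20 mm high; origin under its centre
- flux_jar: bystander: small amber jar, 42 mm across, 45 mm high; origin under its centre
- screwdriver: bystander: red-handled screwdriver, 170 mm long, lying beyond the units; origin under its middle
Things that resemble listed ones, but are neither listed nor needed, are in the scene too. Of the things shaped like the probe, the black one is meant.

How it is judged:
By the outcome, as a careful person would: the job done as asked, in the order asked, and still so for the second after the job is handed in, with the robot touching nothing.
Of long_unit, middle_unit, short_unit only 2 to 3 are there at a start; the rules pass over those that are not, and their reading is None.
At some moment in a run one of long_unit, middle_unit, short_unit may be knocked a few centimetres aside while the robot is not near it.
It also fails if it takes over 208 s, if anything falls off the work surface, if the arm or the gripper's body presses on something with over 40 N, if the wrist force passes 120 N, or if a joint passes its speed limit or range.

## Robot

A 6-joint arm with a two-finger parallel gripper is mounted at the origin on the work surface. World frame = base frame: x ahead of the robot, y to its left, z up, the work surface at z = 0. Lengths are in m, angles in rad, forces in N, time in s.
With the tool pointing down it reaches from about 0.375 to 0.975 m from the base axis. Payload 3.8 kg.
Tool frame: the origin (TCP) lies between the finger pads, 19 mm behind the fingertips; this is the grasp point; z points along the fingers, y is the direction in which the jaws open and shut (so a half turn about z gives the same grasp; the last joint's range is limited). The gripper opens to 85 mm and grips with 20 to 120 N. Pads are 22 mm wide; open, the fingers measure 114 mm over their backs; the gripper's body (76 mm by 85 mm) begins 54 mm behind the grasp point. The pads swing forward as they close: fully open they stand 13 mm farther back than shut.
Start: joints at [1.243, 0.264, 1.604, -0, 1.274, -0.037], TCP at [0.194, 0.647, 0.25] pointing down, gripper open.
Joint ranges: [-2.63, 2.63], [-0.94, 2.18], [0.31, 2.57], [-1.31, 4.45], [0, 2.66], [-2.55, 2.55]. Speed limits (rad/s): [2.57, 2.57, 3.14, 3.14, 3.14, 3.14].

## Interface

Orientations are given as a rotation vector (axis times angle).
In Python, from workcell import bot gives the robot as it stands.
- The arm moves only by the tool servo_tool, never from a script. Its argument "moves" is a list of rows, each a list of 3 entries, a list of its own where there are three numbers: the closure in counts, from 0 (fully open) to 255 (shut), then the shift along the tool's x, y, z in m, then the turn about the tool's z in rad. A call has exactly 8 rows; each row shifts and turns the pose as measured when the row begins, along the tool's axes as they then stand; what a row does not reach is not made up. A row lasts 1/12 s, in which the tool goes at most 41.7 mm and 7.16 degrees, less where a joint would pass 70% of its speed; a pose out of reach is approached as far as the arm can. A call is refused whole if a number of a shift passes 0.0417 or a number of a turn 0.125, either way. A call with a gripper value outside its range is refused whole. The fingers move at their own pace and stop on an object; "newtons" is the grip in N (left out, the last holds). Time passes only in rows, so rows that do not move let the fingers close, or fill a call up. It gives the time, the measured TCP pose, the force and the opening at its end, in the units of the state.
- bot.read_state(): the state, without advancing time (a new reading comes with each control period).
- bot.read_camera(name): name is "scene" or "top" or "wrist"; returns a dict with "pixels" (400x640x3 uint8, red, green, blue), "depth" (400x640 float32, m along the optical axis (not along the pixel's ray), 0 where there is no reading), "intrinsics" (3x3 intrinsics, pixels), "R" (3x3) and "t" (3): a world point X has camera coordinates R X + t. Camera axes: x right, y down, z forward; pixel columns grow to the right and rows downward; lengths in m; the calibration is good to about 2 mm. The wrist camera is an equidistant fisheye: a pixel r from the principal point sees the ray r / f radians off the axis. A picture is of the moment at which its call begins.
- bot.finish_job(): hands the job in, once; it reports no verdict.
The state is a dict: "time": time; "q": joint angles; "joint_vel": joint speeds; "joint_torque": joint torques, N m; "tool_pos": TCP position; "tcp_rot": TCP orientation; "wrist_force": force on the tool from outside, world axes, zero at the start; "torque": the same for the moment, N m; "width": opening from 0.0 (shut) to 1.0 (fully open).
Only numpy, scipy, OpenCV 4.12 (cv2) and the standard library are available. Lean on these libraries where they do the work, as an engineer would, in place of code of your own. Each camera call takes 0.05 s, during which the arm holds its last target.

## Working session

There is one attempt and no reset: what is moved stays moved. The work goes in short steps, Python scripts to look and compute and a tool call to move; the robot and the scene stay as the last step left them, time stands still between calls to the robot, and variables do not carry over. Pictures are saved under pics/ and viewed, and the job is handed in when it is done.

Besides the shell and the picture viewer there is one more tool, called after "Call:" as name(argument=value, ...), one argument or row to a line, values as JSON. servo_tool: Moves the arm, as the interface text tells. Its arguments: {"type":"object","properties":{"moves":{"type":"array","items":{"type":"array"}},"newtons":{"type":"number"}},"required":["moves"]}

```bash
ls -la; mkdir -p pics
python3 - <<'E'
from workcell import bot
import cv2
s=bot.read_state(); print(s)
for n in ("scene","top","wrist"):
    c=bot.read_camera(n); cv2.imwrite(f"pics/{n}0.png",c["pixels"][:,:,::-1]); print(n,c["intrinsics"],c["R"],c["t"])
E
```

```text
total 12
drwxr-xr-x  3 agent agent 4096 Dec  7 05:37 .
drwxr-xr-x 23 root  root  4096 Dec  7 05:37 ..
drwxr-xr-x  2 agent agent 4096 Dec  7 05:37 pics
{'time': 0.0, 'q': array([ 1.24314584e+00,  2.64745760e-01,  1.60541184e+00, -2.03573523e-05,
        1.27370546e+00, -3.69013507e-02]), 'joint_vel': array([ 6.69758514e-04, -2.35635620e-03,  5.55567374e-04, -9.43534478e-05,
        2.40184424e-04, -2.67445655e-04]), 'joint_torque': array([ 2.09431499e-03, -5.15112233e+01, -3.67317581e+01,  9.82926440e-05,
        1.29420016e-02,  1.05218166e-05]), 'tool_pos': array([0.1932824 , 0.64599455, 0.24864654]), 'tcp_rot': array([-0.45503428, -3.10806538,  0.00351236]), 'wrist_force': array([ 0.23316707,  1.06055685, -0.28161811]), 'torque': array([-0.00985701,  0.0641659 , -0.00982674]), 'width': 1.0018221317988667}
scene [[379.1312931    0.         315.43670396]
 [  0.         379.1312931  201.90043317]
 [  0.           0.           1.        ]] [[ 0.37208812  0.92816227  0.00807654]
 [ 0.80443863 -0.31812354 -0.5016731 ]
 [-0.46306471  0.19316368 -0.86501958]] [-0.16772832 -0.45906279  1.59151757]
top [[367.11555284   0.         320.48961854]
 [  0.         367.11555284 202.22525934]
 [  0.           0.           1.        ]] [[-0.02505565 -0.99927779 -0.02856767]
 [-0.99440745  0.02784596 -0.10187455]
 [ 0.10259647  0.02585537 -0.99438698]] [-0.01841541  0.59952884  0.92823178]
wrist [[309.70691629   0.         320.65072157]
 [  0.         309.70691629 195.38672078]
 [  0.           0.           1.        ]] [[ 0.2860563   0.95820905 -0.00268569]
 [ 0.9057891  -0.26949077  0.3269875 ]
 [ 0.31259861 -0.0959695  -0.94502485]] [-0.67381813 -0.04461851  0.38180635]
```

View pics/scene0.png

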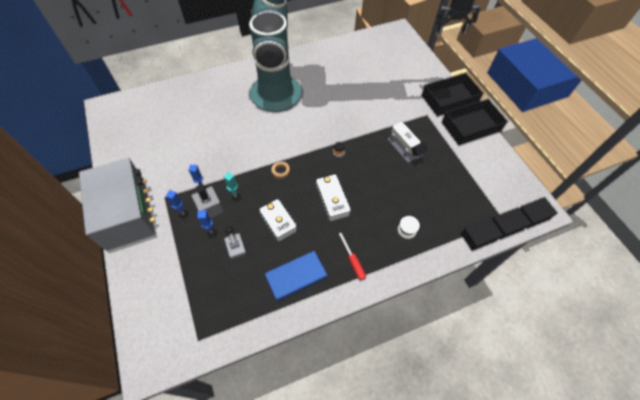

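View pics/top0.png

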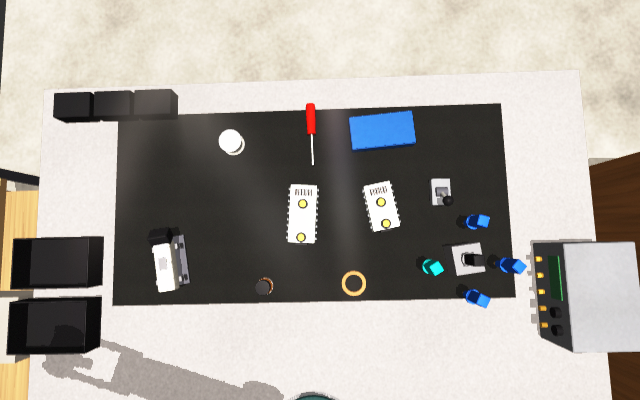

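View pics/wrist0.png

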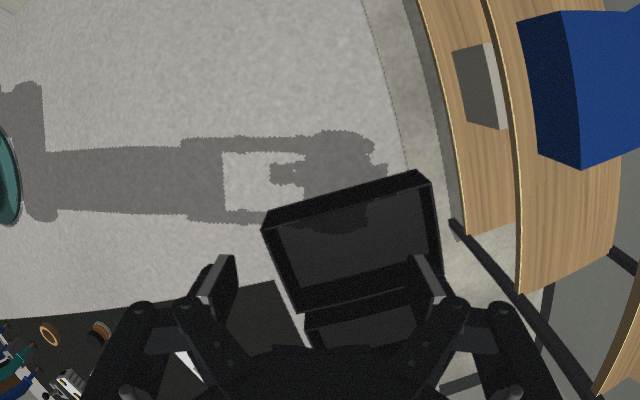

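The scene and top pictures show two units: a longer one at top-view pixel (302,213) and a shorter one at (381,205). The scanner is in its cradle at (168,262), the holder with the black probe at (470,260), blue and teal look-alike probes stand around it, and the switch is at (442,192). Next I'll enlarge these.

```bash
cat > h.py <<'E'
import numpy as np, cv2
from scipy.spatial.transform import Rotation as Rn
from workcell import bot
def cam(n):
    return bot.read_camera(n)
def onplane(c,uv,z):
    uv=np.atleast_2d(np.asarray(uv,float)); K=c["intrinsics"]
    d=np.c_[(uv[:,0]-K[0,2])/K[0,0],(uv[:,1]-K[1,2])/K[1,1],np.ones(len(uv))]
    o=-c["R"].T@c["t"]; d=d@c["R"]
    return o+d*((z-o[2])/d[:,2])[:,None]
def proj(c,X):
    P=np.atleast_2d(X)@c["R"].T+c["t"]; K=c["intrinsics"]
    return np.c_[K[0,0]*P[:,0]/P[:,2]+K[0,2],K[1,1]*P[:,1]/P[:,2]+K[1,2]]
def crop(c,u0,v0,u1,v1,f,name):
    im=c["pixels"][v0:v1,u0:u1,::-1]; im=cv2.resize(im,None,fx=f,fy=f,interpolation=cv2.INTER_CUBIC); cv2.imwrite("pics/"+name,im)
E
python3 - <<'E'
from h import *
c=cam("top"); np.savez("top0.npz",**c)
crop(c,270,170,420,250,5,"t_units.png"); crop(c,410,165,530,315,4,"t_right.png"); crop(c,140,220,280,300,5,"t_left.png")
c=cam("scene"); np.savez("scene0.npz",**c); crop(c,150,150,270,270,5,"s_right.png")
E
```

```text
(no output)
```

View pics/t_units.png

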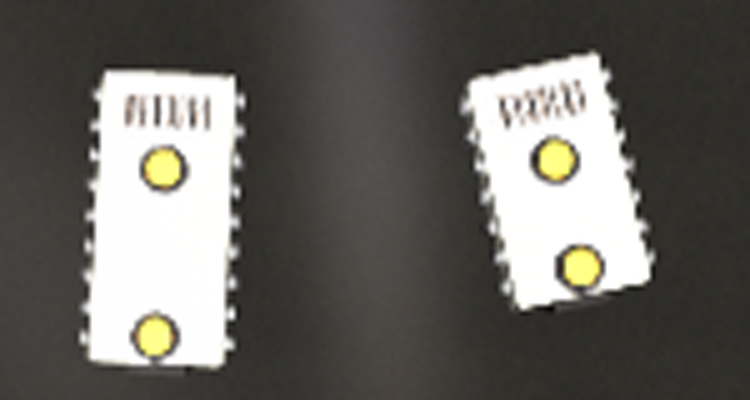

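View pics/t_right.png

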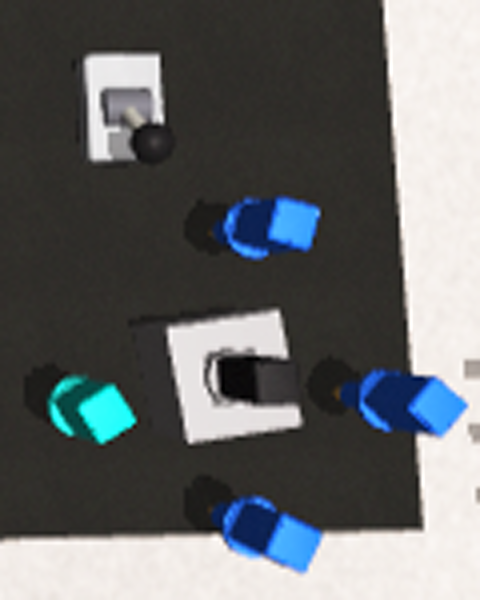

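View pics/t_left.png

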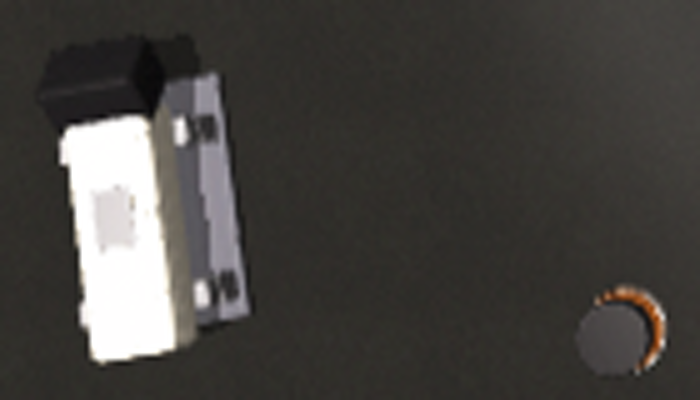

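View pics/s_right.png

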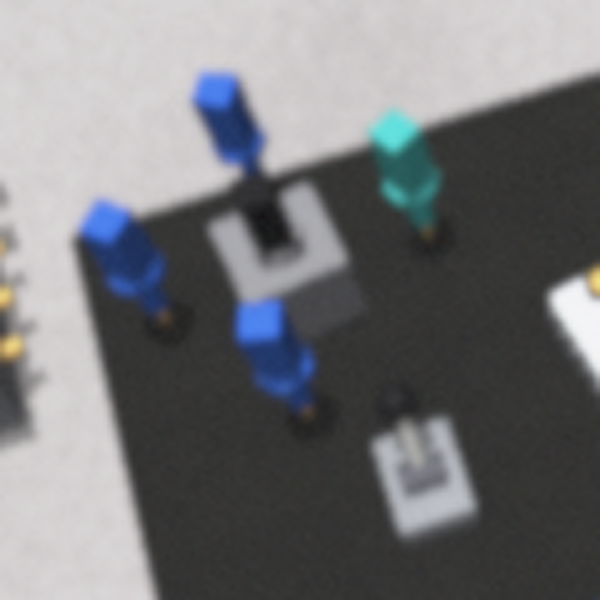

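The top-view crops show the long unit with studs at about (302,204) and (301,237), and a second unit with studs at about (381,202) and (386,223). Both labels are on the far side. The candidates for the probe are the black one in the grey holder at (470,258), a teal one at (433,267), and blue ones at (478,222), (512,265) and (478,298). The black one in the holder fits the description, and the crop confirms it. Next come the measurements.

Run:
```python
from h import *
for nm in ("top0","scene0"):
    c=dict(np.load(nm+".npz")); im=c["pixels"].astype(int); R,G,B=im[...,0],im[...,1],im[...,2]
    m=((R>140)&(G>120)&(B<R-60)&(R-G<70)).astype(np.uint8)
    n,l,s,ce=cv2.connectedComponentsWithStats(m)
    for i in range(1,n):
        if s[i,4]>6: print(nm,"yel",s[i,4],ce[i].round(2),onplane(c,ce[i],.048)[0].round(4))
    hsv=cv2.cvtColor(c["pixels"],cv2.COLOR_RGB2HSV)
c=dict(np.load("top0.npz"))
im=c["pixels"].astype(int); mn=im.min(2)
m=(mn>150).astype(np.uint8)
m[:,:]=m
n,l,s,ce=cv2.connectedComponentsWithStats(m)
for i in range(1,n):
    if 60<s[i,4]<4000:
        ys,xs=np.where(l==i); r=cv2.minAreaRect(np.c_[xs,ys].astype(np.float32)); bx=cv2.boxPoints(r)
        print(s[i,4],ce[i].round(1),bx.round(1).tolist())
        for z in (.025,.042,.066,.07): print("   z",z,onplane(c,[r[0]],z)[0].round(4),[np.linalg.norm(np.diff(onplane(c,bx[k:k+2],z),axis=0)).round(4) for k in (0,1)], onplane(c,bx,z)[:,:2].round(3).tolist())
```

```text
top0 yel 8 [  0.  181.5] [0.6758 0.8114 0.048 ]
top0 yel 2092 [ 17.06 227.02] [0.5542 0.7578 0.048 ]
top0 yel 44 [380.73 201.5 ] [ 0.5946 -0.1885  0.048 ]
top0 yel 43 [302.12 203.12] [0.596  0.0124 0.048 ]
top0 yel 44 [385.86 222.91] [ 0.5397 -0.1992  0.048 ]
top0 yel 43 [300.42 236.79] [0.5101 0.0185 0.048 ]
top0 yel 29 [538.38 258.59] [ 0.4413 -0.5719  0.048 ]
top0 yel 260 [353.47 282.97] [ 0.3919 -0.1121  0.048 ]
top0 yel 29 [540.   274.93] [ 0.4013 -0.5725  0.048 ]
top0 yel 29 [541.24 291.1 ] [ 0.3621 -0.5722  0.048 ]
top0 yel 26 [542.69 307.96] [ 0.3217 -0.5722  0.048 ]
top0 yel 23 [544.39 324.57] [ 0.2821 -0.5729  0.048 ]
top0 yel 1099 [ 14.37 380.07] [0.1719 0.7413 0.048 ]
scene0 yel 64 [413.44   1.41] [-0.2893  0.8087  0.048 ]
scene0 yel 4659 [601.25  58.33] [0.3677 1.3681 0.048 ]
scene0 yel 45 [598.8    1.16] [0.0364 1.6582 0.048 ]
scene0 yel 25 [359.24  10.6 ] [-0.3181  0.5319  0.048 ]
scene0 yel 387 [498.73  21.96] [-0.0052  1.1018  0.048 ]
scene0 yel 26 [366.12  23.15] [-0.2206  0.5212  0.048 ]
scene0 yel 5452 [546.21 116.88] [0.5553 0.9224 0.048 ]
scene0 yel 16 [439.38  
[... 5707 characters left out ...]
0.477, -0.353], [0.486, -0.422], [0.416, -0.429], [0.406, -0.36]]
624 [  4.8 329.7] [[-0.0, 297.0], [17.0, 297.0], [17.0, 363.0], [0.0, 363.0]]
   z 0.025 [0.2887 0.7843 0.025 ] [np.float64(0.0457), np.float64(0.1668)] [[0.373, 0.813], [0.372, 0.767], [0.206, 0.757], [0.206, 0.801]]
   z 0.042 [0.2924 0.7694 0.042 ] [np.float64(0.0448), np.float64(0.1638)] [[0.375, 0.797], [0.374, 0.752], [0.211, 0.742], [0.212, 0.786]]
   z 0.066 [0.2977 0.7483 0.066 ] [np.float64(0.0437), np.float64(0.1596)] [[0.379, 0.775], [0.378, 0.732], [0.218, 0.722], [0.219, 0.765]]
   z 0.07 [0.2986 0.7447 0.07  ] [np.float64(0.0435), np.float64(0.1589)] [[0.379, 0.772], [0.378, 0.728], [0.22, 0.718], [0.22, 0.761]]
```

The stud spacing of 86 mm identifies the long unit and 57 mm the middle one, so the short unit is absent. The labels lie 30 mm beyond stud 1. I'll write a helper that converts targets into tool-axis shifts, then go above the scanner.

```bash
cat >> h.py <<'E'
def pose():
    s=bot.read_state(); M=Rn.from_rotvec(s["tcp_rot"]).as_matrix(); return s,np.array(s["tool_pos"]),M
def go(x,y,z,yawy=None):
    """yawy: wanted world angle of tool y, deg. prints shifts in present axes, and axes after the turn"""
    s,p,M=pose(); d=np.array([x,y,z])-p; cur=np.degrees(np.arctan2(M[1,1],M[0,1]))
    print("t %.2f p %s tooly %.2f tilt %.2f deg F %s w %.3f q6 %.2f"%(s["time"],p.round(4),cur,np.degrees(np.arccos(-M[2,2])),s["wrist_force"].round(1),s["width"],s["q"][5]))
    print("shift now ",(M.T@d).round(4))
    if yawy is not None:
        t=-np.radians((yawy-cur+180)%360-180)
        M2=M@Rn.from_rotvec([0,0,t]).as_matrix(); print("turn %.4f  shift after turn"%t,(M2.T@d).round(4))
        Mh=M@Rn.from_rotvec([0,0,t/2]).as_matrix(); print("shift at half turn",(Mh.T@d).round(4))
E
python3 - <<'E'
from h import *
go(.455,.364,.2,98.5)
E
```

```text
t 0.25 p [0.1934 0.6464 0.2493] tooly 73.34 tilt 0.06 deg F [-0.6  0.1  0.8] w 0.998 q6 -0.04
shift now  [-0.3316 -0.1955  0.0495]
turn -0.4391  shift after turn [-0.217  -0.3179  0.0495]
shift at half turn [-0.281  -0.263   0.0495]
```

Call:
servo_tool(
  moves=[
    [0,[-0.033,-0.0195,0.004],0],
    [0,[-0.033,-0.0195,0.004],0],
    [0,[-0.033,-0.0195,0.004],0],
    [0,[-0.033,-0.0195,0.004],0],
    [0,[-0.033,-0.0195,0.004],0],
    [0,[-0.033,-0.0195,0.004],0],
    [0,[-0.033,-0.0195,0.004],0],
    [0,[-0.033,-0.0195,0.004],0],
  ],
  newtons=40,
)

```text
time: 0.92
tool_pos: [0.4035, 0.4203, 0.2153]
tcp_rot: [-0.433, -3.11, -0.007]
wrist_force: [0.4, 0.9, -0.1]
width: 0.999
```

Run:
```python
from h import *
go(.455,.364,.2,98.5)
```

```text
t 0.92 p [0.4035 0.4203 0.2153] tooly 74.16 tilt 0.28 deg F [ 0.4  0.9 -0.1] w 0.999 q6 -0.54
shift now  [-0.0649 -0.0402  0.015 ]
turn -0.4248  shift after turn [-0.0426 -0.0634  0.015 ]
shift at half turn [-0.055 -0.053  0.015]
```

Call:
servo_tool(
  moves=[
    [0,[-0.016,-0.01,0.004],-0.106],
    [0,[-0.0145,-0.0125,0.004],-0.106],
    [0,[-0.0135,-0.0145,0.004],-0.106],
    [0,[-0.011,-0.0155,0.003],-0.106],
    [0,[0,0,0],0],
    [0,[0,0,0],0],
    [0,[0,0,0],0],
    [0,[0,0,0],0],
  ],
)

```text
time: 1.58
tool_pos: [0.4592, 0.3507, 0.1982]
tcp_rot: [0.239, -3.132, -0.003]
wrist_force: [0.6, 0.8, 1.7]
width: 0.998
```

Run:
```python
from h import *
go(.455,.364,.2,98.5)
c=cam("wrist"); np.savez("w1.npz",**c); cv2.imwrite("pics/w1.png",c["pixels"][:,:,::-1])
print(c["R"],c["t"])
```

```text
t 1.58 p [0.4592 0.3507 0.1982] tooly 98.73 tilt 0.13 deg F [0.6 0.8 1.7] w 0.998 q6 -1.12
shift now  [ 0.0021  0.0138 -0.0018]
turn 0.0040  shift after turn [ 0.0022  0.0138 -0.0018]
shift at half turn [ 0.0022  0.0138 -0.0018]
[[-0.15249295  0.98830341  0.00150501]
 [ 0.93435327  0.14367197  0.32610173]
 [ 0.32207122  0.05113442 -0.94533349]] [-0.27644349 -0.50620872  0.16666968]
```

View pics/w1.png

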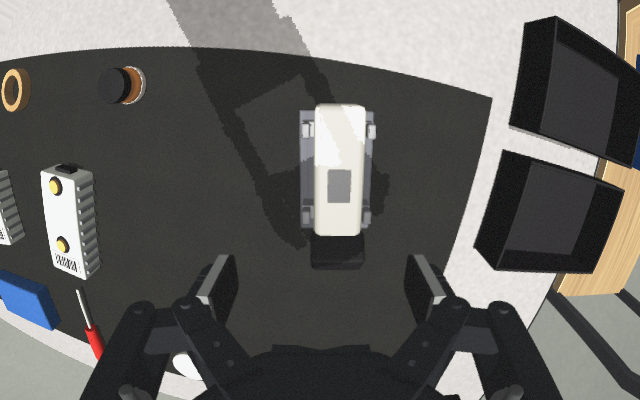

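The wrist picture shows the white scanner bar from about (340,103) at the tail to (338,237) at the head, with the black head to 270. It lies level in the cradle between the saddles. I'll refine its pose from the bar's edges.

```bash
cat >> h.py <<'E'
def wplane(c,uv,z):
    uv=np.atleast_2d(np.asarray(uv,float)); K=c["intrinsics"]
    a=(uv[:,0]-K[0,2])/K[0,0]; b=(uv[:,1]-K[1,2])/K[1,1]; r=np.hypot(a,b)+1e-12
    d=np.c_[a/r*np.sin(r),b/r*np.sin(r),np.cos(r)]; o=-c["R"].T@c["t"]; d=d@c["R"]
    return o+d*((z-o[2])/d[:,2])[:,None]
E
python3 - <<'E'
from h import *
c=dict(np.load("w1.npz")); im=c["pixels"].astype(int)
crop_=im[90:280,290:390]; 
# rows: white extents
m=(im.min(2)>140)
for v in range(100,275,8):
    xs=np.where(m[v,290:390])[0]+290
    if len(xs): print(v,xs.min(),xs.max(),len(xs))
d=c["depth"]; print(d[170,340],d[255,338])
m2=np.zeros(m.shape,np.uint8); m2[95:245,290:390]=m[95:245,290:390]
n,l,s,ce=cv2.connectedComponentsWithStats(m2); i=1+s[1:,4].argmax(); ys,xs=np.where(l==i)
P=wplane(c,np.c_[xs,ys],.066)[:,:2]
r=cv2.minAreaRect(P.astype(np.float32)); print(r); print(cv2.boxPoints(r))
crop(c,280,80,400,290,3,"w1c.png")
E
```

```text
108 315 364 50
116 301 372 72
124 301 365 63
132 302 375 71
140 301 370 70
148 301 370 69
156 301 363 61
164 314 363 50
172 315 363 49
180 315 362 48
188 315 362 45
196 315 361 41
204 315 361 47
212 315 360 46
220 315 360 46
228 315 359 45
0.26269236 0.27541
((0.44256216287612915, 0.36233630776405334), (0.1182222068309784, 0.0621938593685627), 8.04250717163086)
[[0.37968177 0.38485727]
 [0.38838315 0.32327512]
 [0.50544256 0.33981535]
 [0.49674118 0.4013975 ]]
```

View pics/w1c.png

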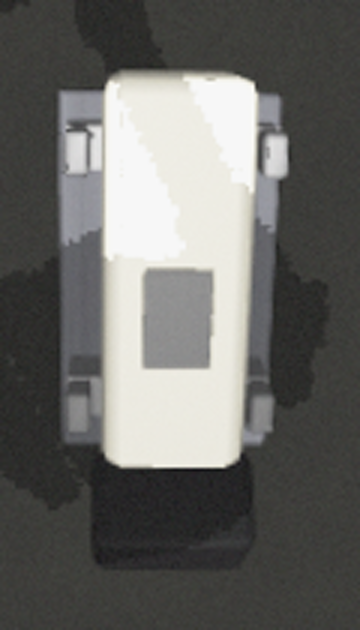

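Run:
```python
from h import *
c=dict(np.load("w1.npz")); im=c["pixels"].astype(int); g=im.min(2)
L=[];Rr=[]
for v in range(165,232,4):
    xs=np.where(g[v,308:372]>120)[0]+308; L.append([xs.min()-.5,v]);Rr.append([xs.max()+.5,v])
for E in (L,Rr):
    P=wplane(c,E,.062)[:,:2]; f=np.polyfit(P[:,0],P[:,1],1); print(np.degrees(np.arctan(f[0])),np.polyval(f,.455))
for nm,z in (("cent",0.066),):
    print(wplane(c,[[340,104.5],[337.5,236]],z))
go(.455,.364,.052,98.4)
```

```text
4.913024517993052 0.34317365096922436
13.990810516317543 0.3886722077200462
[[0.38441061 0.35497891 0.066     ]
 [0.50167183 0.37281171 0.066     ]]
t 1.63 p [0.4591 0.3509 0.1982] tooly 98.77 tilt 0.13 deg F [-0.7  0.9  0.1] w 0.999 q6 -1.12
shift now  [0.0019 0.0133 0.1462]
turn 0.0064  shift after turn [0.002  0.0133 0.1462]
shift at half turn [0.002  0.0133 0.1462]
```

Call:
servo_tool(
  moves=[
    [0,[0.002,0.014,0.01],0],
    [0,[0,0,0.024],0],
    [0,[0,0,0.03],0],
    [0,[0,0,0.03],0],
    [0,[0,0,0.025],0],
    [0,[0,0,0.015],0],
    [0,[0,0,0.005],0],
    [0,[0,0,0],0],
  ],
)

```text
time: 2.3
tool_pos: [0.4513, 0.3788, 0.0556]
tcp_rot: [-0.246, 3.126, 0.017]
wrist_force: [0.3, -0.5, -0.0]
width: 1.0
```

Run:
```python
from h import *
go(.455,.3645,.052,98.6)
c=cam("wrist"); cv2.imwrite("pics/w2.png",c["pixels"][:,:,::-1])
```

```text
t 2.30 p [0.4513 0.3788 0.0556] tooly 99.00 tilt 0.71 deg F [ 0.3 -0.5 -0. ] w 1.000 q6 -1.08
shift now  [-0.0014 -0.0147  0.0034]
turn 0.0071  shift after turn [-0.0015 -0.0147  0.0034]
shift at half turn [-0.0015 -0.0147  0.0034]
```

View pics/w2.png

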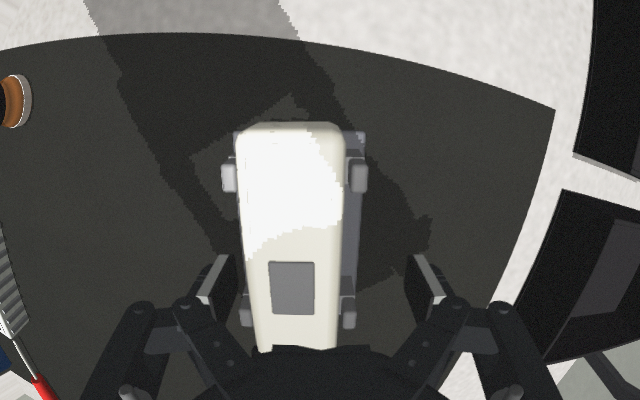

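The bar is between the open fingers but off-centre: the tool overshot by about 14 mm in y. I'll correct that in small tapered steps.

Call:
servo_tool(
  moves=[
    [0,[0,-0.003,0],0],
    [0,[-0.0005,-0.004,0.0005],0],
    [0,[-0.0005,-0.003,0.001],0],
    [0,[0,-0.002,0.001],0],
    [0,[0,-0.001,0.0005],0],
    [0,[0,0,0],0],
    [0,[0,0,0],0],
    [0,[0,0,0],0],
  ],
)

```text
time: 3.02
tool_pos: [0.4589, 0.3687, 0.0602]
tcp_rot: [-0.244, 3.115, 0.028]
wrist_force: [-0.2, -0.1, -0.1]
width: 1.002
```

Run:
```python
from h import *
go(.455,.3645,.052,98.6)
```

```text
t 3.02 p [0.4589 0.3687 0.0602] tooly 98.99 tilt 1.43 deg F [-0.2 -0.1 -0.1] w 1.002 q6 -1.10
shift now  [ 0.0047 -0.0037  0.0081]
turn 0.0067  shift after turn [ 0.0047 -0.0037  0.0081]
shift at half turn [ 0.0047 -0.0037  0.0081]
```

Call:
servo_tool(
  moves=[
    [0,[0,0,0],0],
    [0,[0,0,0],0],
    [0,[0,0,0],0],
    [0,[0,0,0],0],
    [0,[0,0,0],0],
    [0,[0,0,0],0],
    [0,[0,0,0],0],
    [0,[0,0,0],0],
  ],
)

```text
time: 3.68
tool_pos: [0.4589, 0.3689, 0.0602]
tcp_rot: [-0.245, 3.115, 0.028]
wrist_force: [0.6, 0.3, -0.2]
width: 0.999
```

Run:
```python
from h import *
go(.455,.3645,.052,98.6)
```

```text
t 3.68 p [0.4589 0.3689 0.0602] tooly 98.99 tilt 1.43 deg F [ 0.6  0.3 -0.2] w 0.999 q6 -1.10
shift now  [ 0.0047 -0.0039  0.008 ]
turn 0.0067  shift after turn [ 0.0047 -0.0039  0.008 ]
shift at half turn [ 0.0047 -0.0039  0.008 ]
```

Call:
servo_tool(
  moves=[
    [0,[0.001,-0.001,0.002],0],
    [0,[0.001,-0.001,0.002],0],
    [0,[0.001,-0.001,0.002],0],
    [0,[0.001,-0.001,0.001],0],
    [0,[0,0,0],0],
    [0,[0,0,0],0],
    [0,[0,0,0],0],
    [0,[0,0,0],0],
  ],
)

```text
time: 4.35
tool_pos: [0.4548, 0.3636, 0.0517]
tcp_rot: [-0.245, 3.116, 0.027]
wrist_force: [-0.1, -0.3, 0.0]
width: 1.003
```

```bash
sed -i 's/^    print("shift now ",.*/    print("shift now ",(M.T@d).round(4),"toolz",M[:,2].round(4),"qv",np.abs(s["joint_vel"]).max().round(3))/' h.py
python3 - <<'E'
from h import *
go(.455,.3645,.052,98.6)
E
```

```text
t 4.35 p [0.4548 0.3636 0.0517] tooly 98.99 tilt 1.37 deg F [-0.1 -0.3  0. ] w 1.003 q6 -1.11
shift now  [-0.0003  0.0009 -0.0003] toolz [ 0.0148  0.0187 -0.9997] qv 0.001
turn 0.0068  shift after turn [-0.0003  0.0009 -0.0003]
shift at half turn [-0.0003  0.0009 -0.0003]
```

Call:
servo_tool(
  moves=[
    [255,[0,0,0],0],
    [255,[0,0,0],0],
    [255,[0,0,0],0],
    [255,[0,0,0],0],
    [255,[0,0,0],0],
    [255,[0,0,0],0],
    [255,[0,0,0],0],
    [255,[0,0,0],0],
  ],
  newtons=60,
)

```text
time: 5.02
tool_pos: [0.4554, 0.3641, 0.0525]
tcp_rot: [-0.245, 3.115, 0.029]
wrist_force: [0.8, -0.6, 1.1]
width: 0.506
```

Run:
```python
from h import *
go(.455,.3645,.052,98.6)
c=cam("wrist"); np.savez("w3.npz",**c); cv2.imwrite("pics/w3.png",c["pixels"][:,:,::-1])
```

```text
t 5.02 p [0.4554 0.3641 0.0525] tooly 98.99 tilt 1.44 deg F [ 0.8 -0.6  1.1] w 0.506 q6 -1.11
shift now  [0.0003 0.0004 0.0005] toolz [ 0.0158  0.0196 -0.9997] qv 0.003
turn 0.0069  shift after turn [0.0003 0.0004 0.0005]
shift at half turn [0.0003 0.0004 0.0005]
```

View pics/w3.png

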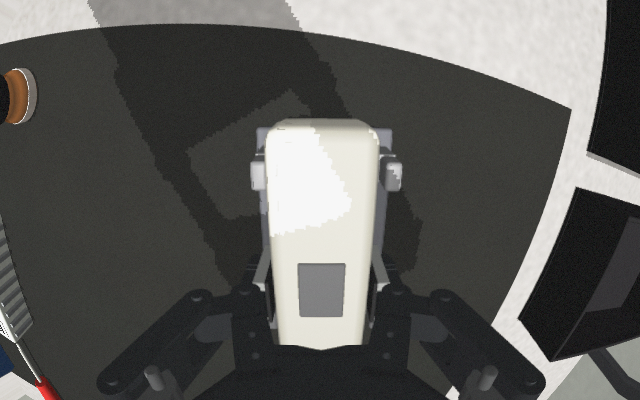

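The scanner is gripped (43 mm opening, centred between the saddles). I'll lift it straight up.

Call:
servo_tool(
  moves=[
    [255,[0,0,-0.005],0],
    [255,[0,0,-0.01],0],
    [255,[0,0,-0.015],0],
    [255,[0,0,-0.02],0],
    [255,[0,0,-0.02],0],
    [255,[0,0,-0.015],0],
    [255,[0,0,-0.008],0],
    [255,[0,0,-0.003],0],
  ],
)

```text
time: 5.73
tool_pos: [0.4509, 0.36, 0.1525]
tcp_rot: [-0.245, 3.122, 0.022]
wrist_force: [0.8, -0.5, -2.3]
width: 0.507
```

```bash
cat >> h.py <<'E'
from math import *
def rz(a): return Rn.from_euler('z',a).as_matrix()
M0=Rn.from_rotvec([-0.245,3.115,0.029]).as_matrix(); Rs0=rz(radians(8.99)); Rrel=M0.T@Rs0
prel=M0.T@(np.array([.4553,.3643,.030])-np.array([.4554,.3641,.0525]))
def scanpose():
    s,p,M=pose(); Rs=M@Rrel; o=p+M@prel; eye=o+Rs@np.array([.0755,0,.0165]); b=Rs@np.array([sqrt(.5),0,-sqrt(.5)]); return s,p,M,Rs,eye,b
def aim(label,yaw_deg,dist=.100):
    """TCP target such that label centre lies dist out on the beam, scanner heading=yaw"""
    s,p,M,Rs,eye,b=scanpose(); hd=degrees(atan2(Rs[1,0],Rs[0,0])); D=rz(radians(yaw_deg-hd))
    e2=D@(eye-p); b2=D@b; t=np.array(label)-dist*b2-e2
    cur=degrees(atan2(M[1,1],M[0,1])); print("aim tcp",t.round(4)); 
    v=np.array(label)-eye; al=v@b; print("now: heading %.2f off %.2f, along %.4f lateral"%(hd,hd-yaw_deg,al),np.linalg.norm(v-al*b).round(4), "scanz",Rs[:,2].round(3))
    go(*t,cur+yaw_deg-hd)
E
python3 - <<'E'
from h import *
a=np.array([.596,.0126]);b=np.array([.5098,.0187]);d=a-b; y=np.degrees(np.arctan2(d[1],d[0])); d/=np.hypot(*d); L=a+.03*d; print(y,L)
aim([*L,.043],y)
a=np.array([.5947,-.1882]);b=np.array([.5392,-.1990]);d=a-b; y=np.degrees(np.arctan2(d[1],d[0])); d/=np.hypot(*d); L=a+.03*d; print(y,L)
aim([*L,.043],y)
E
```

```text
-4.047825851651413 [0.62592516 0.01048233]
aim tcp [0.4807 0.0209 0.1207]
now: heading 8.98 off 13.02, along 0.1046 lateral 0.3747 scanz [0.006 0.005 1.   ]
t 5.73 p [0.4509 0.36   0.1525] tooly 98.98 tilt 0.99 deg F [ 0.8 -0.5 -2.3] w 0.507 q6 -1.10
shift now  [ 0.0238 -0.34    0.0271] toolz [ 0.0092  0.0147 -0.9999] qv 0.072
turn 0.2273  shift after turn [-0.0534 -0.3366  0.0271]
shift at half turn [-0.0149 -0.3405  0.0271]
11.011830171644377 [ 0.62414763 -0.18246965]
aim tcp [ 0.4812 -0.2102  0.1207]
now: heading 8.98 off -2.04, along 0.0828 lateral 0.5665 scanz [0.006 0.005 1.   ]
t 5.73 p [0.4509 0.36   0.1525] tooly 98.98 tilt 0.99 deg F [ 0.8 -0.5 -2.3] w 0.507 q6 -1.10
shift now  [ 0.0594 -0.5683  0.0237] toolz [ 0.0092  0.0147 -0.9999] qv 0.072
turn -0.0355  shift after turn [ 0.0795 -0.5658  0.0237]
shift at half turn [ 0.0695 -0.5671  0.0237]
```

Call:
servo_tool(
  moves=[
    [255,[0.001,-0.01,0],0.02],
    [255,[0.001,-0.02,0],0.03],
    [255,[0.001,-0.03,0],0.035],
    [255,[0,-0.035,0],0.035],
    [255,[-0.001,-0.035,0],0.035],
    [255,[-0.003,-0.035,0],0.03],
    [255,[-0.004,-0.035,0],0.025],
    [255,[-0.004,-0.03,0],0.015],
  ],
)

```text
time: 6.4
tool_pos: [0.4638, 0.1228, 0.1449]
tcp_rot: [0.117, 3.135, 0.023]
wrist_force: [0.2, -0.3, -1.9]
width: 0.502
```

Run:
```python
from h import *
aim([.6259,.0105,.043],-4.05)
```

```text
aim tcp [0.4812 0.0207 0.1218]
now: heading -4.27 off -0.22, along 0.1341 lateral 0.1 scanz [0.014 0.001 1.   ]
t 6.40 p [0.4638 0.1228 0.1449] tooly 85.73 tilt 0.89 deg F [ 0.2 -0.3 -1.9] w 0.502 q6 -1.31
shift now  [-0.0249 -0.1009  0.0217] toolz [ 0.005   0.0147 -0.9999] qv 0.787
turn -0.0038  shift after turn [-0.0245 -0.101   0.0217]
shift at half turn [-0.0247 -0.1009  0.0217]
```

Call:
servo_tool(
  moves=[
    [255,[-0.005,-0.025,0.004],0],
    [255,[-0.005,-0.025,0.004],0],
    [255,[-0.005,-0.019,0.004],0],
    [255,[-0.004,-0.012,0.003],0],
    [255,[-0.003,-0.006,0.002],0],
    [255,[0,0,0],0],
    [255,[0,0,0],0],
    [255,[0,0,0],0],
  ],
)

```text
time: 7.07
tool_pos: [0.4701, 0.0205, 0.1184]
tcp_rot: [-0.142, -3.128, -0.017]
wrist_force: [0.6, 0.6, -1.9]
width: 0.509
```

Run:
```python
from h import *
aim([.6259,.0105,.043],-4.05)
c=cam("top"); cv2.imwrite("pics/t4.png",c["pixels"][:,:,::-1])
c=cam("wrist"); cv2.imwrite("pics/w4.png",c["pixels"][:,:,::-1])
```

```text
aim tcp [0.4824 0.021  0.1239]
now: heading -5.21 off -1.16, along 0.1043 lateral 0.0134 scanz [0.029 0.004 1.   ]
t 7.07 p [0.4701 0.0205 0.1184] tooly 84.78 tilt 0.85 deg F [ 0.6  0.6 -1.9] w 0.509 q6 -1.50
shift now  [-0.0121  0.0017 -0.0056] toolz [-0.0094  0.0114 -0.9999] qv 0.008
turn -0.0203  shift after turn [-0.0122  0.0014 -0.0056]
shift at half turn [-0.0121  0.0015 -0.0056]
```

View pics/t4.png

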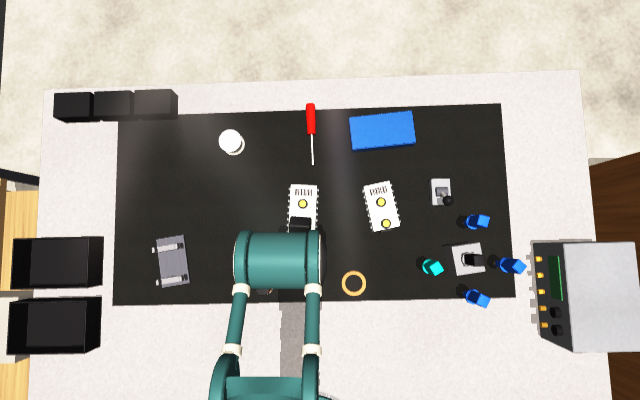

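View pics/w4.png

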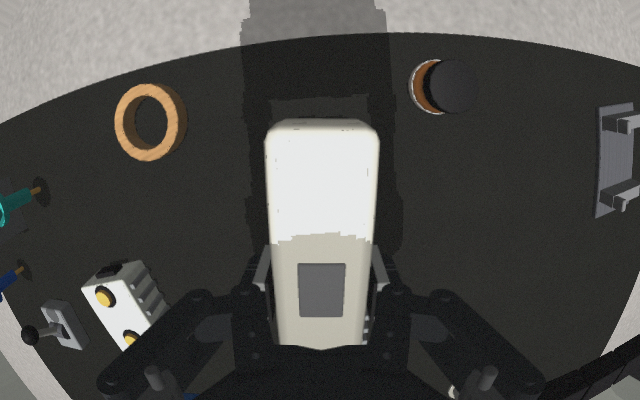

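The top picture shows the long unit still in place, with its stud at (303,204) and label clear ahead of the scanner head. The scanner sits square in the grip in the wrist view. A final 12 mm correction is needed.

Call:
servo_tool(
  moves=[
    [255,[-0.002,0,-0.001],-0.005],
    [255,[-0.004,0.0005,-0.001],-0.005],
    [255,[-0.003,0.0005,-0.0015],-0.005],
    [255,[-0.002,0.0005,-0.001],-0.003],
    [255,[-0.001,0,-0.0005],0],
    [255,[0,0,0],0],
    [255,[0,0,0],0],
    [255,[0,0,0],0],
  ],
)

```text
time: 7.83
tool_pos: [0.4853, 0.0246, 0.1256]
tcp_rot: [-0.101, -3.134, -0.018]
wrist_force: [-0.4, -0.0, -1.7]
width: 0.505
```

Run:
```python
from h import *
aim([.6259,.0105,.043],-4.05)
```

```text
aim tcp [0.4821 0.0209 0.1233]
now: heading -3.70 off 0.35, along 0.0996 lateral 0.0061 scanz [0.025 0.004 1.   ]
t 7.83 p [0.4853 0.0246 0.1256] tooly 86.29 tilt 0.75 deg F [-0.4 -0.  -1.7] w 0.505 q6 -1.52
shift now  [ 0.003  -0.0039  0.0023] toolz [-0.0056  0.0118 -0.9999] qv 0.002
turn 0.0060  shift after turn [ 0.003  -0.0039  0.0023]
shift at half turn [ 0.003  -0.0039  0.0023]
```

Call:
servo_tool(
  moves=[
    [255,[0.001,-0.001,0.0005],0],
    [255,[0.001,-0.001,0.001],0],
    [255,[0.0005,-0.001,0.0005],0],
    [255,[0,-0.0005,0],0],
    [255,[0,0,0],0],
    [255,[0,0,0],0],
    [255,[0,0,0],0],
    [255,[0,0,0],0],
  ],
)

```text
time: 8.5
tool_pos: [0.4812, 0.0205, 0.1228]
tcp_rot: [-0.103, -3.132, -0.018]
wrist_force: [-0.1, 0.1, -1.3]
width: 0.511
```

Call:
servo_tool(
  moves=[
    [255,[0,0,0],0],
    [255,[0,0,0],0],
    [255,[0,0,0],0],
    [255,[0,0,0],0],
    [255,[0,0,0],0],
    [255,[0,0,0],0],
    [255,[0,0,0],0],
    [255,[0,0,0],0],
  ],
)

```text
time: 9.17
tool_pos: [0.4815, 0.0207, 0.123]
tcp_rot: [-0.102, -3.133, -0.018]
wrist_force: [-0.3, 0.2, -1.2]
width: 0.506
```

Call:
servo_tool(
  moves=[
    [255,[0,0,0],0],
    [255,[0,0,0],0],
    [255,[0,0,0],0],
    [255,[0,0,0],0],
    [255,[0,0,0],0],
    [255,[0,0,0],0],
    [255,[0,0,0],0],
    [255,[0,0,0],0],
  ],
)

```text
time: 9.83
tool_pos: [0.4815, 0.0207, 0.1229]
tcp_rot: [-0.102, -3.133, -0.018]
wrist_force: [-0.4, 0.5, -1.3]
width: 0.504
```

Run:
```python
from h import *
aim([.6259,.0105,.043],-4.05)
c=cam("top"); crop(c,270,170,420,250,5,"t5.png")
c=cam("scene"); crop(c,240,100,400,260,5,"s5.png")
```

```text
aim tcp [0.4821 0.0209 0.1234]
now: heading -3.74 off 0.31, along 0.1001 lateral 0.0009 scanz [0.026 0.004 1.   ]
t 9.83 p [0.4815 0.0207 0.1229] tooly 86.26 tilt 0.78 deg F [-0.4  0.5 -1.3] w 0.504 q6 -1.53
shift now  [-0.0007  0.0003 -0.0005] toolz [-0.0066  0.0118 -0.9999] qv 0.002
turn 0.0054  shift after turn [-0.0007  0.0003 -0.0005]
shift at half turn [-0.0007  0.0003 -0.0005]
```

View pics/t5.png

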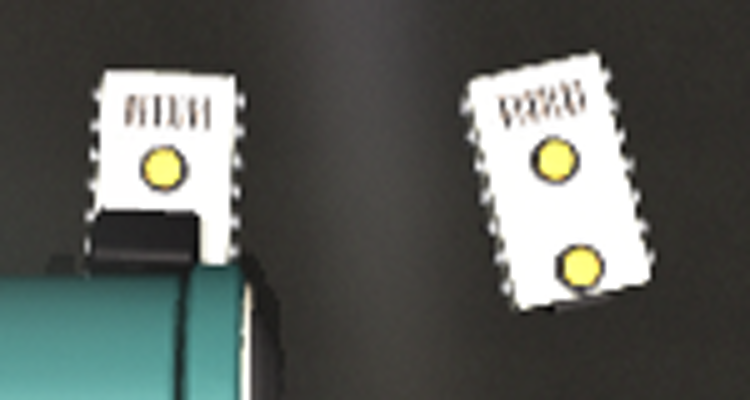

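View pics/s5.png

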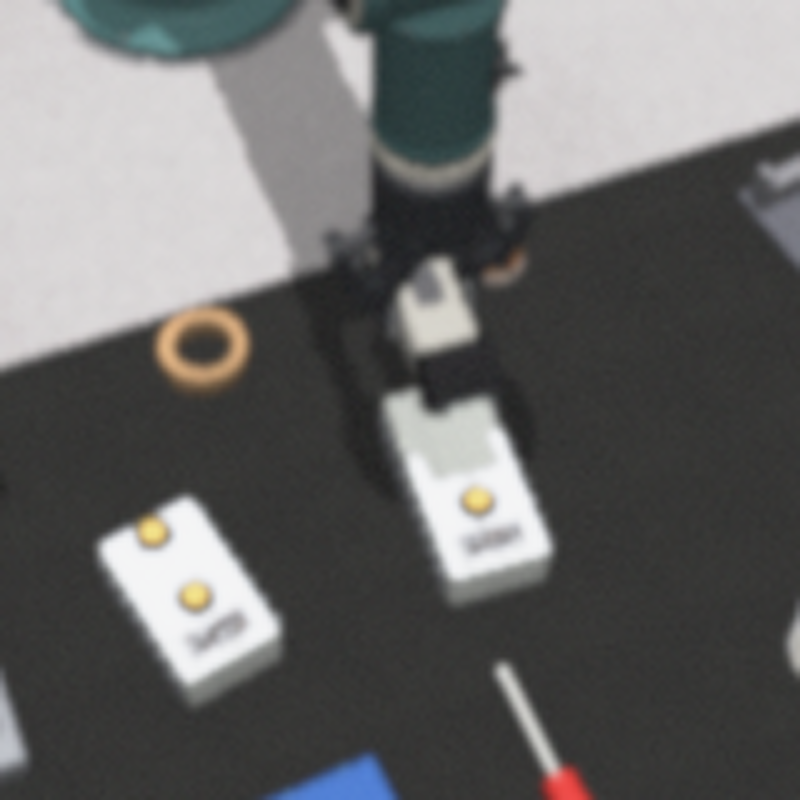

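I held still for about 1.5 s at 100 mm, with 1 mm lateral and 0.3° error, and both units are unmoved. Next is the middle unit.

Run:
```python
from h import *
aim([.6241,-.1825,.043],11.0)
```

```text
aim tcp [ 0.4826 -0.2098  0.1234]
now: heading -3.74 off -14.74, along 0.1083 lateral 0.1933 scanz [0.026 0.004 1.   ]
t 9.93 p [0.4815 0.0206 0.1229] tooly 86.26 tilt 0.78 deg F [ 0.   0.3 -1.9] w 0.510 q6 -1.53
shift now  [-0.0161 -0.2298 -0.0032] toolz [-0.0067  0.0118 -0.9999] qv 0.002
turn -0.2573  shift after turn [ 0.0429 -0.2264 -0.0032]
shift at half turn [ 0.0135 -0.23   -0.0032]
```

Call:
servo_tool(
  moves=[
    [255,[-0.001,-0.01,0],-0.015],
    [255,[-0.001,-0.02,0],-0.03],
    [255,[0,-0.028,0],-0.035],
    [255,[0.001,-0.03,0],-0.04],
    [255,[0.002,-0.03,-0.001],-0.04],
    [255,[0.003,-0.03,-0.001],-0.035],
    [255,[0.004,-0.024,0],-0.03],
    [255,[0.003,-0.016,0],-0.02],
  ],
)

```text
time: 10.6
tool_pos: [0.4807, -0.1722, 0.123]
tcp_rot: [0.313, -3.123, -0.021]
wrist_force: [-0.2, 0.2, -1.0]
width: 0.509
```

Run:
```python
from h import *
aim([.6241,-.1825,.043],11.0)
```

```text
aim tcp [ 0.4822 -0.21    0.1226]
now: heading 11.45 off 0.45, along 0.0962 lateral 0.0388 scanz [0.019 0.008 1.   ]
t 10.60 p [ 0.4807 -0.1722  0.123 ] tooly 101.45 tilt 0.78 deg F [-0.2  0.2 -1. ] w 0.509 q6 -2.18
shift now  [ 0.0061 -0.0373 -0.0001] toolz [-0.0045  0.0127 -0.9999] qv 0.61
turn 0.0079  shift after turn [ 0.0058 -0.0374 -0.0001]
shift at half turn [ 0.0059 -0.0374 -0.0001]
```

Call:
servo_tool(
  moves=[
    [255,[0.002,-0.011,0],0],
    [255,[0.002,-0.007,0],0],
    [255,[0.001,-0.005,0],0],
    [255,[0,-0.003,0],0],
    [255,[0,0,0],0],
    [255,[0,0,0],0],
    [255,[0,0,0],0],
    [255,[0,0,0],0],
  ],
)

```text
time: 11.27
tool_pos: [0.481, -0.2008, 0.1224]
tcp_rot: [0.307, -3.123, -0.022]
wrist_force: [0.1, 0.6, -2.3]
width: 0.504
```

Run:
```python
from h import *
c=cam("top"); crop(c,270,170,420,250,5,"t6.png")
aim([.6241,-.1825,.043],11.0)
```

```text
aim tcp [ 0.4822 -0.2101  0.1227]
now: heading 11.25 off 0.25, along 0.0994 lateral 0.01 scanz [0.02  0.006 1.   ]
t 11.32 p [ 0.4809 -0.2007  0.1224] tooly 101.24 tilt 0.85 deg F [ 0.  -0.3 -1.8] w 0.504 q6 -2.22
shift now  [ 0.0006 -0.0094 -0.0005] toolz [-0.005   0.014  -0.9999] qv 0.004
turn 0.0043  shift after turn [ 0.0005 -0.0094 -0.0005]
shift at half turn [ 0.0006 -0.0094 -0.0005]
```

View pics/t6.png

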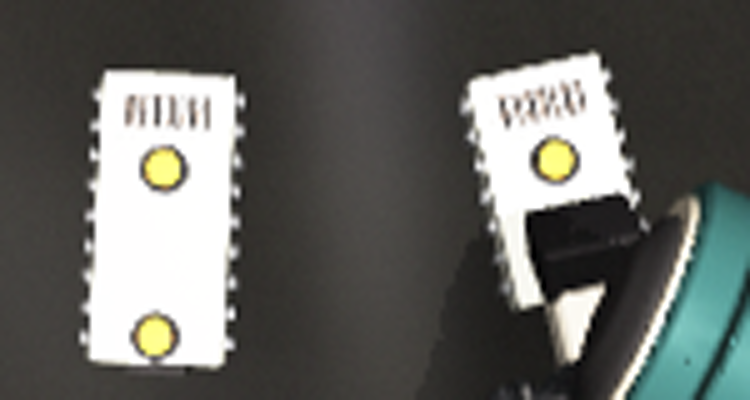

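The picture shows the middle unit unmoved, with its stud 1 at crop (555,160). I'll close the last 9 mm in y and hold.

Call:
servo_tool(
  moves=[
    [255,[0,-0.002,0],0],
    [255,[0,-0.003,0],0],
    [255,[0,-0.002,0],0],
    [255,[0,-0.001,0],0],
    [255,[0,0,0],0],
    [255,[0,0,0],0],
    [255,[0,0,0],0],
    [255,[0,0,0],0],
  ],
)

```text
time: 11.98
tool_pos: [0.4829, -0.2084, 0.1223]
tcp_rot: [0.31, -3.123, -0.023]
wrist_force: [0.1, 0.4, -2.3]
width: 0.504
```

Run:
```python
from h import *
aim([.6241,-.1825,.043],11.0)
```

```text
aim tcp [ 0.4822 -0.2101  0.1227]
now: heading 11.34 off 0.34, along 0.0990 lateral 0.0025 scanz [0.019 0.006 1.   ]
t 11.98 p [ 0.4829 -0.2084  0.1223] tooly 101.33 tilt 0.85 deg F [ 0.1  0.4 -2.3] w 0.504 q6 -2.24
shift now  [ 0.001  -0.0016 -0.0004] toolz [-0.0049  0.0141 -0.9999] qv 0.002
turn 0.0059  shift after turn [ 0.001  -0.0016 -0.0004]
shift at half turn [ 0.001  -0.0016 -0.0004]
```

Call:
servo_tool(
  moves=[
    [255,[0,0,0],0],
    [255,[0,0,0],0],
    [255,[0,0,0],0],
    [255,[0,0,0],0],
    [255,[0,0,0],0],
    [255,[0,0,0],0],
    [255,[0,0,0],0],
    [255,[0,0,0],0],
  ],
)

```text
time: 12.65
tool_pos: [0.4827, -0.2082, 0.1223]
tcp_rot: [0.31, -3.122, -0.023]
wrist_force: [0.1, -0.1, -1.6]
width: 0.506
```

Call:
servo_tool(
  moves=[
    [255,[0,0,0],0],
    [255,[0,0,0],0],
    [255,[0,0,0],0],
    [255,[0,0,0],0],
    [255,[0,0,0],0],
    [255,[0,0,0],0],
    [255,[0,0,0],0],
    [255,[0,0,0],0],
  ],
)

```text
time: 13.32
tool_pos: [0.4828, -0.2082, 0.1223]
tcp_rot: [0.31, -3.123, -0.023]
wrist_force: [0.5, -1.0, -1.9]
width: 0.504
```

Run:
```python
from h import *
aim([.6241,-.1825,.043],11.0)
print("cradle:"); go(.4554,.3641,.15,99.0)
```

```text
aim tcp [ 0.4822 -0.2101  0.1227]
now: heading 11.34 off 0.34, along 0.0991 lateral 0.0026 scanz [0.02  0.006 1.   ]
t 13.32 p [ 0.4828 -0.2082  0.1223] tooly 101.33 tilt 0.86 deg F [ 0.5 -1.  -1.9] w 0.504 q6 -2.24
shift now  [ 0.0009 -0.0018 -0.0004] toolz [-0.005   0.0142 -0.9999] qv 0.002
turn 0.0059  shift after turn [ 0.0009 -0.0018 -0.0004]
shift at half turn [ 0.0009 -0.0018 -0.0004]
cradle:
t 13.32 p [ 0.4828 -0.2082  0.1223] tooly 101.33 tilt 0.86 deg F [ 0.5 -1.  -1.9] w 0.504 q6 -2.24
shift now  [-0.0856  0.5669 -0.0195] toolz [-0.005   0.0142 -0.9999] qv 0.002
turn 0.0407  shift after turn [-0.0624  0.5699 -0.0195]
shift at half turn [-0.074   0.5685 -0.0195]
```

Both labels were held well. I'll carry the scanner back to the cradle.

Call:
servo_tool(
  moves=[
    [255,[-0.0015,0.01,-0.004],0],
    [255,[-0.003,0.02,-0.006],0],
    [255,[-0.0045,0.03,-0.006],0],
    [255,[-0.0055,0.036,-0.005],0],
    [255,[-0.0055,0.036,-0.003],0],
    [255,[-0.0055,0.036,0],0],
    [255,[-0.0055,0.036,0],0],
    [255,[-0.0055,0.036,0],0],
  ],
)

```text
time: 13.98
tool_pos: [0.4725, 0.0401, 0.1538]
tcp_rot: [-0.289, 3.127, 0.021]
wrist_force: [0.3, 1.0, -1.2]
width: 0.505
```

Run:
```python
from h import *
go(.4554,.3641,.15,99.0)
```

```text
t 13.98 p [0.4725 0.0401 0.1538] tooly 100.55 tilt 0.78 deg F [ 0.3  1.  -1.2] w 0.505 q6 -1.74
shift now  [-0.0425  0.3216  0.0082] toolz [-1.000e-04  1.370e-02 -9.999e-01] qv 0.975
turn 0.0271  shift after turn [-0.0338  0.3226  0.0082]
shift at half turn [-0.0382  0.3221  0.0082]
```

Call:
servo_tool(
  moves=[
    [255,[-0.0045,0.036,0],0.004],
    [255,[-0.0045,0.036,0],0.004],
    [255,[-0.0045,0.036,0],0.004],
    [255,[-0.004,0.036,0],0.004],
    [255,[-0.004,0.034,0],0.004],
    [255,[-0.003,0.028,0],0.004],
    [255,[-0.0025,0.022,0],0],
    [255,[-0.0015,0.015,0],0],
  ],
)

```text
time: 14.65
tool_pos: [0.4515, 0.3054, 0.1626]
tcp_rot: [-0.257, 3.125, 0.03]
wrist_force: [-0.0, -0.4, -1.3]
width: 0.508
```

Run:
```python
from h import *
go(.4554,.3641,.15,99.0)
```

```text
t 14.65 p [0.4515 0.3054 0.1626] tooly 99.40 tilt 1.15 deg F [-0.  -0.4 -1.3] w 0.508 q6 -1.20
shift now  [-0.0133  0.057   0.0138] toolz [ 0.0047  0.0195 -0.9998] qv 0.345
turn 0.0070  shift after turn [-0.0129  0.0571  0.0138]
shift at half turn [-0.0131  0.0571  0.0138]
```

Call:
servo_tool(
  moves=[
    [255,[-0.002,0.014,0.001],0],
    [255,[-0.003,0.014,0.002],0],
    [255,[-0.003,0.01,0.003],0],
    [255,[-0.002,0.006,0.002],0],
    [255,[-0.001,0.003,0.001],0],
    [255,[0,0,0],0],
    [255,[0,0,0],0],
    [255,[0,0,0],0],
  ],
)

```text
time: 15.32
tool_pos: [0.4504, 0.3616, 0.1554]
tcp_rot: [-0.267, 3.125, 0.032]
wrist_force: [-0.2, -0.6, -1.3]
width: 0.505
```

Run:
```python
from h import *
go(.4554,.3641,.10,99.0)
print(scanpose()[3].round(4))
```

```text
t 15.32 p [0.4504 0.3616 0.1554] tooly 99.77 tilt 1.19 deg F [-0.2 -0.6 -1.3] w 0.505 q6 -1.12
shift now  [-0.005   0.0005  0.0555] toolz [ 0.0034  0.0205 -0.9998] qv 0.008
turn 0.0134  shift after turn [-0.005   0.0005  0.0555]
shift at half turn [-0.005   0.0005  0.0555]
[[ 9.854e-01 -1.697e-01  1.160e-02]
 [ 1.697e-01  9.855e-01 -4.000e-04]
 [-1.140e-02  2.400e-03  9.999e-01]]
```

Call:
servo_tool(
  moves=[
    [255,[-0.001,0,0.004],0.004],
    [255,[-0.001,0,0.008],0.004],
    [255,[-0.001,0,0.012],0.004],
    [255,[-0.001,0,0.011],0.002],
    [255,[-0.0005,0,0.007],0],
    [255,[0,0,0.003],0],
    [255,[0,0,0],0],
    [255,[0,0,0],0],
  ],
)

```text
time: 15.98
tool_pos: [0.4551, 0.3595, 0.1036]
tcp_rot: [-0.236, 3.131, 0.027]
wrist_force: [-0.8, 0.2, -2.1]
width: 0.507
```

Run:
```python
from h import *
go(.4554,.3641,.0525,99.0)
```

```text
t 15.98 p [0.4551 0.3595 0.1036] tooly 98.64 tilt 1.01 deg F [-0.8  0.2 -2.1] w 0.507 q6 -1.11
shift now  [-0.0009  0.0036  0.0512] toolz [ 4.000e-04  1.760e-02 -9.998e-01] qv 0.015
turn -0.0064  shift after turn [-0.0009  0.0036  0.0512]
shift at half turn [-0.0009  0.0036  0.0512]
```

Call:
servo_tool(
  moves=[
    [255,[0,0.001,0.002],0],
    [255,[0,0.001,0.004],-0.002],
    [255,[0,0.001,0.006],-0.002],
    [255,[0,0.0005,0.006],0],
    [255,[0,0,0.004],0],
    [255,[0,0,0.002],0],
    [255,[0,0,0],0],
    [255,[0,0,0],0],
  ],
)

```text
time: 16.65
tool_pos: [0.455, 0.3649, 0.0782]
tcp_rot: [-0.244, 3.128, 0.029]
wrist_force: [0.5, -0.2, -1.8]
width: 0.51
```

Run:
```python
from h import *
go(.4554,.3641,.0525,99.0)
c=cam("wrist"); crop(c,180,80,480,380,2.5,"w7.png")
```

```text
t 16.65 p [0.455  0.3649 0.0782] tooly 98.94 tilt 1.09 deg F [ 0.5 -0.2 -1.8] w 0.510 q6 -1.11
shift now  [-0.0001 -0.0013  0.0256] toolz [ 0.0021  0.0189 -0.9998] qv 0.004
turn -0.0011  shift after turn [-0.0001 -0.0013  0.0256]
shift at half turn [-0.0001 -0.0013  0.0256]
```

View pics/w7.png

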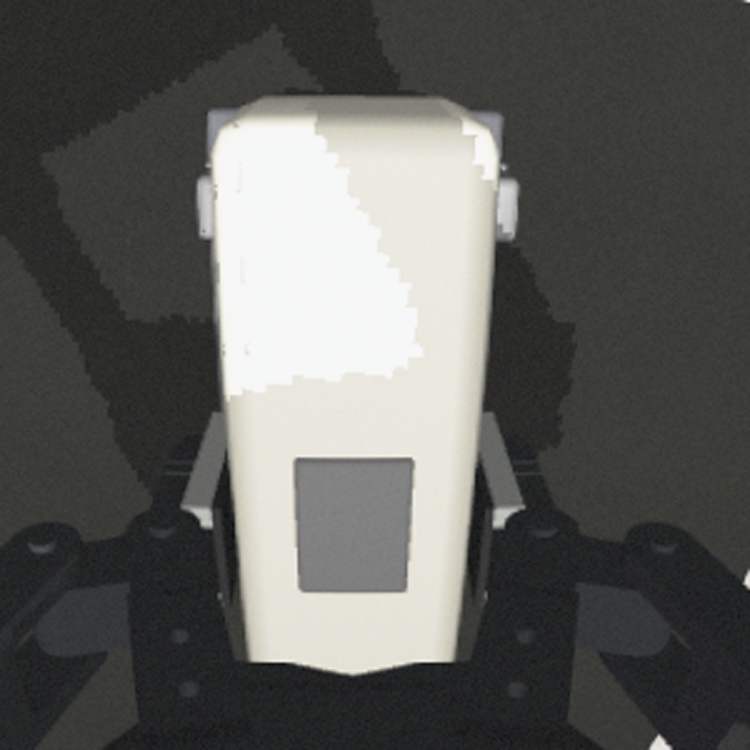

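The bar is centred over the saddles, whose cheeks show equally at crop (205,205) and (510,205). I'll lower it.

Call:
servo_tool(
  moves=[
    [255,[0,0,0.002],0],
    [255,[0,-0.0005,0.004],0],
    [255,[0,0,0.006],0],
    [255,[0,0,0.005],0],
    [255,[0,0,0.003],0],
    [255,[0,0,0.0015],0],
    [255,[0,0,0],0],
    [255,[0,0,0],0],
  ],
)

```text
time: 17.37
tool_pos: [0.4555, 0.3648, 0.0547]
tcp_rot: [-0.244, 3.128, 0.03]
wrist_force: [0.3, -0.0, -1.6]
width: 0.506
```

Run:
```python
from h import *
go(.4554,.3641,.0525,99.0)
```

```text
t 17.37 p [0.4555 0.3648 0.0547] tooly 98.92 tilt 1.11 deg F [ 0.3 -0.  -1.6] w 0.506 q6 -1.11
shift now  [ 0.0002 -0.0007  0.0022] toolz [ 0.0027  0.0192 -0.9998] qv 0.006
turn -0.0014  shift after turn [ 0.0002 -0.0007  0.0022]
shift at half turn [ 0.0002 -0.0007  0.0022]
```

Call:
servo_tool(
  moves=[
    [255,[0,0,0.001],0],
    [255,[0,0,0.001],0],
    [255,[0,0,0.0005],0],
    [255,[0,0,0],0],
    [255,[0,0,0],0],
    [255,[0,0,0],0],
    [255,[0,0,0],0],
    [255,[0,0,0],0],
  ],
)

```text
time: 18.03
tool_pos: [0.4563, 0.3654, 0.0533]
tcp_rot: [-0.244, 3.126, 0.032]
wrist_force: [-0.0, 0.3, -1.6]
width: 0.509
```

Run:
```python
from h import *
go(.4554,.3641,.0525,99.0)
```

```text
t 18.03 p [0.4563 0.3654 0.0533] tooly 98.92 tilt 1.21 deg F [-0.   0.3 -1.6] w 0.509 q6 -1.11
shift now  [ 0.0011 -0.0012  0.0008] toolz [ 0.0045  0.0206 -0.9998] qv 0.002
turn -0.0013  shift after turn [ 0.0011 -0.0012  0.0008]
shift at half turn [ 0.0011 -0.0012  0.0008]
```

Call:
servo_tool(
  moves=[
    [255,[0.0003,-0.0003,0.0008],0],
    [255,[0,0,0.0005],0],
    [255,[0,0,0],0],
    [200,[0,0,0],0],
    [120,[0,0,0],0],
    [0,[0,0,0],0],
    [0,[0,0,0],0],
    [0,[0,0,0],0],
  ],
)

```text
time: 18.7
tool_pos: [0.457, 0.3658, 0.053]
tcp_rot: [-0.244, 3.124, 0.034]
wrist_force: [-0.5, 0.2, 0.6]
width: 0.924
```

Run:
```python
from h import *
go(.4554,.3641,.0525,99.0)
c=cam("wrist"); crop(c,150,80,510,380,2.2,"w8.png")
```

```text
t 18.70 p [0.457  0.3658 0.053 ] tooly 98.92 tilt 1.32 deg F [-0.5  0.2  0.6] w 0.924 q6 -1.11
shift now  [ 0.0018 -0.0015  0.0005] toolz [ 0.0065  0.0221 -0.9997] qv 0.002
turn -0.0013  shift after turn [ 0.0018 -0.0015  0.0005]
shift at half turn [ 0.0018 -0.0015  0.0005]
```

View pics/w8.png

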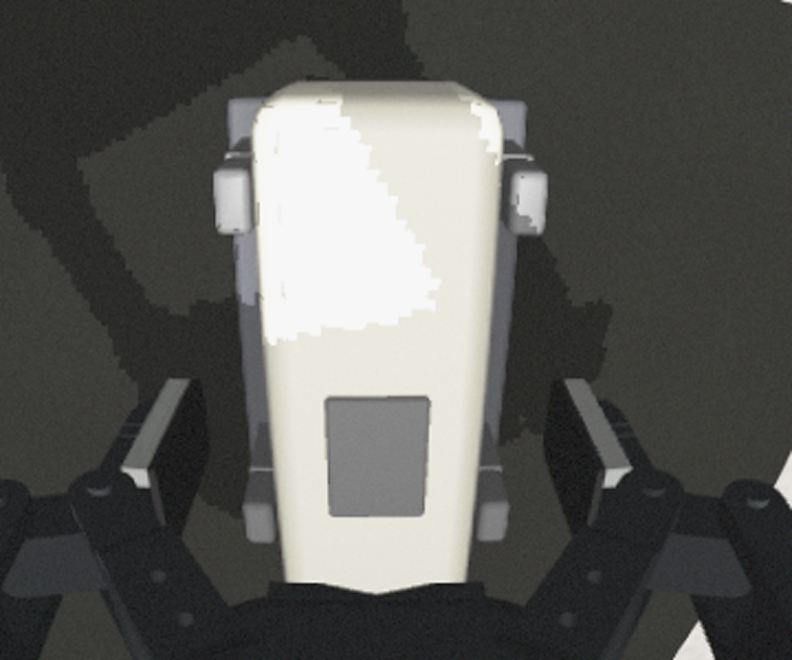

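The scanner rests between both saddles and the fingers are clear on both sides. I'll lift away.

Call:
servo_tool(
  moves=[
    [0,[0,0,-0.004],0],
    [0,[0,0,-0.01],0],
    [0,[0,0,-0.02],0],
    [0,[0,0,-0.03],0],
    [0,[0,0,-0.03],0],
    [0,[0,0,-0.02],0],
    [0,[0,0,-0.01],0],
    [0,[0,0,-0.004],0],
  ],
)

```text
time: 19.42
tool_pos: [0.4547, 0.3618, 0.1884]
tcp_rot: [-0.244, 3.127, 0.03]
wrist_force: [0.9, 0.4, 0.1]
width: 1.002
```

Run:
```python
from h import *
c=cam("top"); np.savez("t9.npz",**c); cv2.imwrite("pics/t9.png",c["pixels"][:,:,::-1])
w=cam("wrist"); cv2.imwrite("pics/w9.png",w["pixels"][:,:,::-1])
s=cam("scene"); crop(s,370,110,440,180,8,"s9.png")
crop(c,415,165,475,225,9,"sw9.png")
go(.6,-.348,.2)
```

```text
t 19.57 p [0.4537 0.361  0.1853] tooly 98.92 tilt 1.00 deg F [ 0.5 -0.6 -0.1] w 0.998 q6 -1.11
shift now  [-0.0347 -0.7228 -0.027 ] toolz [ 1.000e-04  1.740e-02 -9.998e-01] qv 0.03
```

View pics/t9.png

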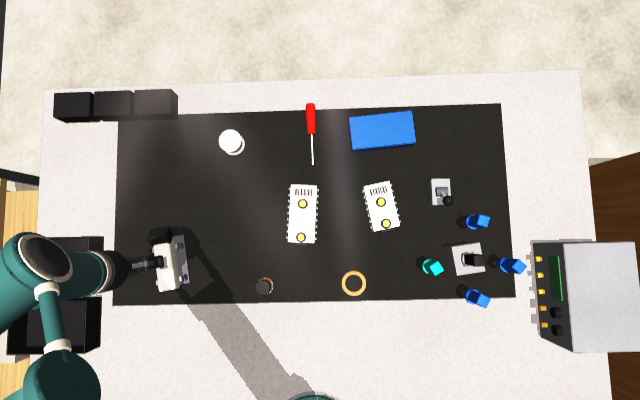

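View pics/s9.png

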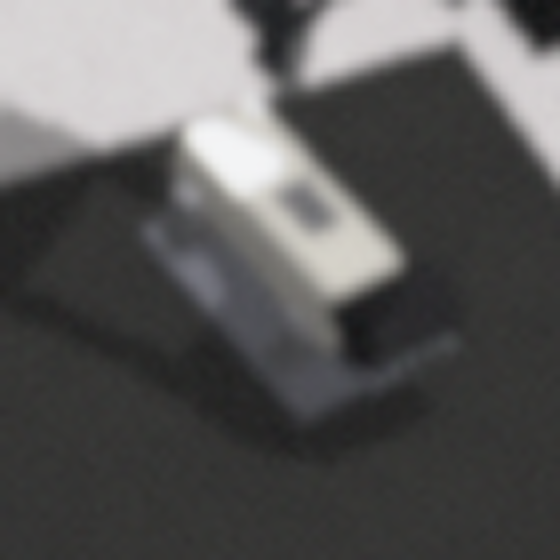

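View pics/sw9.png

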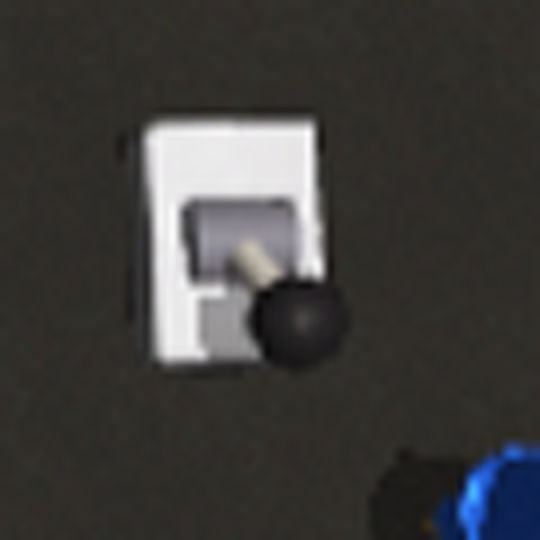

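The scanner is back level in the cradle in the scene crop, and both units are unmoved. The switch base is at top-view pixel (440,190) with the knob at (448,200). Now I need the neighbouring probes' positions for clearance.

Run:
```python
from h import *
t=dict(np.load("t9.npz")); s=dict(np.load("scene0.npz"))
print("knob top", onplane(t,[[415+300/9,165+320/9]],.075), "scene knob", onplane(s,[[150+397/5,150+400/5]],.075))
print("base centre top corners", onplane(t,[[415+148/9,165+122/9],[415+316/9,165+120/9],[415+155/9,165+362/9]],.025))
print("feet of probes (top view shadows)", onplane(t,[[410+222/4,165+232/4],[410+62/4,165+390/4],[410+350/4,165+390/4],[410+225/4,165+510/4]],0.01).round(3))
# head tops, top view
tops=[[410+293/4,165+224/4],[410+107/4,165+413/4],[410+440/4,165+405/4],[410+293/4,165+543/4],[410+272/4,165+380/4]]
for z in (.13,.138,.15): print(z,onplane(t,tops,z)[:,:2].round(3).tolist())
st=[[150+260/5,150+318/5],[150+393/5,150+130/5],[150+107/5,150+220/5],[150+217/5,150+90/5],[150+255/5,150+188/5]]
for z in (.13,.138,.15): print(z,onplane(s,st,z)[:,:2].round(3).tolist())
print("feet scene",onplane(s,[[150+307/5,150+412/5],[150+430/5,150+232/5],[150+165/5,150+318/5]],0.0).round(3))
```

```text
knob top [[ 0.58953435 -0.3507618   0.075     ]] scene knob [[ 0.58974098 -0.34648583  0.075     ]]
base centre top corners [[ 0.65356956 -0.32648553  0.025     ]
 [ 0.65271055 -0.37493943  0.025     ]
 [ 0.58341141 -0.32458858  0.025     ]]
feet of probes (top view shadows) [[ 0.536 -0.413  0.01 ]
 [ 0.436 -0.303  0.01 ]
 [ 0.431 -0.488  0.01 ]
 [ 0.357 -0.403  0.01 ]]
0.13 [[0.535, -0.41], [0.43, -0.298], [0.43, -0.485], [0.356, -0.397], [0.447, -0.392]]
0.138 [[0.534, -0.406], [0.431, -0.295], [0.431, -0.481], [0.357, -0.394], [0.447, -0.389]]
0.15 [[0.534, -0.401], [0.432, -0.292], [0.432, -0.475], [0.359, -0.389], [0.448, -0.384]]
0.13 [[0.535, -0.407], [0.431, -0.295], [0.432, -0.479], [0.359, -0.393], [0.442, -0.388]]
0.138 [[0.54, -0.406], [0.437, -0.295], [0.437, -0.478], [0.365, -0.392], [0.448, -0.387]]
0.15 [[0.548, -0.404], [0.446, -0.295], [0.446, -0.476], [0.375, -0.391], [0.456, -0.386]]
feet scene [[ 0.536 -0.408  0.   ]
 [ 0.431 -0.293  0.   ]
 [ 0.43  -0.481  0.   ]]
```

Run:
```python
from h import *
go(.545,-.341,.17,90)
```

```text
t 19.57 p [0.4537 0.361  0.1853] tooly 98.92 tilt 1.00 deg F [ 0.5 -0.6 -0.1] w 0.998 q6 -1.11
shift now  [ 0.0187 -0.7079  0.0032] toolz [ 1.000e-04  1.740e-02 -9.998e-01] qv 0.03
turn 0.1557  shift after turn [-0.0913 -0.7022  0.0032]
shift at half turn [-0.0364 -0.7072  0.0032]
```

Call:
servo_tool(
  moves=[
    [255,[0,-0.01,0],0.01],
    [255,[0.0005,-0.02,0],0.02],
    [255,[0,-0.03,0],0.025],
    [255,[-0.001,-0.037,0],0.025],
    [255,[-0.002,-0.037,0],0.025],
    [255,[-0.003,-0.037,0],0.02],
    [255,[-0.004,-0.037,0],0.015],
    [255,[-0.005,-0.037,0],0.01],
  ],
)

```text
time: 20.23
tool_pos: [0.4767, 0.1079, 0.1657]
tcp_rot: [0.012, -3.117, -0.013]
wrist_force: [0.6, -0.5, 0.0]
width: -0.001
```

Call:
servo_tool(
  moves=[
    [255,[-0.005,-0.037,0],0],
    [255,[-0.005,-0.037,0],0],
    [255,[-0.005,-0.037,0],0],
    [255,[-0.005,-0.037,0],0],
    [255,[-0.005,-0.037,0],0],
    [255,[-0.005,-0.037,0],0],
    [255,[-0.005,-0.037,0],0],
    [255,[-0.004,-0.03,0],0],
  ],
)

```text
time: 20.9
tool_pos: [0.5016, -0.199, 0.1449]
tcp_rot: [0.003, -3.088, -0.018]
wrist_force: [0.4, 0.2, 0.5]
width: -0.002
```

Run:
```python
from h import *
go(.545,-.341,.17,90)
```

```text
t 20.90 p [ 0.5016 -0.199   0.1449] tooly 90.10 tilt 3.14 deg F [0.4 0.2 0.5] w -0.002 q6 -1.98
shift now  [-0.0417 -0.1418 -0.029 ] toolz [-0.0534  0.0118 -0.9985] qv 0.61
turn 0.0017  shift after turn [-0.0419 -0.1417 -0.029 ]
shift at half turn [-0.0418 -0.1418 -0.029 ]
```

Call:
servo_tool(
  moves=[
    [255,[-0.006,-0.026,-0.004],0],
    [255,[-0.007,-0.026,-0.006],0],
    [255,[-0.007,-0.024,-0.006],0],
    [255,[-0.007,-0.02,-0.005],0],
    [255,[-0.006,-0.013,-0.004],0],
    [255,[-0.004,-0.007,-0.002],0],
    [255,[-0.002,-0.003,0],0],
    [255,[0,0,0],0],
  ],
)

```text
time: 21.57
tool_pos: [0.5277, -0.3306, 0.1491]
tcp_rot: [-0.018, -3.059, -0.04]
wrist_force: [-0.4, -0.1, 0.3]
width: 0.001
```

Run:
```python
from h import *
go(.548,-.341,.17,90)
```

```text
t 21.57 p [ 0.5277 -0.3306  0.1491] tooly 89.25 tilt 4.96 deg F [-0.4 -0.1  0.3] w 0.001 q6 -2.13
shift now  [-0.0186 -0.0096 -0.0228] toolz [-0.0823  0.0263 -0.9963] qv 0.021
turn -0.0130  shift after turn [-0.0185 -0.0099 -0.0228]
shift at half turn [-0.0186 -0.0097 -0.0228]
```

Call:
servo_tool(
  moves=[
    [255,[-0.003,-0.001,-0.004],0],
    [255,[-0.003,-0.002,-0.004],0],
    [255,[-0.003,-0.002,-0.004],0],
    [255,[-0.003,-0.002,-0.004],0],
    [255,[-0.003,-0.001,-0.003],0],
    [255,[0,0,0],0],
    [255,[0,0,0],0],
    [255,[0,0,0],0],
  ],
)

```text
time: 22.23
tool_pos: [0.5447, -0.3349, 0.1669]
tcp_rot: [-0.012, -3.055, -0.044]
wrist_force: [1.0, -0.7, 0.9]
width: -0.002
```

Run:
```python
from h import *
go(.548,-.341,.17,90); print(bot.read_state()["q"].round(3))
```

```text
t 22.23 p [ 0.5447 -0.3349  0.1669] tooly 89.49 tilt 5.20 deg F [ 1.  -0.7  0.9] w -0.002 q6 -2.13
shift now  [-0.0031 -0.0059 -0.0036] toolz [-0.0858  0.0292 -0.9959] qv 0.006
turn -0.0088  shift after turn [-0.003  -0.006  -0.0036]
shift at half turn [-0.003  -0.006  -0.0036]
[-0.579  0.312  1.702 -0.024  1.215 -2.133]
```

Call:
servo_tool(
  moves=[
    [255,[-0.001,-0.001,0.005],0],
    [255,[-0.001,-0.001,0.01],0],
    [255,[-0.001,-0.001,0.016],0],
    [255,[-0.001,-0.001,0.018],0],
    [255,[0,-0.001,0.014],0],
    [255,[0,0,0.009],0],
    [255,[0,0,0.004],0],
    [255,[0,0,0],0],
  ],
)

```text
time: 22.9
tool_pos: [0.5407, -0.3373, 0.0834]
tcp_rot: [-0.012, -3.054, -0.045]
wrist_force: [-0.2, 0.9, 1.2]
width: 0.002
```

Run:
```python
from h import *
go(.548,-.341,.086,90)
c=cam("top"); crop(c,400,150,500,250,6,"t10.png"); c=cam("wrist"); cv2.imwrite("pics/w10.png",c["pixels"][:,:,::-1])
```

```text
t 22.90 p [ 0.5407 -0.3373  0.0834] tooly 89.48 tilt 5.28 deg F [-0.2  0.9  1.2] w 0.002 q6 -2.13
shift now  [-0.0071 -0.0036 -0.0033] toolz [-0.087   0.0301 -0.9958] qv 0.012
turn -0.0091  shift after turn [-0.0071 -0.0036 -0.0033]
shift at half turn [-0.0071 -0.0036 -0.0033]
```

View pics/t10.png

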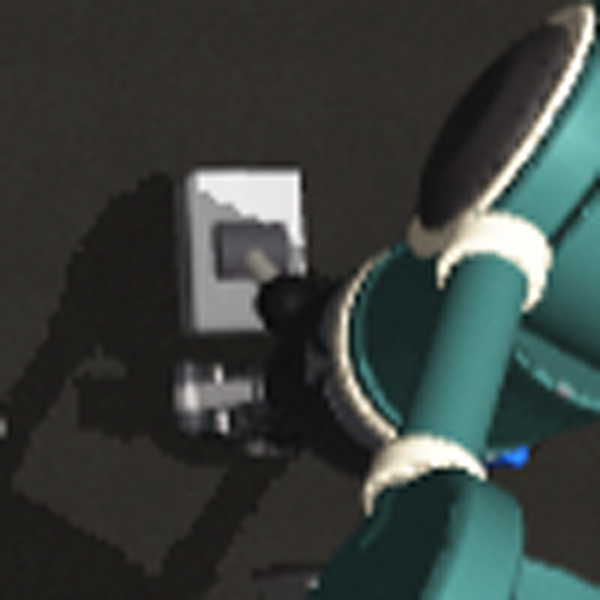

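View pics/w10.png

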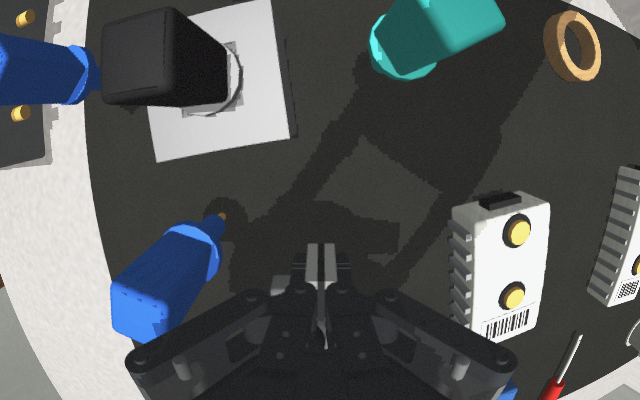

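The fingers stand behind the knob: in the wrist view the blue probe is to the left at (140,310), clear of the knuckle. I'll push away from the robot.

Run:
```python
from h import *
go(.622,-.341,.084,90)
```

```text
t 23.00 p [ 0.5414 -0.3377  0.0848] tooly 89.50 tilt 5.18 deg F [ 0.1  0.7 -0.5] w 0.001 q6 -2.13
shift now  [-0.0804 -0.0026 -0.0062] toolz [-0.0855  0.029  -0.9959] qv 0.023
turn -0.0088  shift after turn [-0.0804 -0.0033 -0.0062]
shift at half turn [-0.0804 -0.003  -0.0062]
```

Call:
servo_tool(
  moves=[
    [255,[-0.005,0,-0.001],0],
    [255,[-0.008,0,-0.001],0],
    [255,[-0.01,-0.001,-0.001],0],
    [255,[-0.011,-0.001,-0.001],0],
    [255,[-0.012,-0.001,-0.001],0],
    [255,[-0.011,0,-0.001],0],
    [255,[-0.009,0,-0.001],0],
    [255,[-0.006,0,0],0],
  ],
)

```text
time: 23.67
tool_pos: [0.6224, -0.3439, 0.0938]
tcp_rot: [-0.012, -3.061, -0.036]
wrist_force: [-1.4, -0.6, -0.4]
width: -0.003
```

Run:
```python
from h import *
go(.622,-.341,.084,90)
```

```text
t 23.67 p [ 0.6224 -0.3439  0.0938] tooly 89.50 tilt 4.80 deg F [-1.4 -0.6 -0.4] w -0.003 q6 -2.08
shift now  [-0.0004  0.0026  0.0098] toolz [-0.0802  0.0237 -0.9965] qv 0.184
turn -0.0087  shift after turn [-0.0004  0.0026  0.0098]
shift at half turn [-0.0004  0.0026  0.0098]
```

Run:
```python
from h import *
c=cam("scene"); crop(c,180,180,290,290,6,"s11.png")
c=cam("top"); crop(c,400,150,500,250,6,"t11.png")
go(.625,-.341,.084,90)
```

```text
t 23.77 p [ 0.6225 -0.3438  0.0935] tooly 89.52 tilt 4.76 deg F [ 0.  -0.2 -1.2] w -0.001 q6 -2.08
shift now  [-0.0032  0.0026  0.0093] toolz [-0.0795  0.0235 -0.9966] qv 0.032
turn -0.0083  shift after turn [-0.0032  0.0025  0.0093]
shift at half turn [-0.0032  0.0026  0.0093]
```

View pics/s11.png

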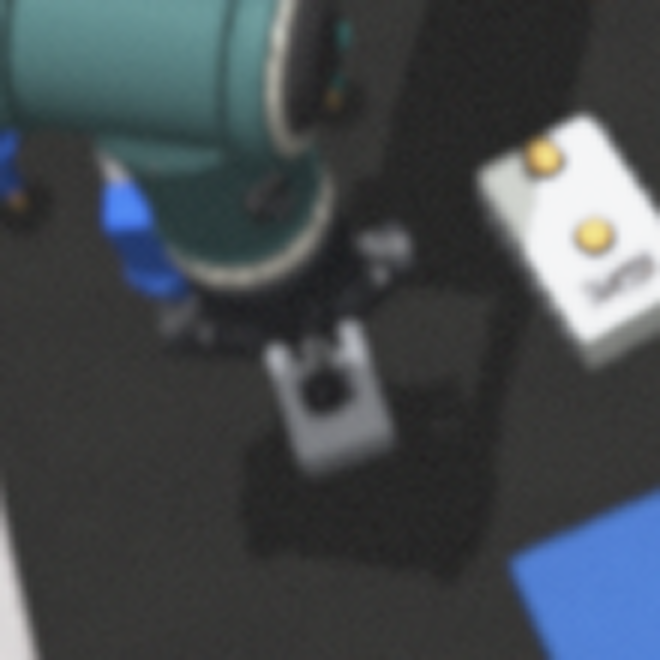

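View pics/t11.png

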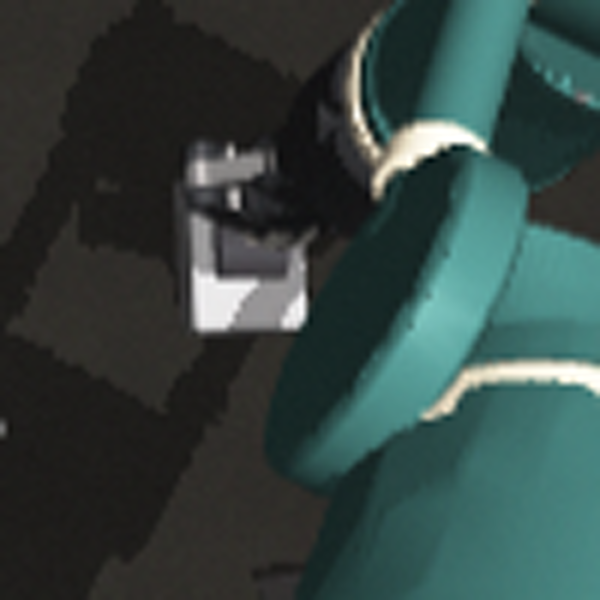

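Run:
```python
from h import *
c=cam("scene")
for th in (.5,.8,.9,1.0):
    a=th-.5; print(th,proj(c,[.6187+.06*sin(a),-.3487,.022+.06*cos(a)]), .6187+.06*sin(a))
```

```text
0.5 [[230.78509102 237.13684091]] 0.6187
0.8 [[232.50309132 242.41331643]] 0.6364312123996804
0.9 [[233.12347334 244.2607516 ]] 0.6420651005385191
1.0 [[233.75614807 246.11766658]] 0.6474655323162523
```

The knob in the scene crop is at full-image pixel (234.2,244.7), which is about 0.92 rad. I'll push a little more, to the stop.

Call:
servo_tool(
  moves=[
    [255,[-0.002,0,0.001],0],
    [255,[-0.002,0,0.002],0],
    [255,[-0.003,0,0.002],0],
    [255,[-0.003,0,0.001],0],
    [255,[-0.002,0,0],0],
    [255,[0,0,0],0],
    [255,[0,0,0],0],
    [255,[0,0,0],0],
  ],
)

```text
time: 24.48
tool_pos: [0.6239, -0.3452, 0.087]
tcp_rot: [-0.014, -3.044, -0.038]
wrist_force: [-0.1, -0.0, 0.2]
width: -0.001
```

Run:
```python
from h import *
go(.625,-.341,.084,90)
c=cam("scene"); crop(c,200,215,270,285,8,"s12.png")
```

```text
t 24.48 p [ 0.6239 -0.3452  0.087 ] tooly 89.39 tilt 5.76 deg F [-0.1 -0.   0.2] w -0.001 q6 -2.08
shift now  [-0.0013  0.0041  0.003 ] toolz [-0.0972  0.0251 -0.9949] qv 0.008
turn -0.0106  shift after turn [-0.0014  0.0041  0.003 ]
shift at half turn [-0.0013  0.0041  0.003 ]
```

View pics/s12.png

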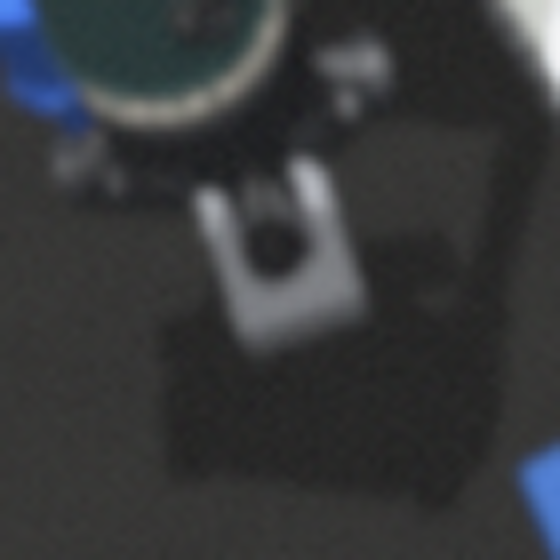

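Call:
servo_tool(
  moves=[
    [255,[-0.004,0,0],0],
    [255,[-0.004,0,0],0],
    [255,[-0.003,0,0],0],
    [255,[-0.002,0,0],0],
    [255,[0,0,0],0],
    [255,[0,0,0],0],
    [255,[0,0,0],0],
    [255,[0,0,0],0],
  ],
)

```text
time: 25.2
tool_pos: [0.6248, -0.3453, 0.087]
tcp_rot: [-0.013, -3.015, -0.043]
wrist_force: [-1.6, -0.3, 1.6]
width: 0.002
```

Run:
```python
from h import *
go(.625,-.341,.084,90)
c=cam("scene"); crop(c,200,215,270,285,8,"s13.png")
```

```text
t 25.20 p [ 0.6248 -0.3453  0.087 ] tooly 89.39 tilt 7.43 deg F [-1.6 -0.3  1.6] w 0.002 q6 -2.07
shift now  [-0.0006  0.0042  0.0031] toolz [-0.126   0.0291 -0.9916] qv 0.002
turn -0.0106  shift after turn [-0.0006  0.0042  0.0031]
shift at half turn [-0.0006  0.0042  0.0031]
```

View pics/s13.png

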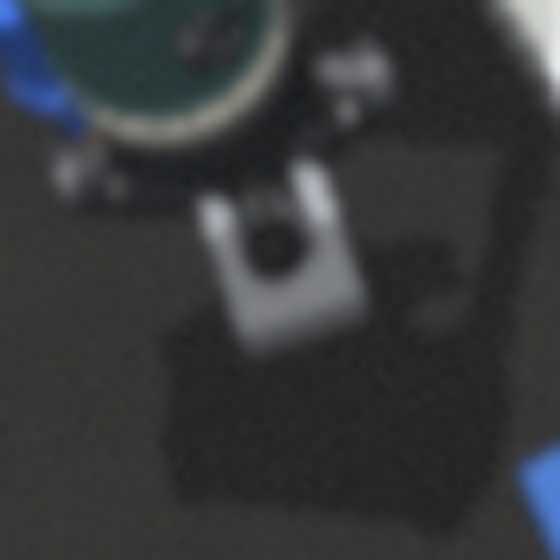

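The lever is now against its stop (about 1.6 N reaction). The tool has tilted 7° against it. I'll lift off and see how the tilt responds.

Call:
servo_tool(
  moves=[
    [255,[0.002,0,-0.006],0],
    [255,[0.002,0,-0.015],0],
    [255,[0,0,-0.025],0],
    [255,[0,0,-0.035],0],
    [255,[0,0,-0.035],0],
    [255,[0,0,-0.03],0],
    [255,[0,0,-0.02],0],
    [255,[0,0,-0.01],0],
  ],
)

```text
time: 25.92
tool_pos: [0.6435, -0.3485, 0.2708]
tcp_rot: [-0.012, -3.015, -0.049]
wrist_force: [0.0, -0.3, 0.6]
width: 0.004
```

Run:
```python
from h import *
go(.45,-.39,.25,90)
```

```text
t 25.92 p [ 0.6435 -0.3485  0.2708] tooly 89.43 tilt 7.48 deg F [ 0.  -0.3  0.6] w 0.004 q6 -2.07
shift now  [ 0.1891 -0.0441  0.0437] toolz [-0.1259  0.0329 -0.9915] qv 0.217
turn -0.0099  shift after turn [ 0.1896 -0.0422  0.0437]
shift at half turn [ 0.1893 -0.0431  0.0437]
```

Now a brisk retraction towards the probe holder, well above everything, opening the gripper.

Call:
servo_tool(
  moves=[
    [0,[0.04,-0.009,0.004],0],
    [0,[0.04,-0.009,0.004],0],
    [0,[0.04,-0.009,0.004],0],
    [0,[0.035,-0.008,0.004],0],
    [0,[0,0,0],0],
    [0,[0,0,0],0],
    [0,[0,0,0],0],
    [0,[0,0,0],0],
  ],
)

```text
time: 26.58
tool_pos: [0.4876, -0.3831, 0.2809]
tcp_rot: [-0.006, -3.031, -0.037]
wrist_force: [0.5, 0.1, -0.0]
width: 1.001
```

Run:
```python
from h import *
go(.4465,-.39,.25,90); print(bot.read_state()["q"].round(3))
```

```text
t 26.58 p [ 0.4876 -0.3831  0.2809] tooly 89.69 tilt 6.48 deg F [ 0.5  0.1 -0. ] w 1.001 q6 -2.24
shift now  [ 0.0374 -0.0078  0.0351] toolz [-0.1102  0.0246 -0.9936] qv 0.007
turn -0.0054  shift after turn [ 0.0374 -0.0076  0.0351]
shift at half turn [ 0.0374 -0.0077  0.0351]
[-0.68   0.208  1.619 -0.051  1.416 -2.236]
```

The retraction recovered only 1° of tilt. I'll do one quick test in free air to see which motion undoes it.

Call:
servo_tool(
  moves=[
    [0,[0,0,-0.03],0],
    [0,[0,0,-0.03],0],
    [0,[0,0,-0.03],0],
    [0,[0,0,0],0],
    [0,[0,0,0],0],
    [0,[0,0,0],0],
    [0,[0,0,0],0],
    [0,[0,0,0],0],
  ],
)

```text
time: 27.25
tool_pos: [0.5055, -0.3817, 0.3683]
tcp_rot: [0.008, -3.027, -0.046]
wrist_force: [0.0, 0.1, -0.0]
width: 0.999
```

Run:
```python
from h import *
go(.4465,-.39,.25,90); print(bot.read_state()["q"].round(4))
```

```text
t 27.25 p [ 0.5055 -0.3817  0.3683] tooly 90.20 tilt 6.77 deg F [ 0.   0.1 -0. ] w 0.999 q6 -2.24
shift now  [ 0.0452 -0.0117  0.124 ] toolz [-0.114   0.0297 -0.993 ] qv 0.016
turn 0.0034  shift after turn [ 0.0452 -0.0118  0.124 ]
shift at half turn [ 0.0452 -0.0117  0.124 ]
[-0.6619  0.208   1.4625 -0.0466  1.5796 -2.2357]
```

Call:
servo_tool(
  moves=[
    [0,[0,0,0.03],0],
    [0,[0,0,0.03],0],
    [0,[0,0,0.03],0],
    [0,[0,0,0],0],
    [0,[0,0,0],0],
    [0,[0,0,0],0],
    [0,[0,0,0],0],
    [0,[0,0,0],0],
  ],
)

```text
time: 27.92
tool_pos: [0.495, -0.3778, 0.2742]
tcp_rot: [0.009, -3.024, -0.05]
wrist_force: [0.4, -0.2, -0.7]
width: 0.997
```

Run:
```python
from h import *
go(.4465,-.39,.25,90); print(bot.read_state()["q"].round(4))
```

```text
t 27.92 p [ 0.495  -0.3778  0.2742] tooly 90.25 tilt 6.97 deg F [ 0.4 -0.2 -0.7] w 0.997 q6 -2.23
shift now  [ 0.0454 -0.0128  0.0293] toolz [-0.117   0.0324 -0.9926] qv 0.031
turn 0.0043  shift after turn [ 0.0454 -0.013   0.0293]
shift at half turn [ 0.0454 -0.0129  0.0293]
[-0.6671  0.2237  1.6132 -0.0476  1.4172 -2.2342]
```

Call:
servo_tool(
  moves=[
    [0,[0,0.03,0],0],
    [0,[0,0.03,0],0],
    [0,[0,0.03,0],0],
    [0,[0,0,0],0],
    [0,[0,0,0],0],
    [0,[0,0,0],0],
    [0,[0,0,0],0],
    [0,[0,0,0],0],
  ],
)

```text
time: 28.58
tool_pos: [0.5007, -0.2909, 0.2903]
tcp_rot: [0.005, -3.043, -0.03]
wrist_force: [-0.1, 0.5, -0.2]
width: 0.998
```

Run:
```python
from h import *
go(.4465,-.39,.25,90); print(bot.read_state()["q"].round(4))
```

```text
t 28.58 p [ 0.5007 -0.2909  0.2903] tooly 90.13 tilt 5.74 deg F [-0.1  0.5 -0.2] w 0.998 q6 -2.12
shift now  [ 0.0504 -0.0997  0.0434] toolz [-0.0981  0.0195 -0.995 ] qv 0.017
turn 0.0023  shift after turn [ 0.0501 -0.0999  0.0434]
shift at half turn [ 0.0503 -0.0998  0.0434]
[-0.5497  0.1209  1.7018 -0.0351  1.413  -2.1167]
```

Call:
servo_tool(
  moves=[
    [0,[0,0,-0.003],0],
    [0,[0,0,-0.003],0],
    [0,[0,0,-0.003],0],
    [0,[0,0,-0.003],0],
    [0,[0,0,-0.003],0],
    [0,[0,0,-0.003],0],
    [0,[0,0,-0.003],0],
    [0,[0,0,-0.003],0],
  ],
)

```text
time: 29.25
tool_pos: [0.5027, -0.2946, 0.3156]
tcp_rot: [-0.001, -3.042, -0.03]
wrist_force: [0.0, -0.1, -0.2]
width: 1.0
```

Run:
```python
from h import *
go(.4465,-.39,.25,90); print(bot.read_state()["q"].round(4))
```

```text
t 29.25 p [ 0.5027 -0.2946  0.3156] tooly 89.90 tilt 5.83 deg F [ 0.  -0.1 -0.2] w 1.000 q6 -2.12
shift now  [ 0.0494 -0.0968  0.0689] toolz [-0.0995  0.02   -0.9948] qv 0.072
turn -0.0018  shift after turn [ 0.0496 -0.0967  0.0689]
shift at half turn [ 0.0495 -0.0967  0.0689]
[-0.5529  0.1174  1.6598 -0.0354  1.4599 -2.1173]
```

Call:
servo_tool(
  moves=[
    [0,[0.003,0,0],0],
    [0,[0.003,0,0],0],
    [0,[0.003,0,0],0],
    [0,[0.003,0,0],0],
    [0,[0.003,0,0],0],
    [0,[0.003,0,0],0],
    [0,[0.003,0,0],0],
    [0,[0.003,0,0],0],
  ],
)

```text
time: 29.92
tool_pos: [0.4766, -0.2943, 0.3186]
tcp_rot: [-0.0, -3.042, -0.03]
wrist_force: [0.4, 0.5, 0.2]
width: 1.002
```

Run:
```python
from h import *
go(.4465,-.39,.25,90); print(bot.read_state()["q"].round(4))
```

```text
t 29.92 p [ 0.4766 -0.2943  0.3186] tooly 89.93 tilt 5.82 deg F [0.4 0.5 0.2] w 1.002 q6 -2.14
shift now  [ 0.0232 -0.0971  0.0694] toolz [-0.0994  0.0199 -0.9949] qv 0.069
turn -0.0012  shift after turn [ 0.0233 -0.097   0.0694]
shift at half turn [ 0.0232 -0.0971  0.0694]
[-0.5757  0.0721  1.7035 -0.0377  1.4604 -2.1404]
```

Slow moves keep the tilt, while abrupt inward stops reduce it. I'll use short inward bursts and slow returns.

Call:
servo_tool(
  moves=[
    [0,[0.04,0,0],0],
    [0,[0.04,0,0],0],
    [0,[0,0,0],0],
    [0,[0,0,0],0],
    [0,[-0.005,0,0],0],
    [0,[-0.01,0,0],0],
    [0,[-0.014,0,0],0],
    [0,[-0.014,0,0],0],
  ],
)

```text
time: 30.58
tool_pos: [0.4393, -0.2942, 0.321]
tcp_rot: [-0.002, -3.042, -0.031]
wrist_force: [-0.9, -0.4, 0.0]
width: 0.997
```

Run:
```python
from h import *
go(.4465,-.39,.25,90); print(bot.read_state()["q"].round(4))
```

```text
t 30.58 p [ 0.4393 -0.2942  0.321 ] tooly 89.86 tilt 5.82 deg F [-0.9 -0.4  0. ] w 0.997 q6 -2.17
shift now  [-0.0143 -0.0972  0.068 ] toolz [-0.0993  0.0201 -0.9948] qv 0.316
turn -0.0025  shift after turn [-0.014  -0.0972  0.068 ]
shift at half turn [-0.0141 -0.0972  0.068 ]
[-0.612   0.0095  1.7642 -0.0408  1.4611 -2.1749]
```

Call:
servo_tool(
  moves=[
    [0,[-0.001,-0.006,0.004],0],
    [0,[-0.001,-0.01,0.007],0],
    [0,[-0.001,-0.013,0.009],0],
    [0,[-0.001,-0.015,0.01],0],
    [0,[-0.001,-0.015,0.01],0],
    [0,[-0.001,-0.014,0.01],0],
    [0,[0,-0.01,0.008],0],
    [0,[0,-0.006,0.005],0],
  ],
)

```text
time: 31.25
tool_pos: [0.4453, -0.3902, 0.245]
tcp_rot: [0.009, -3.039, -0.034]
wrist_force: [0.9, 0.6, -0.4]
width: 0.997
```

Call:
servo_tool(
  moves=[
    [0,[0,-0.003,0.003],0],
    [0,[0,0,0],0],
    [0,[0,0,0],0],
    [0,[0,0,0],0],
    [0,[0,0,0],0],
    [0,[0,0,0],0],
    [0,[0,0,0],0],
    [0,[0,0,0],0],
  ],
)

```text
time: 31.92
tool_pos: [0.4435, -0.394, 0.2406]
tcp_rot: [0.006, -3.037, -0.037]
wrist_force: [0.2, 1.0, 0.5]
width: 1.002
```

Run:
```python
from h import *
go(.4465,-.39,.22,90); print(bot.read_state()["q"].round(4))
c=cam("wrist"); np.savez("w14.npz",**c); cv2.imwrite("pics/w14.png",c["pixels"][:,:,::-1])
```

```text
t 31.92 p [ 0.4435 -0.394   0.2406] tooly 90.14 tilt 6.13 deg F [0.2 1.  0.5] w 1.002 q6 -2.30
shift now  [-0.0051  0.0035  0.0203] toolz [-0.104   0.024  -0.9943] qv 0.011
turn 0.0024  shift after turn [-0.0051  0.0035  0.0203]
shift at half turn [-0.0051  0.0035  0.0203]
[-0.7393  0.1763  1.7307 -0.0539  1.3283 -2.2984]
```

View pics/w14.png

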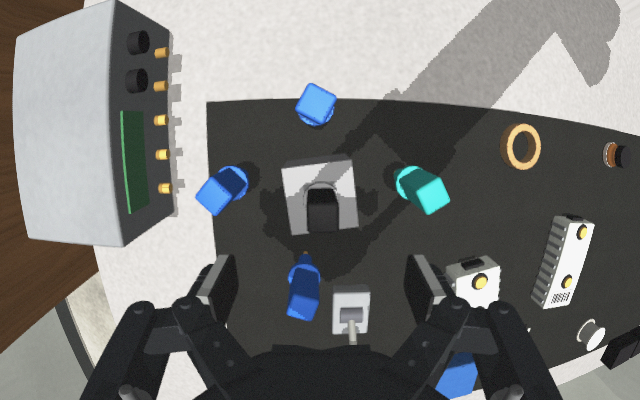

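Run:
```python
from h import *
c=dict(np.load("w14.npz")); 
im=c["pixels"][140:250,265:375,::-1]; im=cv2.convertScaleAbs(im,alpha=1.6,beta=20); im=cv2.resize(im,None,fx=6,fy=6,interpolation=cv2.INTER_CUBIC); cv2.imwrite("pics/w14c.png",im)
```

```text
(no output)
```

View pics/w14c.png

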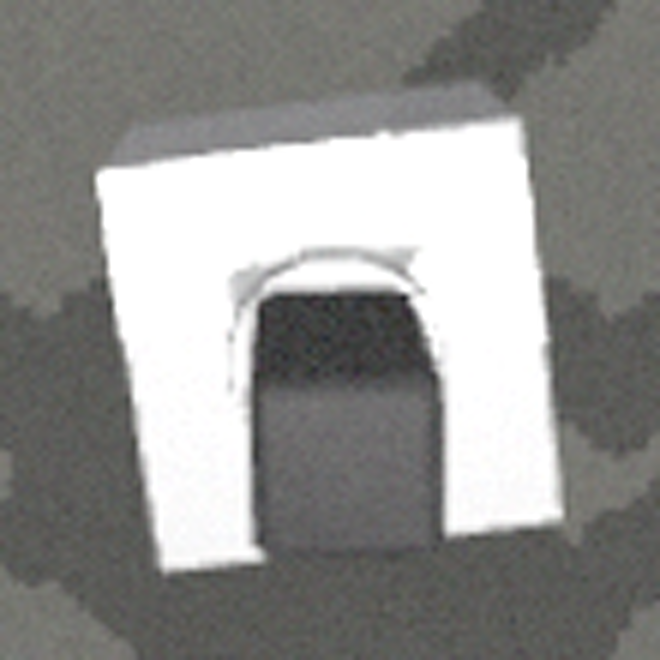

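The wrist crop shows the black probe's handle top at crop corners (255,385), (440,380), (442,545), (260,552), inside the light holder top with corners (97,172), (520,120), (563,520), (163,572).

Run:
```python
from h import *
c=dict(np.load("w14.npz")); o=np.array([265,140])
H=wplane(c,np.array([[97,172],[520,120],[563,520],[163,572]])/6+o,.07); P=wplane(c,np.array([[255,385],[440,380],[442,545],[260,552]])/6+o,.138)
for Q in (H,P):
    print(Q[:,:2].round(4).tolist(),Q.mean(0).round(4)); 
    for i in range(4): d=Q[(i+1)%4]-Q[i]; print("  ",np.hypot(*d[:2]).round(4),degrees(atan2(d[1],d[0])).__round__(1))
```

```text
[[0.4171, -0.4295], [0.4085, -0.3596], [0.478, -0.3503], [0.4872, -0.4198]] [ 0.4477 -0.3898  0.07  ]
   0.0704 97.0
   0.0701 7.6
   0.0702 -82.5
   0.0707 -172.2
[[0.4356, -0.4022], [0.435, -0.3779], [0.458, -0.3772], [0.4589, -0.4017]] [ 0.4469 -0.3898  0.138 ]
   0.0243 91.4
   0.023 1.7
   0.0245 -88.0
   0.0232 -178.8
```

Call:
servo_tool(
  moves=[
    [40,[-0.001,0.001,0.003],-0.007],
    [40,[-0.001,0.001,0.006],-0.008],
    [40,[-0.001,0.001,0.009],-0.007],
    [40,[-0.001,0.001,0.011],-0.007],
    [40,[0,0,0.011],0],
    [40,[0,0,0.008],0],
    [40,[0,0,0.004],0],
    [40,[0,0,0],0],
  ],
)

```text
time: 32.63
tool_pos: [0.4416, -0.3868, 0.1821]
tcp_rot: [0.056, -3.036, -0.041]
wrist_force: [-0.0, 0.0, 0.4]
width: 0.844
```

Run:
```python
from h import *
go(.4469,-.3898,.112,91.8)
```

```text
t 32.63 p [ 0.4416 -0.3868  0.1821] tooly 92.04 tilt 6.21 deg F [-0.   0.   0.4] w 0.844 q6 -2.32
shift now  [-0.0125 -0.0052  0.069 ] toolz [-0.1052  0.0251 -0.9941] qv 0.012
turn 0.0042  shift after turn [-0.0125 -0.0052  0.069 ]
shift at half turn [-0.0125 -0.0052  0.069 ]
```

Call:
servo_tool(
  moves=[
    [40,[-0.002,-0.001,0.002],0],
    [40,[-0.003,-0.001,0.004],0],
    [40,[-0.003,-0.001,0.007],0],
    [40,[-0.002,-0.001,0.008],0],
    [40,[-0.001,0,0.007],0],
    [40,[0,0,0.004],0],
    [40,[0,0,0.002],0],
    [40,[0,0,0],0],
  ],
)

```text
time: 33.3
tool_pos: [0.4502, -0.3904, 0.143]
tcp_rot: [0.056, -3.036, -0.041]
wrist_force: [-0.1, -0.2, 1.2]
width: 0.846
```

Run:
```python
from h import *
go(.4469,-.3898,.112,91.8)
```

```text
t 33.30 p [ 0.4502 -0.3904  0.143 ] tooly 92.02 tilt 6.20 deg F [-0.1 -0.2  1.2] w 0.846 q6 -2.31
shift now  [ 0.0001 -0.0001  0.0312] toolz [-0.105   0.025  -0.9942] qv 0.004
turn 0.0039  shift after turn [ 0.0001 -0.0001  0.0312]
shift at half turn [ 0.0001 -0.0001  0.0312]
```

Call:
servo_tool(
  moves=[
    [40,[0,0,0.003],0],
    [40,[0,0,0.006],0],
    [40,[0,0,0.008],0],
    [40,[0,0,0.007],0],
    [40,[0,0,0.004],0],
    [40,[0,0,0.002],0],
    [40,[0,0,0],0],
    [40,[0,0,0],0],
  ],
)

```text
time: 33.97
tool_pos: [0.4464, -0.3895, 0.11]
tcp_rot: [0.056, -3.036, -0.041]
wrist_force: [-0.1, 0.2, 0.5]
width: 0.844
```

Run:
```python
from h import *
go(.4469,-.3898,.112,91.8)
c=cam("wrist"); np.savez("w15.npz",**c); cv2.imwrite("pics/w15.png",c["pixels"][:,:,::-1])
```

```text
t 33.97 p [ 0.4464 -0.3895  0.11  ] tooly 92.01 tilt 6.20 deg F [-0.1  0.2  0.5] w 0.844 q6 -2.31
shift now  [-0.0003 -0.0003 -0.0021] toolz [-0.1051  0.025  -0.9941] qv 0.007
turn 0.0037  shift after turn [-0.0003 -0.0003 -0.0021]
shift at half turn [-0.0003 -0.0003 -0.0021]
```

View pics/w15.png

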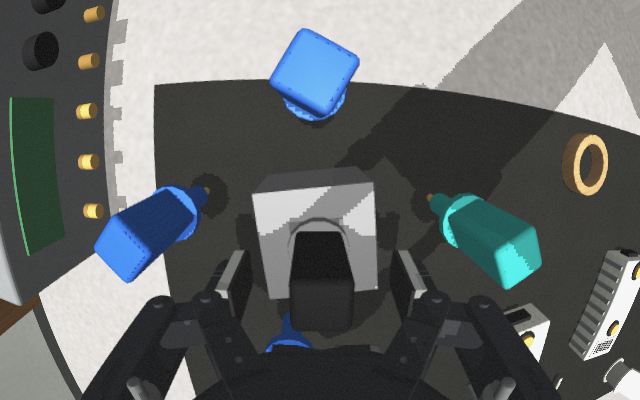

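The black handle at (322,280) is centred between the pads, and the neighbouring probes are clear. I'll close.

Call:
servo_tool(
  moves=[
    [255,[0,0,0],0],
    [255,[0,0,0],0],
    [255,[0,0,0],0],
    [255,[0,0,0],0],
    [255,[0,0,0],0],
    [255,[0,0,0],0],
    [255,[0,0,0],0],
    [255,[0,0,0],0],
  ],
  newtons=50,
)

```text
time: 34.68
tool_pos: [0.4474, -0.3904, 0.1116]
tcp_rot: [0.056, -3.038, -0.038]
wrist_force: [-0.2, 0.2, -1.3]
width: 0.3
```

Run:
```python
from h import *
go(.4469,-.3898,.112,91.8); s=bot.read_state(); print(s["tcp_rot"].tolist(),s["tool_pos"].tolist())
c=cam("wrist"); np.savez("w16.npz",**c); cv2.imwrite("pics/w16.png",c["pixels"][:,:,::-1])
```

```text
t 34.68 p [ 0.4474 -0.3904  0.1116] tooly 92.02 tilt 6.04 deg F [-0.2  0.2 -1.3] w 0.300 q6 -2.31
shift now  [ 0.0005  0.0006 -0.0003] toolz [-0.1027  0.0228 -0.9944] qv 0.005
turn 0.0038  shift after turn [ 0.0005  0.0006 -0.0003]
shift at half turn [ 0.0005  0.0006 -0.0003]
[0.05550076706952672, -3.0383847115869274, -0.0376557420514308] [0.44736473594528836, -0.39038432339027174, 0.11159270266290652]
```

View pics/w16.png

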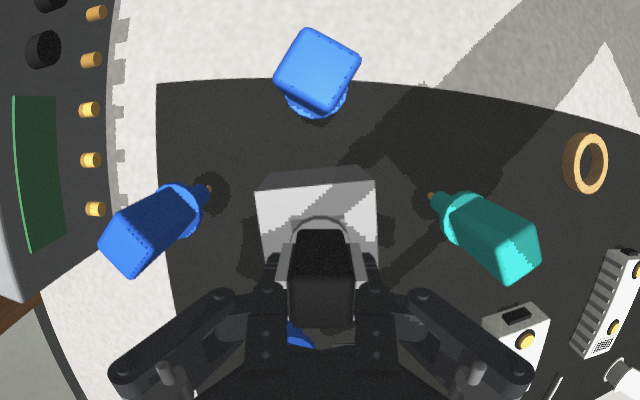

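```bash
cat >> h.py <<'E'
Mg=Rn.from_rotvec([0.0555,-3.0384,-0.0377]).as_matrix()
ax=Mg.T@np.array([0,0,1.]); ax[1]=0; ax/=np.linalg.norm(ax)
TIP=np.array([.0005,0,0])-ax*.1056
def tipto(x,y,z,yawy=None):
    """wanted tip position -> shifts (keeping tilt), world"""
    s,p,M=pose(); tip=p+M@TIP; d=np.array([x,y,z])-tip
    print("tip now",tip.round(4),"probe axis",(M@ax).round(4)); go(*(p+d),yawy)
E
python3 - <<'E'
from h import *
s,p,M=pose(); tipto(*( (p+M@TIP)+[0,0,.15]))
E
```

```text
tip now [ 0.4467 -0.3875  0.006 ] probe axis [ 0.0011 -0.0267  0.9996]
t 34.73 p [ 0.4473 -0.3903  0.1115] tooly 92.02 tilt 6.05 deg F [ 0.3  0.5 -0.9] w 0.295 q6 -2.31
shift now  [ 0.0153  0.004  -0.1492] toolz [-0.1029  0.023  -0.9944] qv 0.001
```

Call:
servo_tool(
  moves=[
    [255,[0.0005,0,-0.004],0],
    [255,[0.001,0.0005,-0.01],0],
    [255,[0.002,0.0005,-0.016],0],
    [255,[0.002,0.0005,-0.022],0],
    [255,[0.003,0.0005,-0.026],0],
    [255,[0.003,0.0005,-0.026],0],
    [255,[0.002,0.0005,-0.02],0],
    [255,[0.001,0,-0.012],0],
  ],
)

```text
time: 35.4
tool_pos: [0.4439, -0.3889, 0.2523]
tcp_rot: [0.056, -3.03, -0.048]
wrist_force: [1.0, -0.4, -0.7]
width: 0.299
```

Run:
```python
from h import *
tipto(.596,.0126,.12)
c=cam("top"); cv2.imwrite("pics/t17.png",c["pixels"][:,:,::-1])
c=cam("wrist"); np.savez("w17.npz",**c); cv2.imwrite("pics/w17.png",c["pixels"][:,:,::-1])
```

```text
tip now [ 0.4425 -0.3854  0.1468] probe axis [ 0.0092 -0.033   0.9994]
t 35.40 p [ 0.4439 -0.3889  0.2523] tooly 92.01 tilt 6.59 deg F [ 1.  -0.4 -0.7] w 0.299 q6 -2.33
shift now  [-0.1708  0.3913  0.0213] toolz [-0.1109  0.0293 -0.9934] qv 0.269
```

View pics/t17.png

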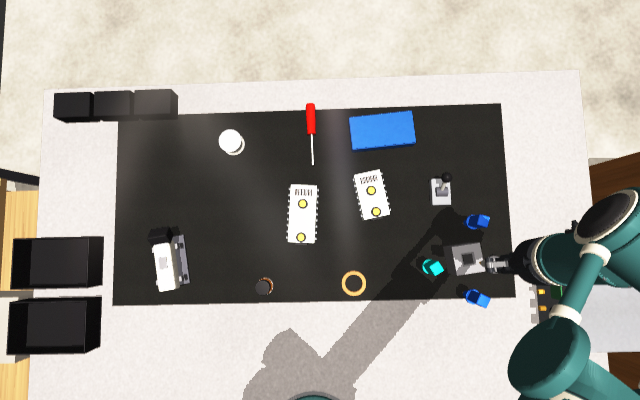

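View pics/w17.png

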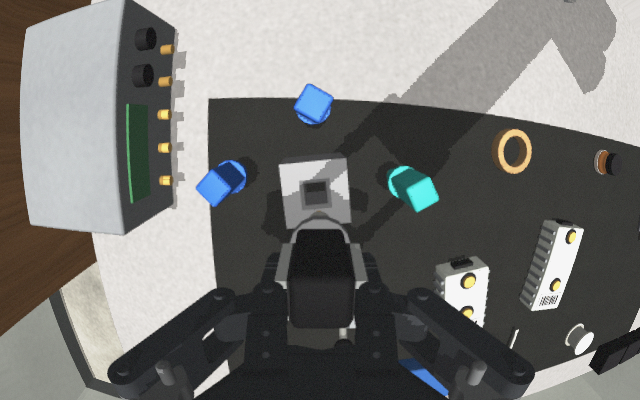

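The top picture shows the black probe lifted out and the hole empty at wrist-view (316,194). The lever is over to the far side with the knob at (447,178). The middle unit has been knocked aside, its studs now at about (371,190) and (376,211). I'll remeasure.

```bash
cat >> h.py <<'E'
def studs(c):
    im=c["pixels"].astype(int); R,G,B=im[...,0],im[...,1],im[...,2]
    m=((R>140)&(G>120)&(B<R-60)&(R-G<70)).astype(np.uint8)
    n,l,s,ce=cv2.connectedComponentsWithStats(m)
    for i in range(1,n):
        X=onplane(c,ce[i],.048)[0]
        if 6<s[i,4]<100 and .45<X[0]<.75 and -.3<X[1]<.15: print("stud",s[i,4],ce[i].round(1),X[:2].round(4))
E
python3 - <<'E'
from h import *
studs(cam("top")); studs(cam("scene"))
c=cam("scene"); crop(c,150,130,300,280,5,"s17.png")
tipto(.5960,.0126,.12)
E
```

```text
stud 44 [370.9 189.9] [ 0.6251 -0.1646]
stud 43 [302.1 203.1] [0.596  0.0124]
stud 43 [375.9 211. ] [ 0.5706 -0.1752]
stud 43 [300.4 236.8] [0.5101 0.0185]
stud 21 [326.8 179. ] [0.5089 0.0189]
stud 17 [335.1 199.6] [0.596  0.0128]
stud 23 [279.8 211. ] [ 0.5689 -0.1746]
stud 21 [288.6 224.2] [ 0.6257 -0.1642]
tip now [ 0.4407 -0.3838  0.1417] probe axis [ 0.0137 -0.0372  0.9992]
t 35.65 p [ 0.4426 -0.3877  0.2472] tooly 92.00 tilt 6.90 deg F [-1.1  0.3 -1.9] w 0.296 q6 -2.33
shift now  [-0.1721  0.3896  0.0169] toolz [-0.1154  0.0334 -0.9928] qv 0.019
```

View pics/s17.png

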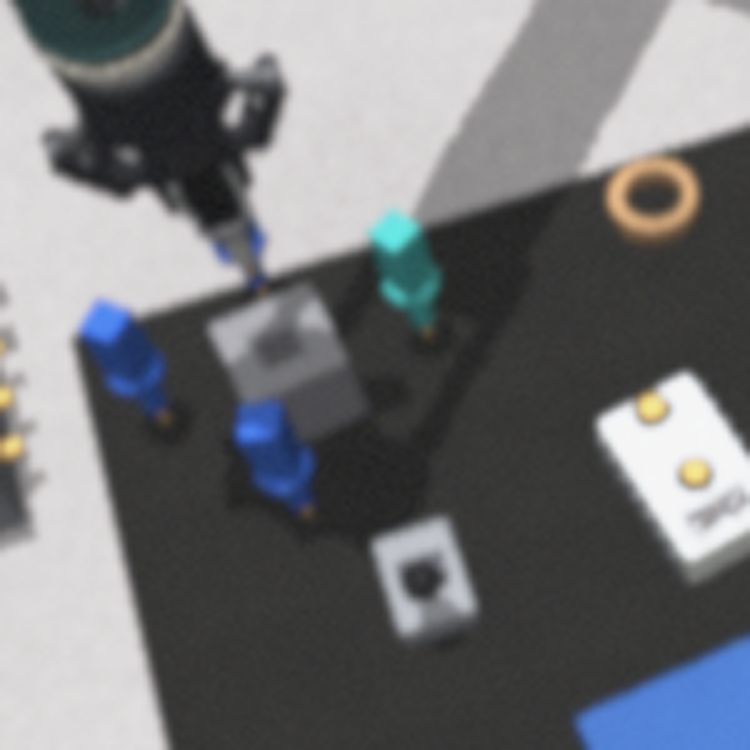

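Call:
servo_tool(
  moves=[
    [255,[-0.004,0.008,0],0],
    [255,[-0.007,0.016,0],0],
    [255,[-0.011,0.024,0],0],
    [255,[-0.012,0.028,0],0],
    [255,[-0.012,0.028,0],0],
    [255,[-0.012,0.028,0],0],
    [255,[-0.012,0.028,0],0],
    [255,[-0.012,0.028,0],0],
  ],
)

```text
time: 36.32
tool_pos: [0.5119, -0.187, 0.2279]
tcp_rot: [0.04, -3.001, -0.077]
wrist_force: [-0.1, -0.7, -0.6]
width: 0.296
```

Run:
```python
from h import *
tipto(.5960,.0126,.10)
```

```text
tip now [ 0.5074 -0.1816  0.1226] probe axis [ 0.0378 -0.0517  0.9979]
t 36.32 p [ 0.5119 -0.187   0.2279] tooly 91.32 tilt 8.49 deg F [-0.1 -0.7 -0.6] w 0.296 q6 -1.99
shift now  [-0.0967  0.1906  0.0195] toolz [-0.1393  0.0489 -0.989 ] qv 0.654
```

Tilt again grew on a fast traverse. I'll test whether a fast move the other way undoes it, and then travel slowly.

Call:
servo_tool(
  moves=[
    [255,[-0.004,0.01,0],0],
    [255,[-0.001,0.003,0],0],
    [255,[0,0,0],0],
    [255,[0,0,0],0],
    [255,[0,0,0],0],
    [255,[0,0,0],0],
    [255,[0,0,0],0],
    [255,[0,0,0],0],
  ],
)

```text
time: 36.98
tool_pos: [0.5131, -0.1688, 0.2203]
tcp_rot: [0.045, -2.988, -0.084]
wrist_force: [0.0, -0.3, -1.3]
width: 0.299
```

Run:
```python
from h import *
tipto(.5960,.0126,.10); print(bot.read_state()["q"].round(4))
```

```text
tip now [ 0.5073 -0.1628  0.1151] probe axis [ 0.0509 -0.0569  0.9971]
t 36.98 p [ 0.5131 -0.1688  0.2203] tooly 91.48 tilt 9.30 deg F [ 0.  -0.3 -1.3] w 0.299 q6 -1.96
shift now  [-0.096   0.1719  0.0108] toolz [-0.1523  0.0537 -0.9869] qv 0.02
[-0.3617  0.1345  1.8217 -0.0038  1.3475 -1.9616]
```

Call:
servo_tool(
  moves=[
    [255,[0.01,-0.01,0],0],
    [255,[0.025,-0.025,0],0],
    [255,[0.025,-0.025,0],0],
    [255,[0.015,-0.015,0],0],
    [255,[0.005,-0.005,0],0],
    [255,[0,0,0],0],
    [255,[0,0,0],0],
    [255,[0,0,0],0],
  ],
)

```text
time: 37.65
tool_pos: [0.4308, -0.2594, 0.2296]
tcp_rot: [0.039, -2.991, -0.081]
wrist_force: [-0.5, 0.6, -2.3]
width: 0.298
```

Run:
```python
from h import *
tipto(.5960,.0126,.10); print(bot.read_state()["q"].round(4))
```

```text
tip now [ 0.4253 -0.2537  0.1243] probe axis [ 0.048  -0.0543  0.9974]
t 37.65 p [ 0.4308 -0.2594  0.2296] tooly 91.24 tilt 9.10 deg F [-0.5  0.6 -2.3] w 0.298 q6 -2.15
shift now  [-0.1803  0.2608  0.0122] toolz [-0.1494  0.0516 -0.9874] qv 0.01
[-0.5674  0.0527  1.8931 -0.0377  1.3504 -2.1529]
```

Call:
servo_tool(
  moves=[
    [255,[-0.003,0.005,-0.001],0],
    [255,[-0.006,0.009,-0.001],0],
    [255,[-0.009,0.013,-0.001],0],
    [255,[-0.01,0.015,-0.001],0],
    [255,[-0.01,0.015,-0.001],0],
    [255,[-0.01,0.015,-0.001],0],
    [255,[-0.01,0.015,-0.001],0],
    [255,[-0.01,0.015,-0.001],0],
  ],
)

```text
time: 38.32
tool_pos: [0.5045, -0.1433, 0.233]
tcp_rot: [0.046, -2.992, -0.084]
wrist_force: [-0.2, -0.2, -0.4]
width: 0.296
```

Call:
servo_tool(
  moves=[
    [255,[-0.01,0.015,-0.001],0],
    [255,[-0.01,0.015,-0.001],0],
    [255,[-0.01,0.015,-0.001],0],
    [255,[-0.01,0.015,-0.001],0],
    [255,[-0.01,0.015,-0.001],0],
    [255,[-0.01,0.015,-0.001],0],
    [255,[-0.01,0.014,-0.001],0],
    [255,[-0.009,0.012,-0.001],0],
  ],
)

```text
time: 38.98
tool_pos: [0.5876, -0.0, 0.2354]
tcp_rot: [0.072, -2.99, -0.091]
wrist_force: [0.8, 0.3, -1.6]
width: 0.3
```

Run:
```python
from h import *
tipto(.5960,.0126,.10); print(bot.read_state()["q"].round(4))
```

```text
tip now [0.582  0.0065 0.1302] probe axis [ 0.0489 -0.0617  0.9969]
t 38.98 p [ 0.5876 -0.      0.2354] tooly 92.47 tilt 9.24 deg F [ 0.8  0.3 -1.6] w 0.300 q6 -1.70
shift now  [-0.0186  0.0036  0.028 ] toolz [-0.1502  0.0567 -0.987 ] qv 0.305
[-0.0683  0.2056  1.7104  0.0471  1.3804 -1.6996]
```

Call:
servo_tool(
  moves=[
    [255,[-0.003,0.002,0],0],
    [255,[0,0,0],0],
    [255,[0.02,0,0],0],
    [255,[0.041,0,0],0],
    [255,[0.041,0,0],0],
    [255,[0,0,0],0],
    [255,[0,0,0],0],
    [255,[0,0,0],0],
  ],
)

```text
time: 39.65
tool_pos: [0.4847, 0.0048, 0.2461]
tcp_rot: [0.09, -2.982, -0.091]
wrist_force: [0.5, -0.0, -1.0]
width: 0.301
```

Run:
```python
from h import *
tipto(.5960,.0126,.10); print(bot.read_state()["q"].round(4))
```

```text
tip now [0.4781 0.0114 0.141 ] probe axis [ 0.0571 -0.0622  0.9964]
t 39.65 p [0.4847 0.0048 0.2461] tooly 93.16 tilt 9.67 deg F [ 0.5 -0.  -1. ] w 0.301 q6 -1.71
shift now  [-0.1226 -0.008   0.0218] toolz [-0.1583  0.056  -0.9858] qv 0.018
[-0.0717  0.0081  1.9086  0.0452  1.3878 -1.7147]
```

Slow moves hold the tilt. One more short free-air test of sideways bursts:

Call:
servo_tool(
  moves=[
    [255,[0,0.03,0],0],
    [255,[0,0.03,0],0],
    [255,[0,0.03,0],0],
    [255,[0,0,0],0],
    [255,[0,0,0],0],
    [255,[0,0,0],0],
    [255,[0,0,0],0],
    [255,[0,0,0],0],
  ],
)

```text
time: 40.32
tool_pos: [0.4864, 0.0956, 0.2528]
tcp_rot: [0.084, -2.986, -0.089]
wrist_force: [0.8, -0.1, -0.8]
width: 0.299
```

Run:
```python
from h import *
go(.5960,.0126,.10); print(bot.read_state()["q"].round(4))
```

```text
t 40.32 p [0.4864 0.0956 0.2528] tooly 92.94 tilt 9.38 deg F [ 0.8 -0.1 -0.8] w 0.299 q6 -1.55
shift now  [-0.1261 -0.098   0.1294] toolz [-0.1536  0.0547 -0.9866] qv 0.014
[ 0.0976  0.0142  1.8895  0.0707  1.3868 -1.5475]
```

Call:
servo_tool(
  moves=[
    [255,[0,-0.03,0],0],
    [255,[0,-0.03,0],0],
    [255,[0,-0.03,0],0],
    [255,[0,0,0],0],
    [255,[0,0,0],0],
    [255,[0,0,0],0],
    [255,[0,0,0],0],
    [255,[0,0,0],0],
  ],
)

```text
time: 40.98
tool_pos: [0.492, -0.0011, 0.2462]
tcp_rot: [0.075, -2.986, -0.09]
wrist_force: [0.3, -0.1, -1.1]
width: 0.295
```

Run:
```python
from h import *
go(.5960,.0126,.10); print(bot.read_state()["q"].round(4))
```

```text
t 40.98 p [ 0.492  -0.0011  0.2462] tooly 92.62 tilt 9.41 deg F [ 0.3 -0.1 -1.1] w 0.295 q6 -1.71
shift now  [-0.1255 -0.0003  0.129 ] toolz [-0.1537  0.0557 -0.9866] qv 0.005
[-0.0818  0.0195  1.8965  0.0437  1.3843 -1.7146]
```

Sideways bursts make no difference, so the tilt seems to wander with fast long travel. I'll accept it, allow for it in the tip model and travel slowly. Now to the long unit's stud 1.

Run:
```python
from h import *
tipto(.5960,.0126,.07)
```

```text
tip now [0.4859 0.0053 0.141 ] probe axis [ 0.0524 -0.061   0.9968]
t 40.98 p [ 0.492  -0.0011  0.2462] tooly 92.62 tilt 9.41 deg F [ 0.3 -0.1 -1.1] w 0.295 q6 -1.71
shift now  [-0.1197 -0.0022  0.0536] toolz [-0.1537  0.0557 -0.9866] qv 0.005
```

Call:
servo_tool(
  moves=[
    [255,[-0.004,0,0.002],0],
    [255,[-0.008,0,0.003],0],
    [255,[-0.01,0,0.004],0],
    [255,[-0.011,0,0.005],0],
    [255,[-0.011,0,0.005],0],
    [255,[-0.011,0,0.005],0],
    [255,[-0.011,0,0.005],0],
    [255,[-0.011,0,0.005],0],
  ],
)

```text
time: 41.65
tool_pos: [0.5702, 0.0099, 0.1974]
tcp_rot: [0.084, -2.989, -0.09]
wrist_force: [0.6, 0.3, -1.2]
width: 0.295
```

Call:
servo_tool(
  moves=[
    [255,[-0.01,0,0.004],0],
    [255,[-0.009,0,0.004],0],
    [255,[-0.007,0,0.003],0],
    [255,[-0.005,0,0.002],0],
    [255,[-0.003,0,0.001],0],
    [255,[-0.001,0,0],0],
    [255,[0,0,0],0],
    [255,[0,0,0],0],
  ],
)

```text
time: 42.32
tool_pos: [0.608, 0.0152, 0.1698]
tcp_rot: [0.088, -2.983, -0.091]
wrist_force: [0.3, 0.3, -0.7]
width: 0.296
```

Run:
```python
from h import *
tipto(.5960,.0126,.06)
c=cam("scene"); np.savez("s18.npz",**c); crop(c,290,140,390,240,7,"s18.png")
s,p,M=pose(); tip=p+M@TIP; print("tip px",proj(c,tip),"stud",proj(c,[.596,.0126,.048]),"collar/origin",proj(c,tip+M@ax*.064))
c=cam("top"); np.savez("t18.npz",**c); crop(c,270,170,400,270,6,"t18.png"); print("top tip px",proj(c,tip))
```

```text
tip now [0.6016 0.0217 0.0646] probe axis [ 0.0561 -0.0618  0.9965]
t 42.32 p [0.608  0.0152 0.1698] tooly 93.09 tilt 9.61 deg F [ 0.3  0.3 -0.7] w 0.296 q6 -1.69
shift now  [ 0.0053 -0.0091  0.0049] toolz [-0.1573  0.0557 -0.986 ] qv 0.004
tip px [[338.50882085 197.537254  ]] stud [[335.07538297 199.61157489]] collar/origin [[339.03770588 188.55135093]]
top tip px [[297.90074509 200.36324407]]
```

View pics/s18.png

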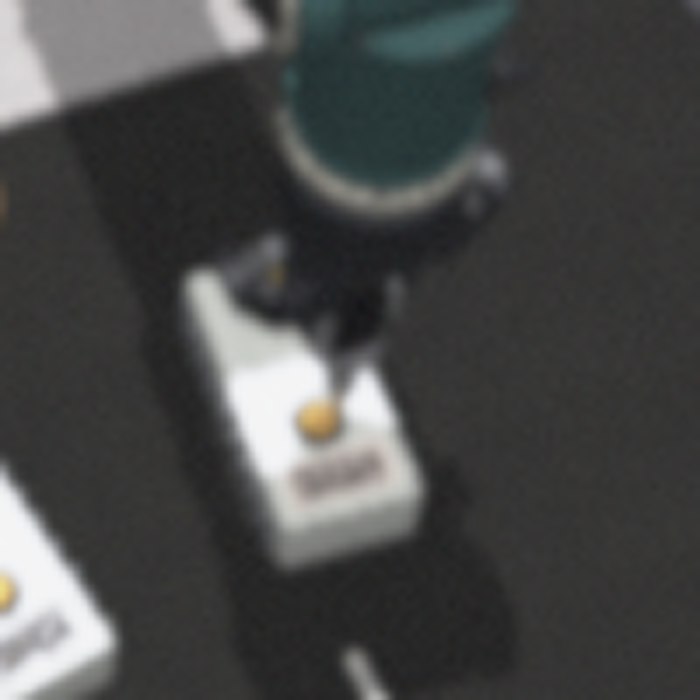

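View pics/t18.png

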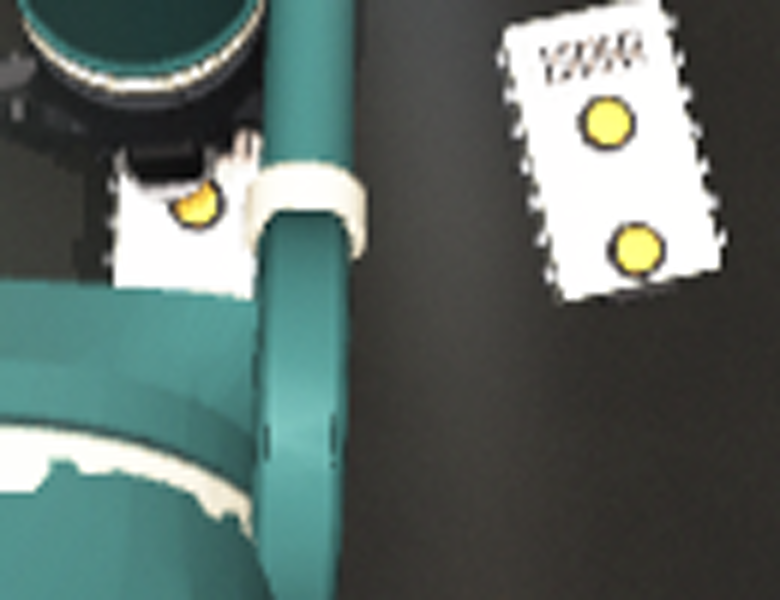

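The scene crop shows the tip at about (338.6,196.9), and the model predicts (338.5,197.5), so the tip model is good. The stud centre is at (335.1,199.6), so I'll shift over it.

Call:
servo_tool(
  moves=[
    [255,[0.001,-0.001,0.001],0],
    [255,[0.001,-0.002,0.001],0],
    [255,[0.001,-0.002,0.001],0],
    [255,[0.001,-0.0015,0.001],0],
    [255,[0.0005,-0.001,0],0],
    [255,[0,0,0],0],
    [255,[0,0,0],0],
    [255,[0,0,0],0],
  ],
)

```text
time: 43.08
tool_pos: [0.6022, 0.0061, 0.168]
tcp_rot: [0.087, -2.986, -0.09]
wrist_force: [0.3, 0.2, -1.4]
width: 0.296
```

Run:
```python
from h import *
tipto(.5960,.0126,.055)
```

```text
tip now [0.5961 0.0126 0.0628] probe axis [ 0.0531 -0.0616  0.9967]
t 43.08 p [0.6022 0.0061 0.168 ] tooly 93.05 tilt 9.44 deg F [ 0.3  0.2 -1.4] w 0.296 q6 -1.70
shift now  [-0.0011 -0.0005  0.0077] toolz [-0.1543  0.0555 -0.9865] qv 0.002
```

Call:
servo_tool(
  moves=[
    [255,[-0.0005,0,0.002],0],
    [255,[-0.0005,-0.0005,0.003],0],
    [255,[-0.0005,0,0.004],0],
    [255,[-0.0005,-0.0005,0.003],0],
    [255,[-0.0005,0,0.002],0],
    [255,[0,0,0.001],0],
    [255,[0,0,0],0],
    [255,[0,0,0],0],
  ],
)

```text
time: 43.75
tool_pos: [0.6032, 0.0063, 0.1512]
tcp_rot: [0.087, -2.987, -0.09]
wrist_force: [0.1, -0.5, 1.1]
width: 0.296
```

Run:
```python
from h import *
tipto(.5960,.0126,.043)
```

```text
tip now [0.5972 0.0128 0.0461] probe axis [ 0.052  -0.0615  0.9968]
t 43.75 p [0.6032 0.0063 0.1512] tooly 93.07 tilt 9.38 deg F [ 0.1 -0.5  1.1] w 0.296 q6 -1.70
shift now  [ 0.0007 -0.0003  0.0032] toolz [-0.1533  0.0554 -0.9866] qv 0.002
```

Contact: the vertical force went from −1.3 to +1.1 N. I'll press about 1.5 mm more and hold.

Call:
servo_tool(
  moves=[
    [255,[0,0,0.0008],0],
    [255,[0,0,0.0007],0],
    [255,[0,0,0],0],
    [255,[0,0,0],0],
    [255,[0,0,0],0],
    [255,[0,0,0],0],
    [255,[0,0,0],0],
    [255,[0,0,0],0],
  ],
)

```text
time: 44.42
tool_pos: [0.6031, 0.0064, 0.1511]
tcp_rot: [0.087, -2.987, -0.09]
wrist_force: [0.5, -0.6, 0.0]
width: 0.295
```

Run:
```python
from h import *
tipto(.5960,.0126,.043)
c=cam("scene"); crop(c,290,140,390,240,7,"s19.png")
print(bot.read_state()["wrist_force"])
```

```text
tip now [0.5972 0.0128 0.0459] probe axis [ 0.0513 -0.0614  0.9968]
t 44.42 p [0.6031 0.0064 0.1511] tooly 93.08 tilt 9.34 deg F [ 0.5 -0.6  0. ] w 0.295 q6 -1.71
shift now  [ 0.0008 -0.0004  0.003 ] toolz [-0.1526  0.0553 -0.9867] qv 0.002
[-0.28931518 -0.11793302  1.16891264]
```

View pics/s19.png

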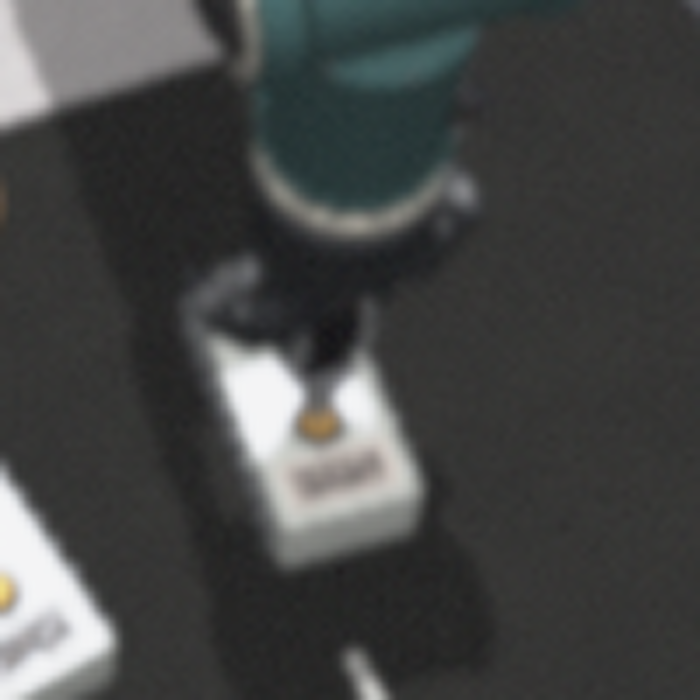

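Call:
servo_tool(
  moves=[
    [255,[0,0,0.0012],0],
    [255,[0,0,0.0015],0],
    [255,[0,0,0.0015],0],
    [255,[0,0,0],0],
    [255,[0,0,0],0],
    [255,[0,0,0],0],
    [255,[0,0,0],0],
    [255,[0,0,0],0],
  ],
)

```text
time: 45.13
tool_pos: [0.6029, 0.0066, 0.1474]
tcp_rot: [0.088, -2.989, -0.09]
wrist_force: [0.0, 0.4, 2.4]
width: 0.302
```

Run:
```python
from h import *
tipto(.5960,.0126,.065)
```

```text
tip now [0.5971 0.013  0.0422] probe axis [ 0.0502 -0.0613  0.9969]
t 45.13 p [0.6029 0.0066 0.1474] tooly 93.08 tilt 9.28 deg F [0.  0.4 2.4] w 0.302 q6 -1.71
shift now  [ 0.0045  0.0011 -0.0223] toolz [-0.1515  0.0552 -0.9869] qv 0.002
```

Call:
servo_tool(
  moves=[
    [255,[0,0,0],0],
    [255,[0,0,0],0],
    [255,[0.0005,0,-0.003],0],
    [255,[0.001,0,-0.006],0],
    [255,[0.001,0.0005,-0.007],0],
    [255,[0.001,0.0005,-0.005],0],
    [255,[0.0005,0,-0.002],0],
    [255,[0,0,0],0],
  ],
)

```text
time: 45.8
tool_pos: [0.6021, 0.0062, 0.1719]
tcp_rot: [0.087, -2.988, -0.09]
wrist_force: [-0.4, 0.7, -1.6]
width: 0.297
```

Run:
```python
from h import *
c=cam("top"); studs(c)
c=cam("scene"); studs(c)
tipto(.510,.0187,.065)
```

```text
stud 43 [370.9 189.8] [ 0.6253 -0.1647]
stud 43 [375.9 211. ] [ 0.5706 -0.1752]
stud 14 [335.  199.6] [0.5958 0.0124]
stud 22 [279.9 210.9] [ 0.5687 -0.1742]
stud 21 [288.6 224.2] [ 0.6257 -0.1642]
tip now [0.596  0.0127 0.0663] probe axis [ 0.0513 -0.0616  0.9968]
t 45.90 p [0.6019 0.0062 0.1714] tooly 93.07 tilt 9.34 deg F [-0.4  0.6 -2.2] w 0.298 q6 -1.70
shift now  [0.0843 0.0105 0.0147] toolz [-0.1526  0.0556 -0.9867] qv 0.009
```

Call:
servo_tool(
  moves=[
    [255,[0.005,0.0007,0.001],0],
    [255,[0.01,0.001,0.0015],0],
    [255,[0.014,0.002,0.002],0],
    [255,[0.015,0.002,0.003],0],
    [255,[0.014,0.002,0.002],0],
    [255,[0.011,0.001,0.002],0],
    [255,[0.007,0.001,0.001],0],
    [255,[0.003,0,0],0],
  ],
)

```text
time: 46.57
tool_pos: [0.5114, 0.0122, 0.1681]
tcp_rot: [0.087, -2.98, -0.091]
wrist_force: [0.6, 0.2, -2.4]
width: 0.299
```

Run:
```python
from h import *
tipto(.510,.0187,.062)
```

```text
tip now [0.5047 0.0188 0.0629] probe axis [ 0.0589 -0.062   0.9963]
t 46.57 p [0.5114 0.0122 0.1681] tooly 93.05 tilt 9.76 deg F [ 0.6  0.2 -2.4] w 0.299 q6 -1.70
shift now  [-0.0053 -0.0004  0.0001] toolz [-0.1601  0.0559 -0.9855] qv 0.092
```

Call:
servo_tool(
  moves=[
    [255,[-0.001,0,0],0],
    [255,[-0.002,0,0],0],
    [255,[-0.002,0,0],0],
    [255,[-0.002,0,0],0],
    [255,[-0.001,0,0],0],
    [255,[0,0,0],0],
    [255,[0,0,0],0],
    [255,[0,0,0],0],
  ],
)

```text
time: 47.23
tool_pos: [0.5219, 0.0126, 0.1669]
tcp_rot: [0.087, -2.982, -0.091]
wrist_force: [-0.7, 0.0, -1.6]
width: 0.301
```

Run:
```python
from h import *
tipto(.510,.0187,.0455)
c=cam("scene"); crop(c,290,140,390,240,7,"s20.png"); s,p,M=pose(); print(proj(c,p+M@TIP),proj(c,[.51,.0187,.048]))
```

```text
tip now [0.5154 0.0191 0.0617] probe axis [ 0.0567 -0.0619  0.9965]
t 47.23 p [0.5219 0.0126 0.1669] tooly 93.05 tilt 9.64 deg F [-0.7  0.  -1.6] w 0.301 q6 -1.70
shift now  [ 0.0029 -0.0012  0.0168] toolz [-0.1579  0.0558 -0.9859] qv 0.008
[[327.73691463 178.19094386]] [[326.88475973 179.21541661]]
```

View pics/s20.png

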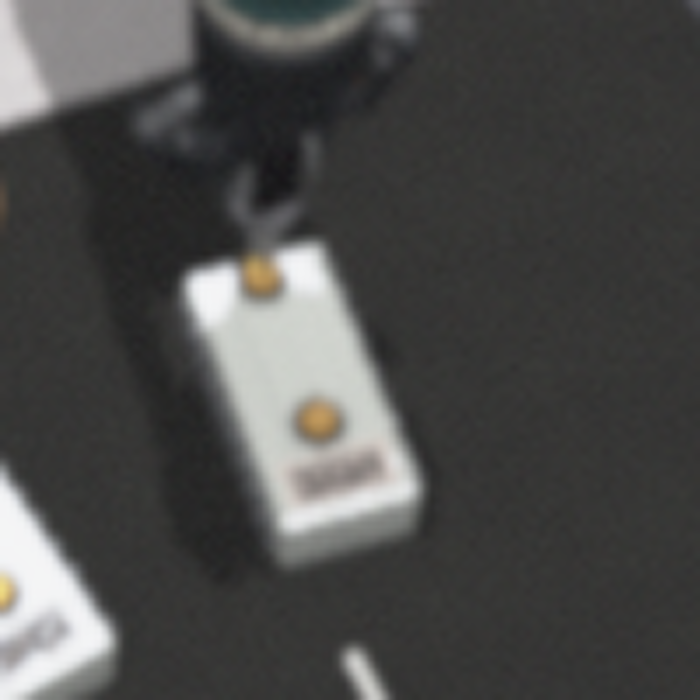

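Call:
servo_tool(
  moves=[
    [255,[0.001,0,0.002],0],
    [255,[0.001,-0.0005,0.003],0],
    [255,[0.001,-0.0005,0.004],0],
    [255,[0,0,0.004],0],
    [255,[0,0,0.002],0],
    [255,[0,0,0.001],0],
    [255,[0,0,0],0],
    [255,[0,0,0],0],
  ],
)

```text
time: 47.95
tool_pos: [0.5164, 0.0122, 0.1504]
tcp_rot: [0.087, -2.984, -0.091]
wrist_force: [-0.5, 0.2, 1.2]
width: 0.298
```

Run:
```python
from h import *
tipto(.510,.0187,.0425)
```

```text
tip now [0.5101 0.0188 0.0452] probe axis [ 0.055  -0.0619  0.9966]
t 47.95 p [0.5164 0.0122 0.1504] tooly 93.04 tilt 9.55 deg F [-0.5  0.2  1.2] w 0.298 q6 -1.71
shift now  [-0.0003 -0.0002  0.0027] toolz [-0.1562  0.0558 -0.9861] qv 0.001
```

Call:
servo_tool(
  moves=[
    [255,[0,0,0.001],0],
    [255,[0,0,0.0013],0],
    [255,[0,0,0.0013],0],
    [255,[0,0,0],0],
    [255,[0,0,0],0],
    [255,[0,0,0],0],
    [255,[0,0,0],0],
    [255,[0,0,0],0],
  ],
)

```text
time: 48.62
tool_pos: [0.5162, 0.0124, 0.148]
tcp_rot: [0.087, -2.985, -0.09]
wrist_force: [0.2, -0.5, 1.6]
width: 0.297
```

Run:
```python
from h import *
tipto(.510,.0187,.0425)
```

```text
tip now [0.51   0.0189 0.0429] probe axis [ 0.0541 -0.0617  0.9966]
t 48.62 p [0.5162 0.0124 0.148 ] tooly 93.06 tilt 9.50 deg F [ 0.2 -0.5  1.6] w 0.297 q6 -1.71
shift now  [-0.     -0.0002  0.0004] toolz [-0.1554  0.0556 -0.9863] qv 0.002
```

Call:
servo_tool(
  moves=[
    [255,[0,0,0],0],
    [255,[0,0,0],0],
    [255,[0.0005,0,-0.003],0],
    [255,[0.001,0.0005,-0.007],0],
    [255,[0.001,0.0005,-0.009],0],
    [255,[0.001,0.0005,-0.008],0],
    [255,[0.001,0.0005,-0.005],0],
    [255,[0,0,-0.002],0],
  ],
)

```text
time: 49.28
tool_pos: [0.5162, 0.0123, 0.1843]
tcp_rot: [0.087, -2.983, -0.091]
wrist_force: [1.2, 0.6, -0.8]
width: 0.294
```

Run:
```python
from h import *
studs(cam("top"));studs(cam("scene"))
tipto(.6254,-.1645,.07)
```

```text
stud 44 [370.9 189.9] [ 0.6251 -0.1646]
stud 43 [375.9 211. ] [ 0.5706 -0.1752]
stud 14 [326.6 179. ] [0.5088 0.018 ]
stud 16 [335.  199.5] [0.5955 0.0125]
stud 22 [279.9 210.9] [ 0.5687 -0.1742]
stud 21 [288.6 224.2] [ 0.6257 -0.1642]
tip now [0.5101 0.0188 0.0789] probe axis [ 0.0555 -0.0619  0.9965]
t 49.38 p [0.5164 0.0123 0.184 ] tooly 93.05 tilt 9.58 deg F [ 0.9  0.2 -1.6] w 0.296 q6 -1.70
shift now  [-0.1036 -0.1893 -0.0195] toolz [-0.1568  0.0558 -0.9861] qv 0.017
```

Call:
servo_tool(
  moves=[
    [255,[-0.003,-0.006,-0.001],0],
    [255,[-0.0055,-0.01,-0.001],0],
    [255,[-0.0075,-0.014,-0.002],0],
    [255,[-0.009,-0.016,-0.002],0],
    [255,[-0.009,-0.016,-0.002],0],
    [255,[-0.009,-0.016,-0.002],0],
    [255,[-0.009,-0.016,-0.002],0],
    [255,[-0.009,-0.016,-0.002],0],
  ],
)

```text
time: 50.05
tool_pos: [0.5889, -0.1048, 0.1782]
tcp_rot: [0.09, -2.98, -0.089]
wrist_force: [0.7, 0.4, -1.3]
width: 0.301
```

Call:
servo_tool(
  moves=[
    [255,[-0.009,-0.016,-0.001],0],
    [255,[-0.008,-0.015,-0.001],0],
    [255,[-0.007,-0.013,-0.001],0],
    [255,[-0.006,-0.011,-0.001],0],
    [255,[-0.004,-0.008,-0.001],0],
    [255,[-0.002,-0.005,0],0],
    [255,[-0.001,-0.002,0],0],
    [255,[0,0,0],0],
  ],
)

```text
time: 50.72
tool_pos: [0.636, -0.1947, 0.1658]
tcp_rot: [0.072, -2.977, -0.087]
wrist_force: [-0.5, 0.7, -1.8]
width: 0.297
```

Run:
```python
from h import *
tipto(.6254,-.1645,.065)
```

```text
tip now [ 0.629  -0.1884  0.0606] probe axis [ 0.0617 -0.0594  0.9963]
t 50.72 p [ 0.636  -0.1947  0.1658] tooly 92.49 tilt 9.89 deg F [-0.5  0.7 -1.8] w 0.297 q6 -1.95
shift now  [ 0.003   0.0243 -0.0024] toolz [-0.1629  0.0543 -0.9852] qv 0.014
```

Call:
servo_tool(
  moves=[
    [255,[0,0.003,-0.001],0],
    [255,[0.0005,0.005,-0.001],0],
    [255,[0.001,0.005,-0.001],0],
    [255,[0.0005,0.004,0],0],
    [255,[0.0005,0.003,0],0],
    [255,[0,0.001,0],0],
    [255,[0,0,0],0],
    [255,[0,0,0],0],
  ],
)

```text
time: 51.38
tool_pos: [0.6316, -0.1676, 0.172]
tcp_rot: [0.079, -2.976, -0.089]
wrist_force: [0.1, -0.9, -1.9]
width: 0.299
```

Run:
```python
from h import *
tipto(.6254,-.1645,.062)
c=cam("scene"); crop(c,235,165,335,265,7,"s21.png"); s,p,M=pose(); print(proj(c,p+M@TIP),proj(c,[.6254,-.1645,.048]))
```

```text
tip now [ 0.6246 -0.1613  0.0669] probe axis [ 0.0623 -0.0606  0.9962]
t 51.38 p [ 0.6316 -0.1676  0.172 ] tooly 92.74 tilt 9.93 deg F [ 0.1 -0.9 -1.9] w 0.299 q6 -1.92
shift now  [-0.0014 -0.0036  0.0045] toolz [-0.1635  0.0551 -0.985 ] qv 0.009
[[289.03072774 221.01113866]] [[288.49141889 224.20608284]]
```

View pics/s21.png

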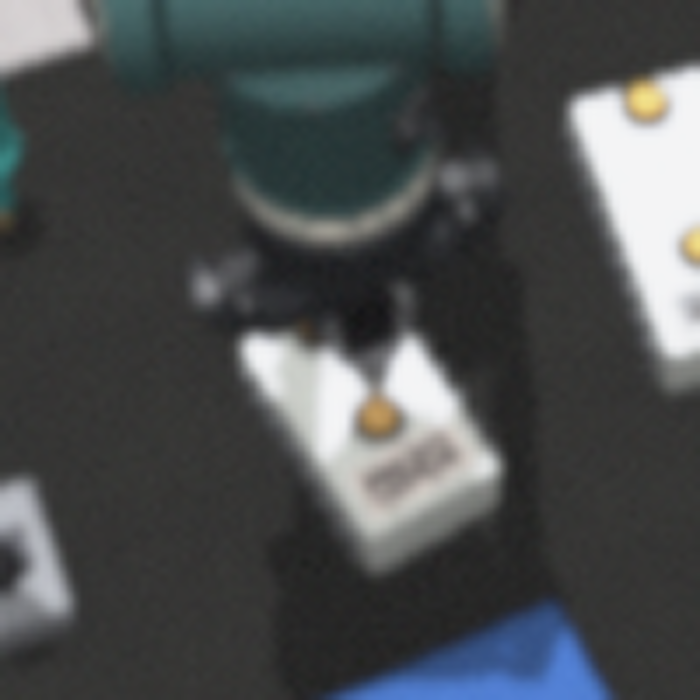

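Run:
```python
from h import *
tipto(.6254,-.1645,.046)
```

```text
tip now [ 0.6246 -0.1613  0.0669] probe axis [ 0.0622 -0.0607  0.9962]
t 51.43 p [ 0.6317 -0.1677  0.172 ] tooly 92.73 tilt 9.93 deg F [-0.4 -0.3 -1.2] w 0.296 q6 -1.92
shift now  [-0.0039 -0.0045  0.0203] toolz [-0.1634  0.0551 -0.985 ] qv 0.006
```

Call:
servo_tool(
  moves=[
    [255,[-0.0005,-0.0005,0.002],0],
    [255,[-0.001,-0.001,0.003],0],
    [255,[-0.001,-0.001,0.004],0],
    [255,[-0.0005,-0.001,0.004],0],
    [255,[-0.0005,-0.0005,0.003],0],
    [255,[0,0,0.001],0],
    [255,[0,0,0],0],
    [255,[0,0,0],0],
  ],
)

```text
time: 52.1
tool_pos: [0.6328, -0.1719, 0.1518]
tcp_rot: [0.077, -2.976, -0.09]
wrist_force: [0.0, -0.1, 0.4]
width: 0.298
```

Run:
```python
from h import *
tipto(.6254,-.1645,.0425)
```

```text
tip now [ 0.6257 -0.1655  0.0467] probe axis [ 0.0623 -0.0609  0.9962]
t 52.10 p [ 0.6328 -0.1719  0.1518] tooly 92.65 tilt 9.94 deg F [ 0.  -0.1  0.4] w 0.298 q6 -1.93
shift now  [-0.0004  0.0007  0.0042] toolz [-0.1635  0.0555 -0.985 ] qv 0.004
```

Call:
servo_tool(
  moves=[
    [255,[0,0,0.0012],0],
    [255,[0,0,0.0018],0],
    [255,[0,0,0.0018],0],
    [255,[0,0,0.0005],0],
    [255,[0,0,0],0],
    [255,[0,0,0],0],
    [255,[0,0,0],0],
    [255,[0,0,0],0],
  ],
)

```text
time: 52.77
tool_pos: [0.6326, -0.1716, 0.1488]
tcp_rot: [0.077, -2.979, -0.088]
wrist_force: [-0.5, 0.4, 1.6]
width: 0.299
```

Run:
```python
from h import *
tipto(.6254,-.1645,.0425)
```

```text
tip now [ 0.6257 -0.1653  0.0437] probe axis [ 0.0602 -0.0602  0.9964]
t 52.77 p [ 0.6326 -0.1716  0.1488] tooly 92.67 tilt 9.81 deg F [-0.5  0.4  1.6] w 0.299 q6 -1.93
shift now  [0.0001 0.0008 0.0013] toolz [-0.1614  0.0548 -0.9854] qv 0.002
```

Call:
servo_tool(
  moves=[
    [255,[0,0,0.0005],0],
    [255,[0,0,0],0],
    [255,[0,0,0],0],
    [255,[0.0005,0,-0.003],0],
    [255,[0.001,0.0005,-0.006],0],
    [255,[0.001,0.0005,-0.007],0],
    [255,[0.0005,0,-0.004],0],
    [255,[0,0,-0.001],0],
  ],
)

```text
time: 53.43
tool_pos: [0.6325, -0.172, 0.17]
tcp_rot: [0.077, -2.977, -0.089]
wrist_force: [-0.7, -0.1, -1.1]
width: 0.298
```

Run:
```python
from h import *
studs(cam("top"));studs(cam("scene"))
tipto(.5697,-.1748,.064)
```

```text
stud 43 [302.1 203.1] [0.596  0.0124]
stud 43 [300.4 236.8] [0.5101 0.0185]
stud 21 [326.8 179. ] [0.5089 0.0189]
stud 17 [335.1 199.6] [0.596  0.0128]
stud 14 [288.5 223.7] [ 0.6237 -0.1639]
tip now [ 0.6255 -0.1656  0.0646] probe axis [ 0.0613 -0.0603  0.9963]
t 53.53 p [ 0.6325 -0.172   0.1697] tooly 92.67 tilt 9.88 deg F [ 0.3  0.8 -1. ] w 0.297 q6 -1.93
shift now  [ 0.0555 -0.0066  0.0091] toolz [-0.1625  0.0549 -0.9852] qv 0.012
```

Call:
servo_tool(
  moves=[
    [255,[0.004,-0.0005,0.0005],0],
    [255,[0.007,-0.001,0.001],0],
    [255,[0.009,-0.001,0.001],0],
    [255,[0.009,-0.001,0.0015],0],
    [255,[0.008,-0.001,0.001],0],
    [255,[0.006,-0.0005,0.001],0],
    [255,[0.004,-0.0005,0.0005],0],
    [255,[0.002,0,0],0],
  ],
)

```text
time: 54.2
tool_pos: [0.5759, -0.1803, 0.169]
tcp_rot: [0.076, -2.973, -0.09]
wrist_force: [0.2, 0.8, -1.0]
width: 0.299
```

Call:
servo_tool(
  moves=[
    [255,[0,0,0],0],
    [255,[0,0,0],0],
    [255,[0,0,0],0],
    [255,[0,0,0],0],
    [255,[0,0,0],0],
    [255,[0,0,0],0],
    [255,[0,0,0],0],
    [255,[0,0,0],0],
  ],
)

```text
time: 54.87
tool_pos: [0.5769, -0.1804, 0.1695]
tcp_rot: [0.077, -2.975, -0.09]
wrist_force: [-1.0, -0.2, -1.6]
width: 0.3
```

Run:
```python
from h import *
tipto(.5697,-.1748,.046)
c=cam("scene"); studs(c); crop(c,235,165,335,265,7,"s22.png"); s,p,M=pose(); print(proj(c,p+M@TIP),proj(c,[.5697,-.1748,.048]))
```

```text
tip now [ 0.5697 -0.1739  0.0644] probe axis [ 0.0634 -0.061   0.9961]
t 54.87 p [ 0.5769 -0.1804  0.1695] tooly 92.65 tilt 10.00 deg F [-1.  -0.2 -1.6] w 0.300 q6 -1.96
shift now  [-0.003  -0.002   0.0181] toolz [-0.1646  0.0556 -0.9848] qv 0.003
stud 21 [326.8 179. ] [0.5089 0.0189]
stud 17 [335.1 199.6] [0.596  0.0128]
stud 19 [279.8 211.2] [ 0.5695 -0.1747]
stud 14 [288.5 223.7] [ 0.6237 -0.1639]
[[279.70771725 208.70465458]] [[279.83559926 211.2100982 ]]
```

View pics/s22.png

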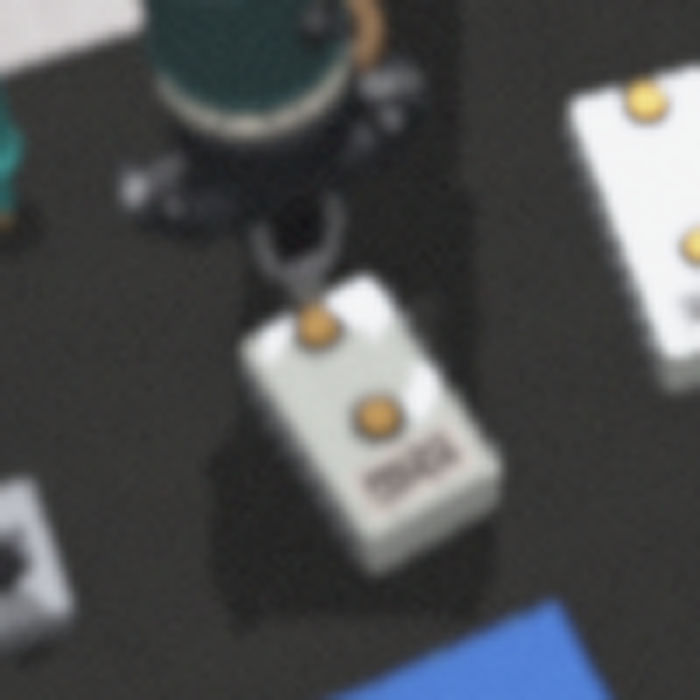

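The tip is over stud 2 of the middle unit, at crop (313,305). I'll press it.

Call:
servo_tool(
  moves=[
    [255,[-0.0005,0,0.002],0],
    [255,[-0.0005,-0.0005,0.003],0],
    [255,[-0.001,-0.0005,0.004],0],
    [255,[-0.0005,-0.0005,0.004],0],
    [255,[-0.0005,0,0.003],0],
    [255,[0,0,0.001],0],
    [255,[0,0,0],0],
    [255,[0,0,0],0],
  ],
)

```text
time: 55.58
tool_pos: [0.5777, -0.1809, 0.1504]
tcp_rot: [0.077, -2.976, -0.089]
wrist_force: [0.1, 0.0, 1.2]
width: 0.297
```

Run:
```python
from h import *
tipto(.5697,-.1748,.0428)
```

```text
tip now [ 0.5706 -0.1746  0.0453] probe axis [ 0.0624 -0.0608  0.9962]
t 55.58 p [ 0.5777 -0.1809  0.1504] tooly 92.65 tilt 9.94 deg F [0.1 0.  1.2] w 0.297 q6 -1.96
shift now  [ 0.0005 -0.0004  0.0026] toolz [-0.1636  0.0554 -0.985 ] qv 0.002
```

Call:
servo_tool(
  moves=[
    [255,[0,0,0.001],0],
    [255,[0,0,0.0013],0],
    [255,[0,0,0.0012],0],
    [255,[0,0,0],0],
    [255,[0,0,0],0],
    [255,[0,0,0],0],
    [255,[0,0,0],0],
    [255,[0,0,0],0],
  ],
)

```text
time: 56.25
tool_pos: [0.5775, -0.1808, 0.1488]
tcp_rot: [0.077, -2.978, -0.089]
wrist_force: [-0.6, -0.5, 1.2]
width: 0.296
```

Run:
```python
from h import *
tipto(.5697,-.1748,.0428)
```

```text
tip now [ 0.5706 -0.1745  0.0436] probe axis [ 0.061  -0.0604  0.9963]
t 56.25 p [ 0.5775 -0.1808  0.1488] tooly 92.65 tilt 9.86 deg F [-0.6 -0.5  1.2] w 0.296 q6 -1.96
shift now  [ 0.0008 -0.0003  0.0009] toolz [-0.1622  0.055  -0.9852] qv 0.003
```

Call:
servo_tool(
  moves=[
    [255,[0,0,0],0],
    [255,[0,0,0],0],
    [255,[0.0005,0,-0.003],0],
    [255,[0.001,0.0005,-0.008],0],
    [255,[0.002,0.0005,-0.014],0],
    [255,[0.003,0.0005,-0.018],0],
    [255,[0.003,0.0005,-0.018],0],
    [255,[0.003,0.0005,-0.016],0],
  ],
)

```text
time: 56.92
tool_pos: [0.5744, -0.1822, 0.2264]
tcp_rot: [0.077, -2.967, -0.094]
wrist_force: [0.8, -0.2, -1.3]
width: 0.297
```

Run:
```python
from h import *
studs(cam("top"));studs(cam("scene"))
tipto(.4477,-.3898,.16)
```

```text
stud 43 [302.1 203.1] [0.596  0.0124]
stud 43 [300.4 236.8] [0.5101 0.0185]
stud 21 [326.8 179. ] [0.5089 0.0189]
stud 17 [335.1 199.6] [0.596  0.0128]
stud 20 [279.8 211. ] [ 0.569  -0.1749]
stud 15 [288.5 223.9] [ 0.6243 -0.164 ]
tip now [ 0.5693 -0.1766  0.1242] probe axis [ 0.0645 -0.0615  0.996 ]
t 57.02 p [ 0.5766 -0.183   0.2293] tooly 92.65 tilt 10.07 deg F [ 0.5 -0.7 -0.7] w 0.296 q6 -1.97
shift now  [ 0.1375 -0.2046 -0.0271] toolz [-0.1657  0.056  -0.9846] qv 0.049
```

Both units are tested and unmoved. The probe leans about 5°; with ±4 mm clearance in the hole, I'll centre the mid-shaft on the hole. I'll travel slowly back to the holder.

```bash
cat >> h.py <<'E'
def hole(z,c=(.4477,-.3898)):
    s,p,M=pose(); a=M@ax; a=a/a[2]; x=c[0]-a[0]*.043; y=c[1]-a[1]*.043; print("target tip",round(x,4),round(y,4)); tipto(x,y,z)
E
python3 - <<'E'
from h import *
hole(.15)
E
```

```text
target tip 0.4449 -0.3871
tip now [ 0.5693 -0.1766  0.1242] probe axis [ 0.0645 -0.0615  0.996 ]
t 57.02 p [ 0.5766 -0.183   0.2293] tooly 92.65 tilt 10.07 deg F [ 0.5 -0.7 -0.7] w 0.296 q6 -1.97
shift now  [ 0.1385 -0.2025 -0.0166] toolz [-0.1657  0.056  -0.9846] qv 0.049
```

Call:
servo_tool(
  moves=[
    [255,[0.004,-0.006,-0.003],0],
    [255,[0.007,-0.01,-0.004],0],
    [255,[0.009,-0.014,-0.003],0],
    [255,[0.01,-0.015,-0.002],0],
    [255,[0.01,-0.015,-0.001],0],
    [255,[0.01,-0.015,-0.001],0],
    [255,[0.01,-0.015,0],0],
    [255,[0.01,-0.015,0],0],
  ],
)

```text
time: 57.68
tool_pos: [0.5077, -0.2974, 0.2441]
tcp_rot: [0.084, -2.965, -0.095]
wrist_force: [-0.3, -1.7, -1.1]
width: 0.301
```

Run:
```python
from h import *
hole(.15)
```

```text
target tip 0.4445 -0.387
tip now [ 0.4995 -0.2906  0.1391] probe axis [ 0.0735 -0.0646  0.9952]
t 57.68 p [ 0.5077 -0.2974  0.2441] tooly 92.90 tilt 10.61 deg F [-0.3 -1.7 -1.1] w 0.301 q6 -2.17
shift now  [ 0.0618 -0.0925 -0.0067] toolz [-0.1746  0.0586 -0.9829] qv 0.368
```

Call:
servo_tool(
  moves=[
    [255,[0.009,-0.014,-0.001],0],
    [255,[0.008,-0.012,-0.001],0],
    [255,[0.007,-0.01,-0.001],0],
    [255,[0.006,-0.009,-0.001],0],
    [255,[0.005,-0.007,0],0],
    [255,[0.003,-0.005,0],0],
    [255,[0.002,-0.003,0],0],
    [255,[0,0,0],0],
  ],
)

```text
time: 58.35
tool_pos: [0.4612, -0.3689, 0.2463]
tcp_rot: [0.074, -2.955, -0.102]
wrist_force: [0.3, -0.2, -0.7]
width: 0.296
```

Run:
```python
from h import *
hole(.14)
```

```text
target tip 0.4441 -0.3868
tip now [ 0.452  -0.3616  0.1414] probe axis [ 0.0832 -0.0691  0.9941]
t 58.35 p [ 0.4612 -0.3689  0.2463] tooly 92.48 tilt 11.24 deg F [ 0.3 -0.2 -0.7] w 0.296 q6 -2.29
shift now  [ 0.0089 -0.0249  0.0012] toolz [-0.1841  0.0638 -0.9808] qv 0.012
```

Call:
servo_tool(
  moves=[
    [255,[0.001,-0.002,0],0],
    [255,[0.0015,-0.004,0],0],
    [255,[0.002,-0.005,0],0],
    [255,[0.0015,-0.005,0],0],
    [255,[0.001,-0.004,0],0],
    [255,[0.0005,-0.002,0],0],
    [255,[0,0,0],0],
    [255,[0,0,0],0],
  ],
)

```text
time: 59.02
tool_pos: [0.4559, -0.3918, 0.2458]
tcp_rot: [0.079, -2.956, -0.103]
wrist_force: [-0.5, 0.1, -0.6]
width: 0.298
```

Run:
```python
from h import *
hole(.08)
```

```text
target tip 0.4441 -0.3868
tip now [ 0.4467 -0.3845  0.1409] probe axis [ 0.0828 -0.0697  0.9941]
t 59.02 p [ 0.4559 -0.3918  0.2458] tooly 92.67 tilt 11.22 deg F [-0.5  0.1 -0.6] w 0.298 q6 -2.32
shift now  [-0.0083 -0.0067  0.0601] toolz [-0.1837  0.064  -0.9809] qv 0.003
```

Call:
servo_tool(
  moves=[
    [255,[-0.0005,-0.0005,0.003],0],
    [255,[-0.001,-0.001,0.006],0],
    [255,[-0.001,-0.001,0.008],0],
    [255,[-0.001,-0.001,0.009],0],
    [255,[-0.001,-0.001,0.009],0],
    [255,[-0.001,-0.001,0.008],0],
    [255,[-0.001,-0.0005,0.005],0],
    [255,[-0.0005,0,0.002],0],
  ],
)

```text
time: 59.68
tool_pos: [0.4533, -0.3933, 0.1887]
tcp_rot: [0.08, -2.955, -0.105]
wrist_force: [-0.3, -0.1, -0.9]
width: 0.297
```

Call:
servo_tool(
  moves=[
    [255,[0,0,0],0],
    [255,[0,0,0],0],
    [255,[0,0,0],0],
    [255,[0,0,0],0],
    [255,[0,0,0],0],
    [255,[0,0,0],0],
    [255,[0,0,0],0],
    [255,[0,0,0],0],
  ],
)

```text
time: 60.35
tool_pos: [0.4538, -0.3936, 0.1892]
tcp_rot: [0.08, -2.955, -0.104]
wrist_force: [-0.2, 0.4, -2.0]
width: 0.298
```

Run:
```python
from h import *
hole(.08)
w=cam("wrist"); cv2.imwrite("pics/w23.png",w["pixels"][:,:,::-1])
c=cam("scene"); crop(c,150,130,270,250,6,"s23.png"); s,p,M=pose(); print((proj(c,p+M@TIP)-[150,130])*6,(proj(c,[.4477,-.3898,.07])-[150,130])*6)
c=cam("top"); crop(c,430,230,510,290,9,"t23.png");
```

```text
target tip 0.4441 -0.3868
tip now [ 0.4445 -0.3861  0.0843] probe axis [ 0.0831 -0.0705  0.994 ]
t 60.35 p [ 0.4538 -0.3936  0.1892] tooly 92.71 tilt 11.25 deg F [-0.2  0.4 -2. ] w 0.298 q6 -2.32
shift now  [-0.0003 -0.0009  0.0043] toolz [-0.184   0.0647 -0.9808] qv 0.006
[[331.12119599 392.94410731]] [[332.2880536  413.12899658]]
```

View pics/w23.png

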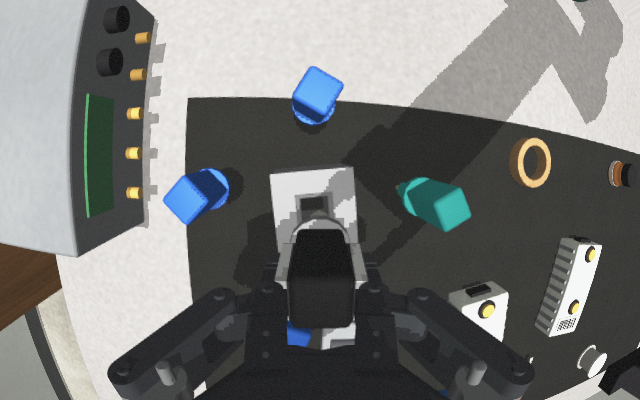

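View pics/s23.png

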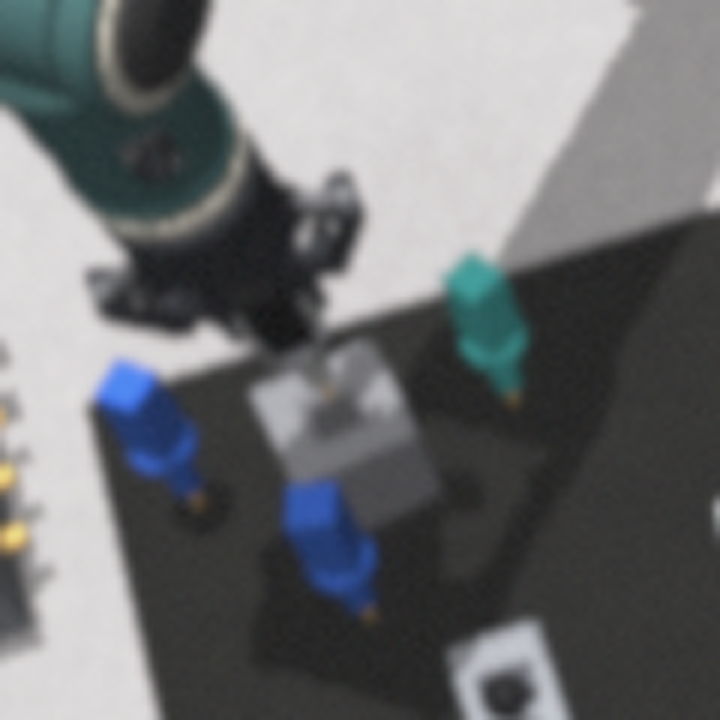

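View pics/t23.png

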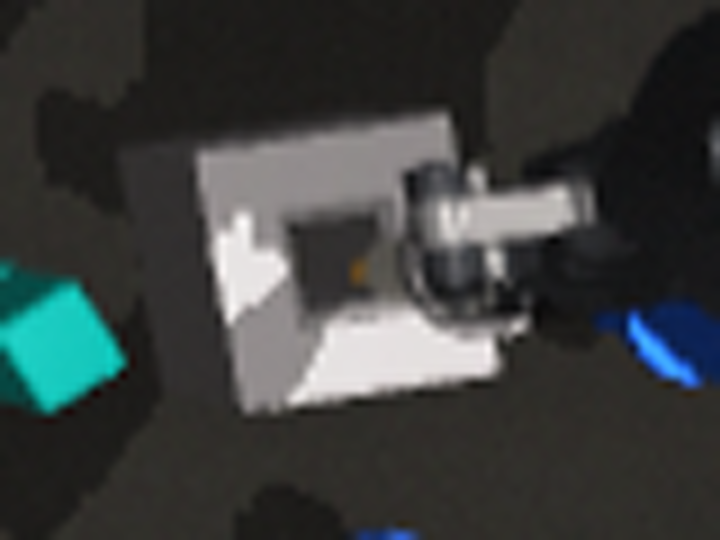

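Run:
```python
from h import *
c=cam("top"); s,p,M=pose(); tip=p+M@TIP
f=lambda X:((proj(c,X)-[430,230])*9).round(1)
print("pred tip",f(tip),"tip+6mm",f(tip+M@ax*.006),"hole c",f([.4477,-.3898,.07]))
print("obs tip at z.084/.087",onplane(c,[[430+358/9,230+272/9]],.084),onplane(c,[[430+358/9,230+268/9]],.087))
print("obs hole ctr",onplane(c,[[430+340/9,230+262/9]],.07))
d=cam("scene"); print("scene obs tip",onplane(d,[[150+325/6,130+390/6]],.085))
im=c["pixels"][245:275,455:490,::-1]; im=cv2.convertScaleAbs(im,alpha=1.5,beta=30); cv2.imwrite("pics/t24.png",cv2.resize(im,None,fx=20,fy=20,interpolation=cv2.INTER_CUBIC))
```

```text
pred tip [[342.2 269.3]] tip+6mm [[352.  268.6]] hole c [[336.4 253.7]]
obs tip at z.084/.087 [[ 0.44354688 -0.39011373  0.084     ]] [[ 0.44478605 -0.38907921  0.087     ]]
obs hole ctr [[ 0.44544795 -0.39062526  0.07      ]]
scene obs tip [[ 0.44192655 -0.38873284  0.085     ]]
```

View pics/t24.png

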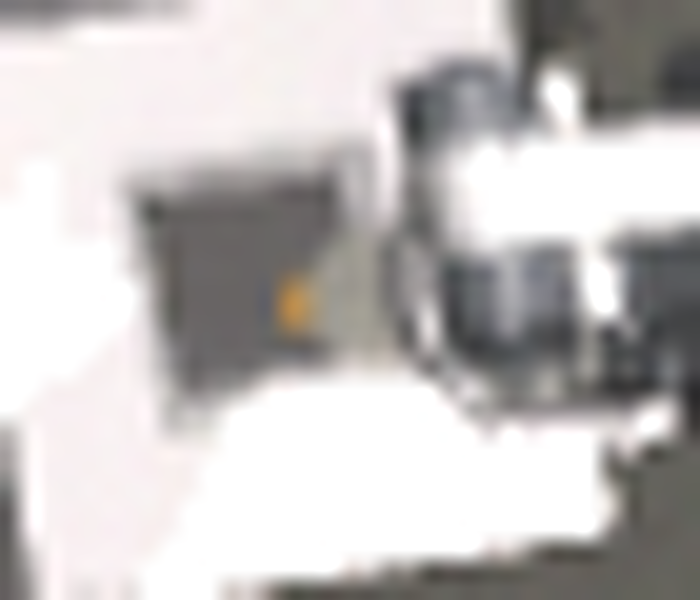

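In the enlarged top crop the brass tip is at (469,260), inside the dark hole outline. It agrees with the mid-shaft target to about 1 mm once I take the probe as upright at the grasp. I'll lower in stages and watch the force.

Run:
```python
from h import *
s,p,M=pose(); go(p[0],p[1],p[2]-.02)
```

```text
t 60.60 p [ 0.4536 -0.3934  0.1888] tooly 92.70 tilt 11.29 deg F [-0.4  0.1 -0.6] w 0.301 q6 -2.32
shift now  [-0.0036 -0.0015  0.0196] toolz [-0.1846  0.0652 -0.9807] qv 0.002
```

Call:
servo_tool(
  moves=[
    [255,[-0.0003,-0.0001,0.002],0],
    [255,[-0.0007,-0.0003,0.004],0],
    [255,[-0.001,-0.0004,0.005],0],
    [255,[-0.0009,-0.0004,0.005],0],
    [255,[-0.0006,-0.0002,0.003],0],
    [255,[-0.0002,-0.0001,0.001],0],
    [255,[0,0,0],0],
    [255,[0,0,0],0],
  ],
)

```text
time: 61.27
tool_pos: [0.453, -0.3928, 0.1648]
tcp_rot: [0.08, -2.953, -0.107]
wrist_force: [1.0, -0.7, -2.4]
width: 0.302
```

Run:
```python
from h import *
s,p,M=pose(); go(.4536,-.3934,p[2]-.02)
c=cam("top"); im=c["pixels"][235:285,445:505,::-1]; im=cv2.convertScaleAbs(im,alpha=1.3,beta=20); cv2.imwrite("pics/t25.png",cv2.resize(im,None,fx=12,fy=12,interpolation=cv2.INTER_CUBIC))
```

```text
t 61.27 p [ 0.453  -0.3928  0.1648] tooly 92.70 tilt 11.42 deg F [ 1.  -0.7 -2.4] w 0.302 q6 -2.31
shift now  [-0.0042 -0.0022  0.0194] toolz [-0.1864  0.0668 -0.9802] qv 0.005
```

View pics/t25.png

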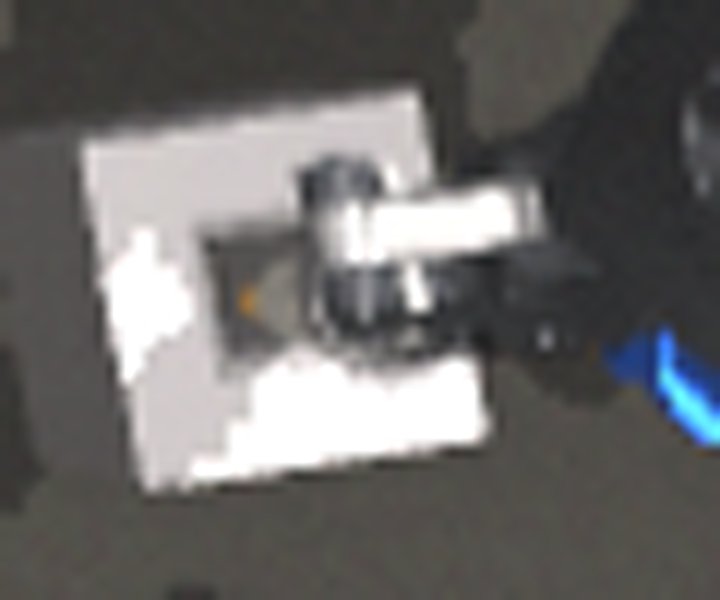

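The tip is inside the hole, midway between its edges at crop (245,300). I'll continue down.

Call:
servo_tool(
  moves=[
    [255,[-0.0004,-0.0002,0.002],0],
    [255,[-0.0008,-0.0004,0.004],0],
    [255,[-0.001,-0.0005,0.005],0],
    [255,[-0.001,-0.0005,0.005],0],
    [255,[-0.0007,-0.0003,0.003],0],
    [255,[-0.0003,-0.0001,0.001],0],
    [255,[0,0,0],0],
    [255,[0,0,0],0],
  ],
)

```text
time: 61.98
tool_pos: [0.4537, -0.3935, 0.1423]
tcp_rot: [0.08, -2.953, -0.106]
wrist_force: [-0.0, 0.3, -1.7]
width: 0.296
```

Run:
```python
from h import *
s,p,M=pose(); go(.4536,-.3934,p[2]-.02)
```

```text
t 61.98 p [ 0.4537 -0.3935  0.1423] tooly 92.70 tilt 11.38 deg F [-0.   0.3 -1.7] w 0.296 q6 -2.31
shift now  [-0.0035 -0.0015  0.0196] toolz [-0.1858  0.0664 -0.9803] qv 0.003
```

Call:
servo_tool(
  moves=[
    [255,[-0.0004,-0.0002,0.002],0],
    [255,[-0.0008,-0.0003,0.004],0],
    [255,[-0.0009,-0.0003,0.0045],0],
    [255,[-0.0008,-0.0003,0.004],0],
    [255,[-0.0005,-0.0002,0.0025],0],
    [255,[-0.0002,-0.0001,0.001],0],
    [255,[0,0,0],0],
    [255,[0,0,0],0],
  ],
)

```text
time: 62.65
tool_pos: [0.4541, -0.3935, 0.122]
tcp_rot: [0.08, -2.954, -0.106]
wrist_force: [-0.5, -0.1, -1.7]
width: 0.295
```

Run:
```python
from h import *
s,p,M=pose(); go(.4536,-.3934,.113)
```

```text
t 62.65 p [ 0.4541 -0.3935  0.122 ] tooly 92.70 tilt 11.37 deg F [-0.5 -0.1 -1.7] w 0.295 q6 -2.31
shift now  [-0.0012 -0.0006  0.0089] toolz [-0.1856  0.0662 -0.9804] qv 0.003
```

Call:
servo_tool(
  moves=[
    [255,[-0.0003,-0.0001,0.0015],0],
    [255,[-0.0003,-0.0001,0.002],0],
    [255,[-0.0003,-0.0001,0.002],0],
    [255,[-0.0002,-0.0001,0.0015],0],
    [255,[-0.0001,0,0.0005],0],
    [255,[0,0,0],0],
    [255,[0,0,0],0],
    [255,[0,0,0],0],
  ],
)

```text
time: 63.32
tool_pos: [0.4542, -0.3936, 0.1141]
tcp_rot: [0.08, -2.954, -0.105]
wrist_force: [-0.8, 0.2, -1.2]
width: 0.301
```

Run:
```python
from h import *
s,p,M=pose(); go(.4536,-.3934,.113)
w=cam("wrist"); crop(w,220,150,430,350,3.5,"w26.png")
```

```text
t 63.32 p [ 0.4542 -0.3936  0.1141] tooly 92.70 tilt 11.32 deg F [-0.8  0.2 -1.2] w 0.301 q6 -2.31
shift now  [0.0003 0.0001 0.0012] toolz [-0.185   0.0656 -0.9806] qv 0.003
```

View pics/w26.png

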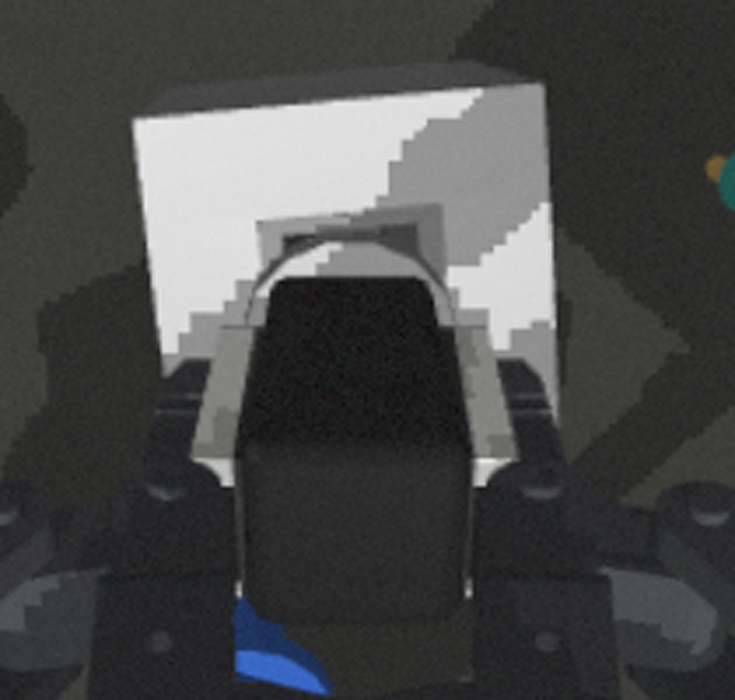

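Call:
servo_tool(
  moves=[
    [255,[-0.0001,0,0.0008],0],
    [255,[-0.0001,0,0.0008],0],
    [255,[-0.0001,0,0.0006],0],
    [255,[0,0,0],0],
    [255,[0,0,0],0],
    [255,[0,0,0],0],
    [255,[0,0,0],0],
    [255,[0,0,0],0],
  ],
)

```text
time: 64.03
tool_pos: [0.4544, -0.3937, 0.1126]
tcp_rot: [0.08, -2.955, -0.104]
wrist_force: [0.7, 0.5, -0.8]
width: 0.3
```

Run:
```python
from h import *
s,p,M=pose(); go(.4536,-.3934,.112)
```

```text
t 64.03 p [ 0.4544 -0.3937  0.1126] tooly 92.71 tilt 11.25 deg F [ 0.7  0.5 -0.8] w 0.300 q6 -2.31
shift now  [0.0006 0.0003 0.0008] toolz [-0.1841  0.0647 -0.9808] qv 0.002
```

Call:
servo_tool(
  moves=[
    [255,[0,0,0.0005],0],
    [170,[0,0,0],0],
    [150,[0,0,0],0],
    [120,[0,0,0],0],
    [90,[0,0,0],0],
    [60,[0,0,0],0],
    [40,[0,0,0],0],
    [40,[0,0,0],0],
  ],
)

```text
time: 64.7
tool_pos: [0.4548, -0.3941, 0.1129]
tcp_rot: [0.08, -2.956, -0.103]
wrist_force: [-0.3, 0.7, -0.2]
width: 0.844
```

Run:
```python
from h import *
s,p,M=pose(); go(p[0],p[1],.2)
w=cam("wrist"); crop(w,200,150,450,350,3,"w27.png")
```

```text
t 64.70 p [ 0.4548 -0.3941  0.1129] tooly 92.71 tilt 11.18 deg F [-0.3  0.7 -0.2] w 0.844 q6 -2.31
shift now  [ 0.0156  0.0064 -0.0854] toolz [-0.1831  0.0638 -0.981 ] qv 0.002
```

View pics/w27.png

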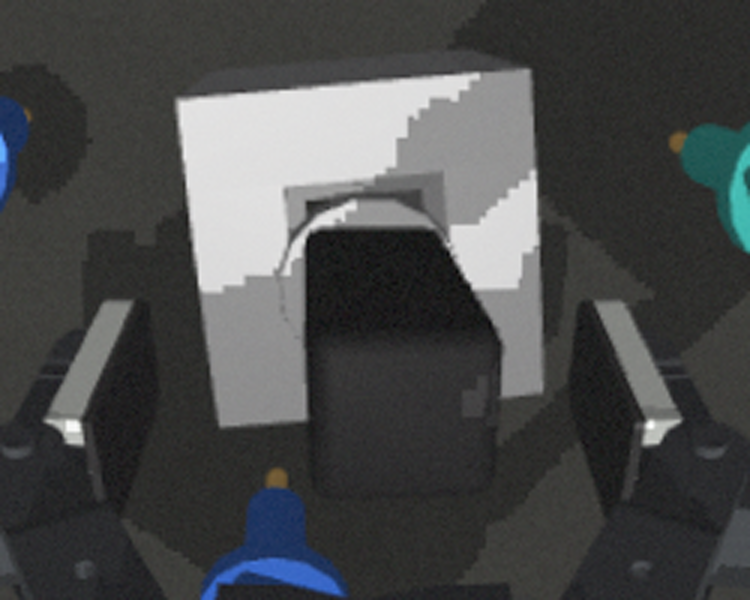

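Call:
servo_tool(
  moves=[
    [40,[0.001,0.0004,-0.005],0],
    [40,[0.002,0.0008,-0.01],0],
    [40,[0.003,0.001,-0.015],0],
    [40,[0.003,0.001,-0.016],0],
    [40,[0.003,0.001,-0.016],0],
    [40,[0.002,0.001,-0.013],0],
    [40,[0.001,0.0005,-0.007],0],
    [40,[0,0,-0.003],0],
  ],
)

```text
time: 65.42
tool_pos: [0.4546, -0.3943, 0.2067]
tcp_rot: [0.08, -2.955, -0.104]
wrist_force: [0.2, -0.1, 0.4]
width: 0.846
```

Run:
```python
from h import *
s,p,M=pose(); go(.7,-.345,.2)
w=cam("wrist"); crop(w,200,100,450,300,3,"w28.png")
c=cam("scene"); crop(c,150,130,270,250,6,"s28.png")
c=cam("top"); crop(c,430,220,520,290,8,"t28.png")
```

```text
t 65.42 p [ 0.4546 -0.3943  0.2067] tooly 92.70 tilt 11.26 deg F [ 0.2 -0.1  0.4] w 0.846 q6 -2.32
shift now  [-0.245   0.0371 -0.0354] toolz [-0.1843  0.0647 -0.9807] qv 0.071
```

View pics/w28.png

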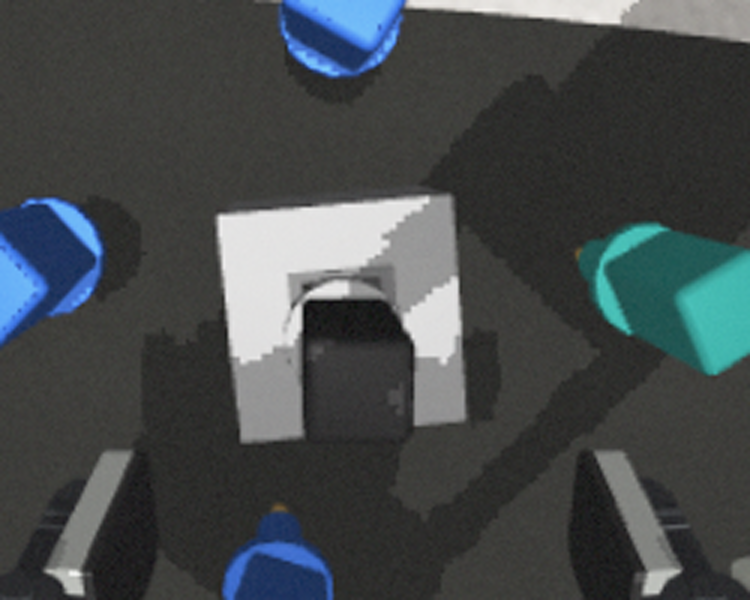

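View pics/s28.png

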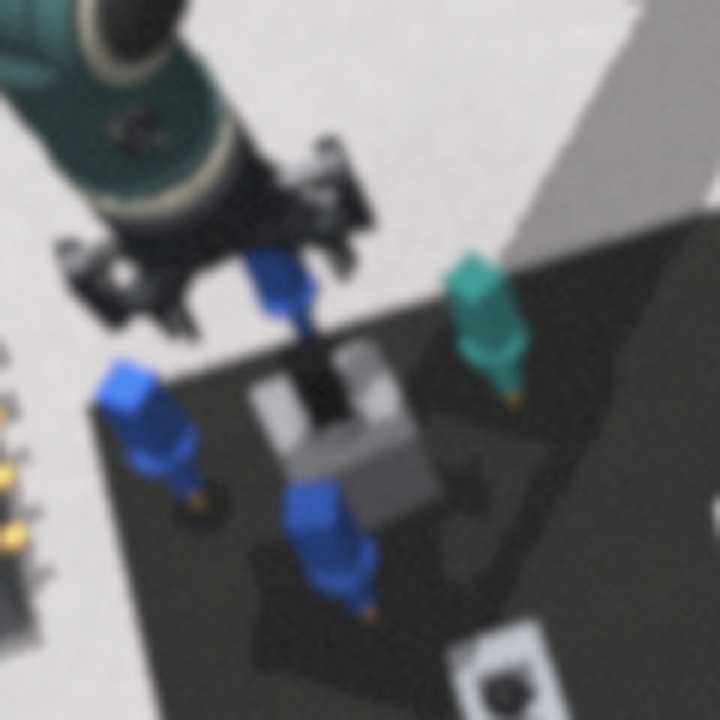

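View pics/t28.png

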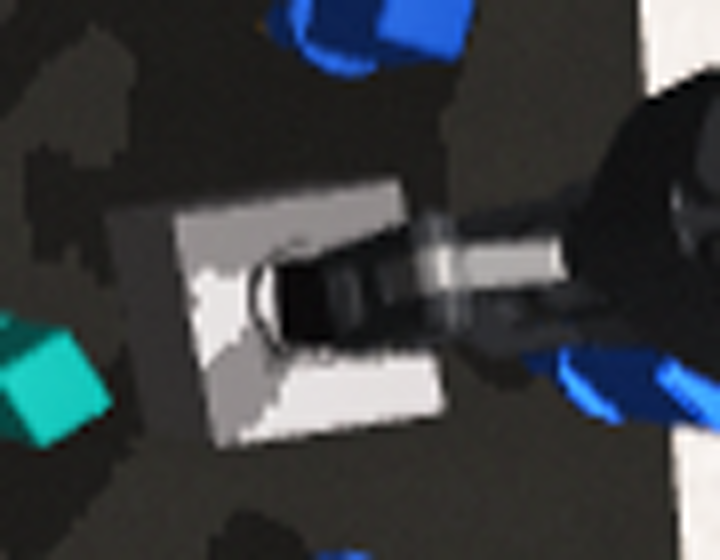

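The scene and wrist crops show the black probe standing upright in the holder again. Now the switch: I'll close the fingers and go around to the far side of the knob.

Call:
servo_tool(
  moves=[
    [255,[-0.005,0.001,-0.003],0],
    [255,[-0.01,0.002,-0.004],0],
    [255,[-0.015,0.0025,-0.004],0],
    [255,[-0.017,0.003,-0.004],0],
    [255,[-0.018,0.003,-0.004],0],
    [255,[-0.018,0.003,-0.004],0],
    [255,[-0.018,0.003,-0.004],0],
    [255,[-0.018,0.003,-0.003],0],
  ],
)

```text
time: 66.23
tool_pos: [0.5823, -0.3636, 0.2072]
tcp_rot: [0.076, -2.945, -0.118]
wrist_force: [0.6, -0.1, -0.1]
width: 0.002
```

Call:
servo_tool(
  moves=[
    [255,[-0.018,0.003,-0.003],0],
    [255,[-0.018,0.003,-0.003],0],
    [255,[-0.018,0.003,-0.003],0],
    [255,[-0.016,0.003,-0.002],0],
    [255,[-0.013,0.002,-0.001],0],
    [255,[-0.01,0.001,0],0],
    [255,[-0.006,0,0],0],
    [255,[-0.003,0,0],0],
  ],
)

```text
time: 66.9
tool_pos: [0.7022, -0.3311, 0.1902]
tcp_rot: [0.09, -2.94, -0.127]
wrist_force: [-0.3, -0.7, -1.4]
width: 0.001
```

Run:
```python
from h import *
s,p,M=pose(); go(.7,-.343,.15)
c=cam("top"); np.savez("t29.npz",**c); cv2.imwrite("pics/t29.png",c["pixels"][:,:,::-1])
```

```text
t 66.90 p [ 0.7022 -0.3311  0.1902] tooly 93.01 tilt 12.35 deg F [-0.3 -0.7 -1.4] w 0.001 q6 -2.09
shift now  [-0.0048 -0.0154  0.0388] toolz [-0.1987  0.0793 -0.9769] qv 0.108
```

View pics/t29.png

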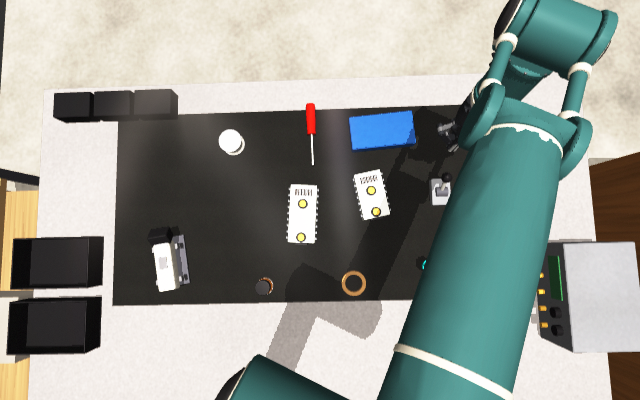

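The picture shows the hand beyond the switch, with the knob at (446,178) still on the far side. Now down.

Run:
```python
from h import *
s,p,M=pose(); go(.705,-.343,.082)
```

```text
t 66.95 p [ 0.7023 -0.3307  0.1896] tooly 93.02 tilt 12.37 deg F [ 0.1 -0.7 -0.2] w -0.002 q6 -2.09
shift now  [-0.0226 -0.0223  0.1036] toolz [-0.1989  0.0798 -0.9768] qv 0.037
```

Call:
servo_tool(
  moves=[
    [255,[-0.001,-0.001,0.004],0],
    [255,[-0.002,-0.002,0.008],0],
    [255,[-0.002,-0.003,0.012],0],
    [255,[-0.003,-0.003,0.014],0],
    [255,[-0.003,-0.003,0.014],0],
    [255,[-0.003,-0.003,0.013],0],
    [255,[-0.002,-0.002,0.009],0],
    [255,[-0.001,-0.001,0.005],0],
  ],
)

```text
time: 67.62
tool_pos: [0.7016, -0.3433, 0.0988]
tcp_rot: [0.087, -2.938, -0.128]
wrist_force: [0.3, 0.1, -0.4]
width: 0.001
```

Run:
```python
from h import *
s,p,M=pose(); go(.705,-.343,.082)
c=cam("scene"); crop(c,180,180,290,290,6,"s30.png")
```

```text
t 67.62 p [ 0.7016 -0.3433  0.0988] tooly 92.87 tilt 12.49 deg F [ 0.3  0.1 -0.4] w 0.001 q6 -2.10
shift now  [-0.0066 -0.0014  0.0157] toolz [-0.2008  0.0805 -0.9763] qv 0.095
```

View pics/s30.png

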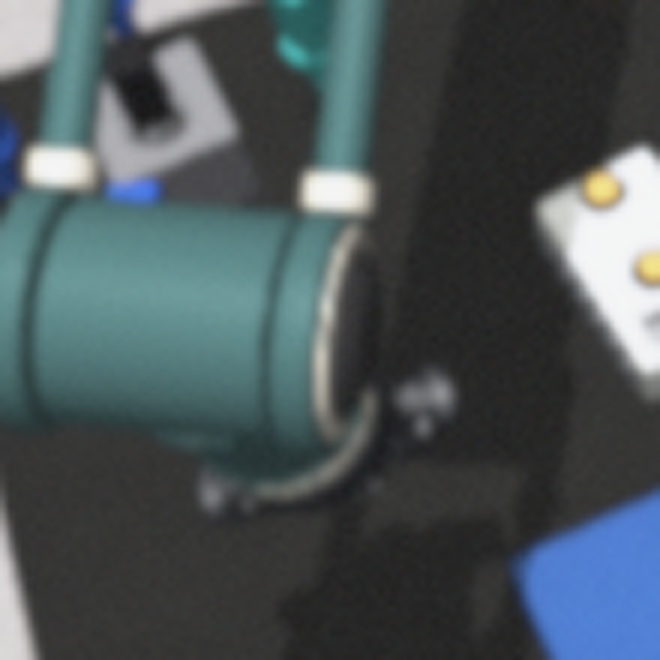

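Still clear. I'll go the last 15 mm down, then check with the wrist camera.

Call:
servo_tool(
  moves=[
    [255,[-0.001,0,0.002],0],
    [255,[-0.001,0,0.003],0],
    [255,[-0.001,0,0.003],0],
    [255,[-0.001,0,0.003],0],
    [255,[-0.001,0,0.002],0],
    [255,[0,0,0],0],
    [255,[0,0,0],0],
    [255,[0,0,0],0],
  ],
)

```text
time: 68.33
tool_pos: [0.7047, -0.3419, 0.0842]
tcp_rot: [0.087, -2.938, -0.128]
wrist_force: [-0.3, 0.1, 1.0]
width: 0.001
```

Run:
```python
from h import *
s,p,M=pose(); go(.620,-.345,.082)
w=cam("wrist"); cv2.imwrite("pics/w31.png",w["pixels"][:,:,::-1])
```

```text
t 68.33 p [ 0.7047 -0.3419  0.0842] tooly 92.87 tilt 12.45 deg F [-0.3  0.1  1. ] w 0.001 q6 -2.10
shift now  [0.0827 0.0009 0.0188] toolz [-0.2     0.0802 -0.9765] qv 0.005
```

View pics/w31.png

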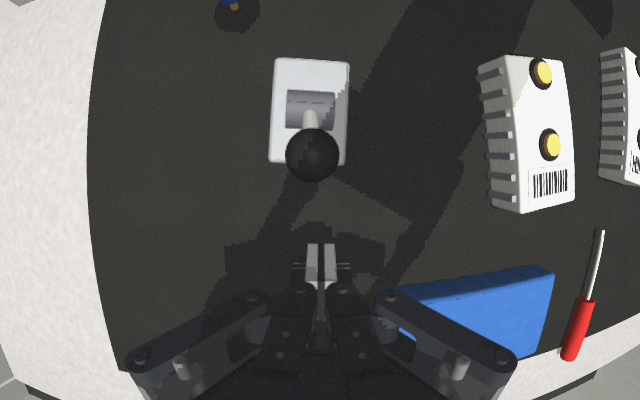

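The knob at (312,155) is straight ahead of the closed fingers (320,245). I'll push it back towards the robot.

Call:
servo_tool(
  moves=[
    [255,[0.004,0,0.001],0],
    [255,[0.008,0,0.002],0],
    [255,[0.011,0,0.0025],0],
    [255,[0.011,0,0.0025],0],
    [255,[0.011,0,0.0025],0],
    [255,[0.011,0,0.0025],0],
    [255,[0.009,0,0.002],0],
    [255,[0.006,0,0.001],0],
  ],
)

```text
time: 69.05
tool_pos: [0.6304, -0.3458, 0.0855]
tcp_rot: [0.089, -2.948, -0.123]
wrist_force: [1.1, 1.6, -1.8]
width: 0.0
```

Run:
```python
from h import *
s,p,M=pose(); go(.614,-.345,.082)
c=cam("scene"); crop(c,180,180,290,290,6,"s32.png")
w=cam("wrist"); cv2.imwrite("pics/w32.png",w["pixels"][:,:,::-1])
```

```text
t 69.05 p [ 0.6304 -0.3458  0.0855] tooly 92.98 tilt 11.85 deg F [ 1.1  1.6 -1.8] w 0.000 q6 -2.14
shift now  [0.0154 0.0013 0.0066] toolz [-0.1904  0.0769 -0.9787] qv 0.191
```

View pics/w32.png

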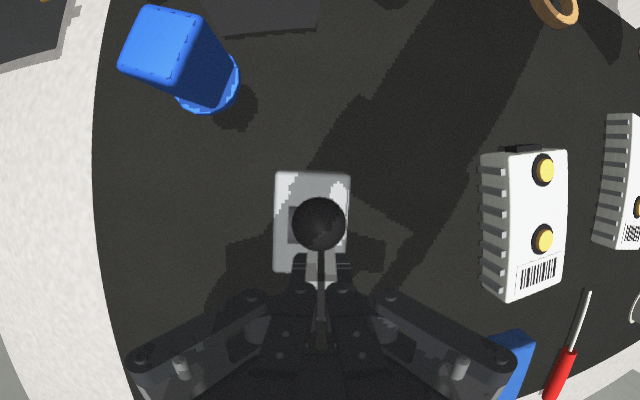

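Call:
servo_tool(
  moves=[
    [255,[0.004,0,0.001],0],
    [255,[0.004,0,0.001],0],
    [255,[0.004,0,0.001],0],
    [255,[0.004,0,0.001],0],
    [255,[0.003,0,0.001],0],
    [255,[0.002,0,0],0],
    [255,[0,0,0],0],
    [255,[0,0,0],0],
  ],
)

```text
time: 69.82
tool_pos: [0.6154, -0.3462, 0.0842]
tcp_rot: [0.09, -2.965, -0.12]
wrist_force: [0.4, -0.2, -0.4]
width: -0.001
```

Run:
```python
from h import *
s,p,M=pose(); go(.614,-.345,.082)
w=cam("wrist"); cv2.imwrite("pics/w33.png",w["pixels"][:,:,::-1])
```

```text
t 69.82 p [ 0.6154 -0.3462  0.0842] tooly 93.06 tilt 10.93 deg F [ 0.4 -0.2 -0.4] w -0.001 q6 -2.16
shift now  [0.0009 0.001  0.0025] toolz [-0.174   0.0752 -0.9819] qv 0.006
```

View pics/w33.png

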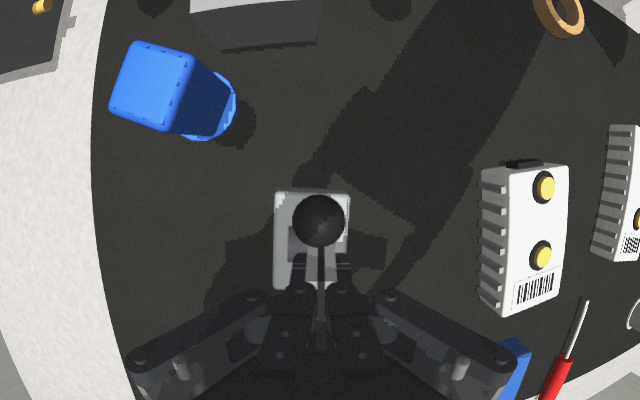

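Call:
servo_tool(
  moves=[
    [255,[0.004,0,0.0005],0],
    [255,[0.004,0,0.0005],0],
    [255,[0.004,0,0.0005],0],
    [255,[0.003,0,0],0],
    [255,[0.002,0,0],0],
    [255,[0,0,0],0],
    [255,[0,0,0],0],
    [255,[0,0,0],0],
  ],
)

```text
time: 70.53
tool_pos: [0.6148, -0.3461, 0.0847]
tcp_rot: [0.091, -3.003, -0.114]
wrist_force: [2.5, 0.9, -0.2]
width: 0.003
```

Run:
```python
from h import *
s,p,M=pose(); go(.614,-.345,.082)
```

```text
t 70.53 p [ 0.6148 -0.3461  0.0847] tooly 93.15 tilt 8.87 deg F [ 2.5  0.9 -0.2] w 0.003 q6 -2.17
shift now  [0.0004 0.0009 0.0029] toolz [-0.1367  0.0712 -0.988 ] qv 0.001
```

It is blocked at the stop (2.5 N, no movement). I'll back off, rise and check.

Call:
servo_tool(
  moves=[
    [255,[-0.004,0,-0.001],0],
    [255,[-0.006,0,-0.003],0],
    [255,[-0.005,0,-0.008],0],
    [255,[-0.002,0,-0.014],0],
    [255,[0,0,-0.018],0],
    [255,[0,0,-0.018],0],
    [255,[0,0,-0.018],0],
    [255,[0,0,-0.016],0],
  ],
)

```text
time: 71.2
tool_pos: [0.6428, -0.351, 0.1766]
tcp_rot: [0.09, -2.986, -0.123]
wrist_force: [-0.3, 0.2, -0.6]
width: 0.004
```

Call:
servo_tool(
  moves=[
    [255,[0,0.006,-0.014],0],
    [255,[0.002,0.012,-0.01],0],
    [255,[0.003,0.016,-0.008],0],
    [255,[0.003,0.018,-0.006],0],
    [255,[0.003,0.018,-0.004],0],
    [255,[0.003,0.018,-0.002],0],
    [255,[0.003,0.018,0],0],
    [255,[0.003,0.018,0],0],
  ],
)

```text
time: 71.87
tool_pos: [0.6232, -0.2239, 0.2434]
tcp_rot: [0.087, -2.991, -0.119]
wrist_force: [0.0, -0.1, 0.4]
width: 0.0
```

Call:
servo_tool(
  moves=[
    [255,[0.003,0.018,0],0],
    [255,[0.003,0.018,0],0],
    [255,[0.003,0.018,0],0],
    [255,[0.003,0.018,0],0],
    [255,[0.002,0.014,0],0],
    [255,[0,0.008,0],0],
    [255,[0,0.003,0],0],
    [255,[0,0,0],0],
  ],
)

```text
time: 72.53
tool_pos: [0.5965, -0.1084, 0.2535]
tcp_rot: [0.1, -2.984, -0.124]
wrist_force: [-1.0, 0.5, 0.2]
width: 0.005
```

Run:
```python
from h import *
s,p,M=pose(); go(.614,-.345,.082)
c=cam("top"); studs(c); cv2.imwrite("pics/t34.png",c["pixels"][:,:,::-1]); crop(c,410,165,530,315,4,"t34c.png")
c=cam("scene"); crop(c,150,130,270,250,6,"s34.png"); crop(c,370,110,440,180,7,"s34b.png"); studs(c)
```

```text
t 72.53 p [ 0.5965 -0.1084  0.2535] tooly 93.48 tilt 10.00 deg F [-1.   0.5  0.2] w 0.005 q6 -1.89
shift now  [-0.0257 -0.2512  0.148 ] toolz [-0.1556  0.077  -0.9848] qv 0.012
stud 8 [371.5 192.2] [ 0.619 -0.166]
stud 43 [302.1 203.1] [0.596  0.0124]
stud 43 [375.9 211. ] [ 0.5706 -0.1752]
stud 43 [300.4 236.8] [0.5101 0.0185]
stud 21 [326.8 179. ] [0.5089 0.0189]
stud 17 [335.1 199.6] [0.596  0.0128]
stud 22 [279.9 210.9] [ 0.5687 -0.1742]
stud 14 [288.5 223.7] [ 0.6237 -0.1639]
```

View pics/t34.png

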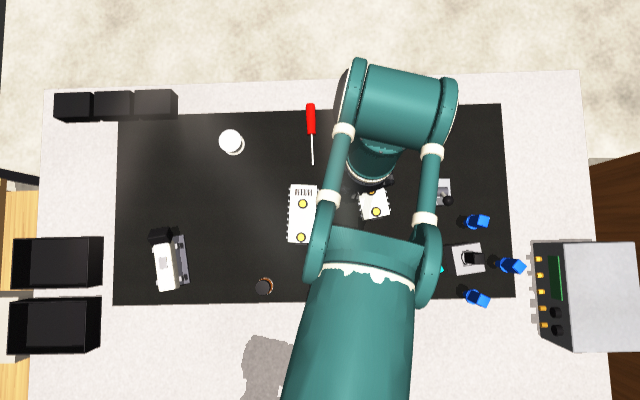

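View pics/t34c.png

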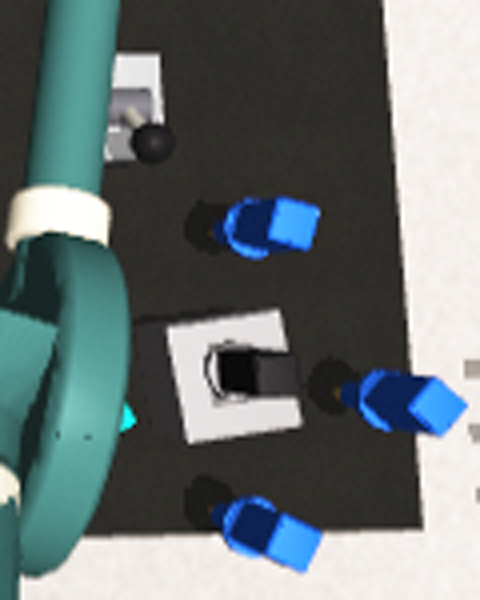

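View pics/s34.png

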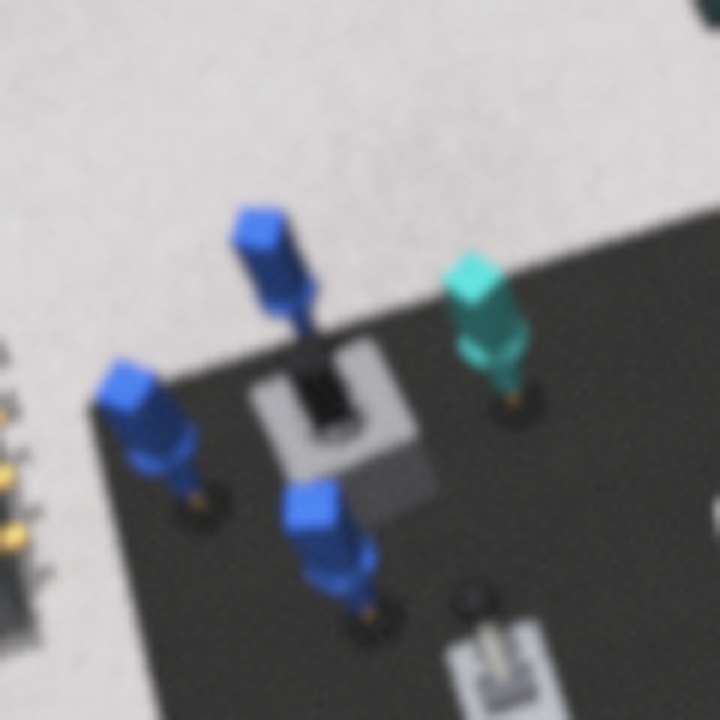

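View pics/s34b.png

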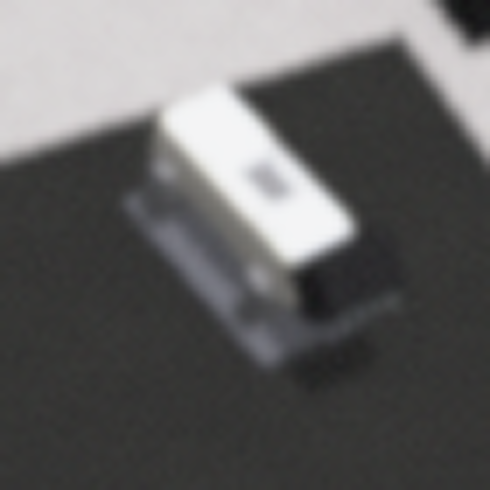

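Everything checks out. The knob is back at crop (153,143), its starting pixel, and the probe handle top is at (272,377) as it was at first. The scanner is in its cradle and the units and other things are in place. I'm handing in.

Run:
```python
from h import *
print(bot.read_state()["wrist_force"].round(1)); print(bot.finish_job())
```

```text
[-0.1 -0.4 -0.4]
the job is handed in; nothing more can be done
None
```

The job was done in the order asked and handed in at about 73 s. Only the long and middle units were on the bench, known by their stud spacings of 86 and 57 mm; the short one was absent.

- **Scanning:** The long label, then the middle one, was held still for about 1.4 s. By my geometry each label centre was 99–100 mm out along the beam, within 3 mm of it and within 0.4° of the label's length. The scanner went back level in its cradle.
- **Testing:** I threw the switch over to its far stop. The probe then pressed long stud 1, long stud 2, middle stud 1 and middle stud 2, about 4–6 mm each. The wrist force rose by about 2.5–3.7 N, but that reading is noisy by about 0.6 N. Each press lasted at least half a second, and the one on long stud 1 about 2 s, because I deepened it in stages.
- **Putting back:** The probe stands upright in its holder. I threw the switch back until it met its stop, and the knob is at its starting pixel.

Three things did not go as planned:
- **Tool tilt:** The tool gradually tilted by up to about 12° over the job, which the moves could not correct. The probe was therefore about 5–6° off vertical while pressing and going back in.
- **Probe tip position:** It agreed with the camera above the first stud. Just above the holder the two disagreed by about 2–3 mm, within the hole's clearance.
- **Middle unit:** It was found knocked about 35 mm aside after its scan. I measured it again, tested it there and left it there.

The last pictures show the units, look-alike probes and other things undisturbed, and the arm clear of everything.

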